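# Unlock the sweets dispenser and serve three lanes

### The job

Push back the red collar of the dispenser's spring bar with the forked tool so that the brass lock link comes free, then set the small green basket with the handle under the hopper and draw the gate open to the red mark, no further, so that the three lanes nearest the spring bar drop their sweets into it and the other two keep theirs. Shut the gate fully and put the basket back in the middle of its cork mat, with every loose sweet from the table in it as well. At the end the tool stands upright on the tan leather mat and the link lies on that mat too; leave the remote control alone.

Things in the scene. Friction and masses are not known exactly. Their poses are not given: they have to be found in the camera images.
- dispenser: fixed wooden sweets dispenser; origin on the table under the hopper's middle, x back (front faces the robot), y left. Hopper: five open-topped lanes, one sweet each, centres y -60, -30, 0, 30, 60 at x 0; walls x +-18, y +-79, z 85 to 118; floor = gate. Below z 79 it is open from the front back to two posts at x 45, y -170 to -145 and 65 to 90. All in mm
- gate (a joint): sliding bottom gate: 0 = shut, metres drawn to the dispenser's +y (stop 0.14, about 2 N). Trailing edge at y = -76 mm + travel: lanes empty in turn from the -y end. At 0.097 (red mark) three are empty; beyond 0.105 the fourth falls. A prong of the gate behind the lock link keeps it shut until the link is off
- gate_handle (a point): centre of the gate's orange upright grip, 12 mm thick along the dispenser's y, 24 mm wide along x, from 24 mm below this point to 14 mm above; moves with the gate (shut: (0, 131, 108) mm in the dispenser's frame). 30 mm or more free on either side along y
- mark (a point): where gate_handle must be when the gate stands at the red mark (the red cube on the rail beside the gate, 38 mm further back, shows the same y)
- bar (a joint): spring bar, 5 mm thick, along the dispenser's y through the link's head: 0 = at rest, metres pushed to -y, stop 0.024. Spring 2 N at rest, 8 N at the stop; springs back. It lets the link go at about 0.020. Carried by two lugs (x -47 to 45, y -83 to -79 and -107 to -103, z 98 to 135 mm) and a housing (same x, y -162 to -150, z 106 to 130)
- collar (a point): on the bar's axis, on the +y face of its red collar (disc 24 mm across, 4 mm thick) that the fork pushes; moves with the bar. At rest it lies at the dispenser's (-35, -121, 118) mm, with 14 mm of bare bar between it and the outer lug: the fork goes in there from above
- link: brass lock link, 16 x 16 x 132 mm, 70 g; origin at its underside, z along it. Stands upright at the dispenser's (-35, -93) mm, the bar through a hole in its head 118 mm up. It stands on a narrow heel at its back: once the bar is out it topples by itself to the dispenser's -x (to the robot) and lies along that direction
- link_mid (a point): middle of the link (66 mm along its z from its origin)
- tool: spring bar tool, 80 g, standing like a bridge: blue handle 150 mm long along its x, 14 mm wide, z 30 to 44 mm; at x 70 mm a steel fork, two tines pointing down (tips at z 0), 12 mm gap across y, each 6 x 6 mm, 24 mm free length; at x -69 mm a foot 32 mm wide. Origin at the middle, level with the tine tips
- fork (a point): between the tines, 10 mm above their tips (tool frame (70, 0, 10) mm)
- basket: small green basket, 90 (x) x 120 (y) x 45 mm high, walls and floor 3 mm, 120 g, starting on the cork mat; straight handle 12 mm wide, z 28 to 42 mm, sticking out along its own -x from x = -45 to -115 mm. Origin at the centre of its underside
- cork_mat: fixed cork mat 150 (x) x 180 (y) x 4 mm, home of the basket; origin at the centre of its underside
- work_mat: fixed tan leather mat 160 (x) x 190 (y) x 3 mm, home of the tool and, once it is off, of the link; origin at the centre of its underside
- s1: wrapped cube sweet, 22 mm, 12 g; origin at the centre of its underside as built; starts in hopper lane 1, counted from the dispenser's -y end (the end with the spring bar)
- s2: wrapped cube sweet, 22 mm, 12 g; origin at the centre of its underside as built; starts in hopper lane 2, counted from the dispenser's -y end (the end with the spring bar)
- s3: wrapped cube sweet, 22 mm, 12 g; origin at the centre of its underside as built; starts in hopper lane 3, counted from the dispenser's -y end (the end with the spring bar)
- s4: wrapped cube sweet, 22 mm, 12 g; origin at the centre of its underside as built; starts in hopper lane 4, counted from the dispenser's -y end (the end with the spring bar)
- s5: wrapped cube sweet, 22 mm, 12 g; origin at the centre of its underside as built; starts in hopper lane 5, counted from the dispenser's -y end (the end with the spring bar)
- t1: wrapped cube sweet, 22 mm, 12 g; origin at the centre of its underside as built; lies loose on the table; may be absent
- t2: wrapped cube sweet, 22 mm, 12 g; origin at the centre of its underside as built; lies loose on the table; may be absent
- t3: wrapped cube sweet, 22 mm, 12 g; origin at the centre of its underside as built; lies loose on the table; may be absent
- t4: wrapped cube sweet, 22 mm, 12 g; origin at the centre of its underside as built; lies loose on the table; may be absent
- remote: bystander: black remote control, 160 x 45 x 18 mm

How it is judged:
On the way, in this order (a step that is already met when the one before it is completed fails the run):
1. the fork, standing astride the spring bar, pushes its red collar back at least 15 mm (value of joint bar above 0.015 m and distance between fork and collar below 0.02 m), for 0.02 s.
2. the brass lock link has come off the bar and lies down (angle between link's own z axis and vertical above 1.2 rad and height (world z) of link_mid below 0.04 m), for 0.2 s.
3. the gate stands open at the red mark (within about 10 mm) and the sweets of the first three lanes are in the basket, the other two still in the hopper (value of joint gate between 0.087 and 0.107 m and x of s1 in the frame of basket between -0.045 and 0.045 m and y of s1 in the frame of basket between -0.06 and 0.06 m and z of s1 in the frame of basket between -0.005 and 0.06 m and x of s2 in the frame of basket between -0.045 and 0.045 m and y of s2 in the frame of basket between -0.06 and 0.06 m and z of s2 in the frame of basket between -0.005 and 0.06 m and x of s3 in the frame of basket between -0.045 and 0.045 m and y of s3 in the frame of basket between -0.06 and 0.06 m and z of s3 in the frame of basket between -0.005 and 0.06 m and x of s4 in the frame of dispenser between -0.02 and 0.02 m and y of s4 in the frame of dispenser between 0.012 and 0.08 m and z of each of s4, s5 in the frame of dispenser above 0.078 m and x of s5 in the frame of dispenser between -0.02 and 0.02 m and y of s5 in the frame of dispenser between 0.012 and 0.08 m), for 0.2 s.
At the end, for the whole second after the job is handed in: s1-s3 and the loose sweets in the basket, s4-s5 in their lanes; basket level on the cork mat, centre within 35 mm along each mat axis; gate shut within 5 mm; bar sprung back; tool standing and link lying with their middles over the leather mat; all at rest (x of s1 in the frame of basket between -0.045 and 0.045 m and y of s1 in the frame of basket between -0.06 and 0.06 m and z of s1 in the frame of basket between -0.005 and 0.06 m and x of s2 in the frame of basket between -0.045 and 0.045 m and y of s2 in the frame of basket between -0.06 and 0.06 m and z of s2 in the frame of basket between -0.005 and 0.06 m and x of s3 in the frame of basket between -0.045 and 0.045 m and y of s3 in the frame of basket between -0.06 and 0.06 m and z of s3 in the frame of basket between -0.005 and 0.06 m and x of t1 in the frame of basket between -0.045 and 0.045 m and y of t1 in the frame of basket between -0.06 and 0.06 m and z of t1 in the frame of basket between -0.005 and 0.06 m and x of t2 in the frame of basket between -0.045 and 0.045 m and y of t2 in the frame of basket between -0.06 and 0.06 m and z of t2 in the frame of basket between -0.005 and 0.06 m and x of t3 in the frame of basket between -0.045 and 0.045 m and y of t3 in the frame of basket between -0.06 and 0.06 m and z of t3 in the frame of basket between -0.005 and 0.06 m and x of t4 in the frame of basket between -0.045 and 0.045 m and y of t4 in the frame of basket between -0.06 and 0.06 m and z of t4 in the frame of basket between -0.005 and 0.06 m and x of s4 in the frame of dispenser between -0.02 and 0.02 m and y of s4 in the frame of dispenser between 0.012 and 0.08 m and z of each of s4, s5 in the frame of dispenser above 0.078 m and x of s5 in the frame of dispenser between -0.02 and 0.02 m and y of s5 in the frame of dispenser between 0.012 and 0.08 m and x of basket in the frame of cork_mat between -0.035 and 0.035 m and y of basket in the frame of cork_mat between -0.035 and 0.035 m and angle between basket's own z axis and vertical below 0.1 rad and height (world z) of each of basket, tool below 0.012 m and value of joint gate below 0.005 m and value of joint bar below 0.004 m and x of tool in the frame of work_mat between -0.08 and 0.08 m and y of tool in the frame of work_mat between -0.095 and 0.095 m and angle between tool's own z axis and vertical below 0.15 rad and x of link_mid in the frame of work_mat between -0.08 and 0.08 m and y of link_mid in the frame of work_mat between -0.095 and 0.095 m and height (world z) of link_mid below 0.03 m and linear speed of each of basket, tool, link below 0.02 m/s); the robot touches nothing.
It fails at once if the remote control is moved more than 3 cm (distance of remote from where it was at the start of the episode above 0.03 m).
Of t1, t2, t3, t4 only 2 to 4 are there at a start; the rules pass over those that are not, and their reading is None.
At some moment in a run one of t1, t2, t3, t4 may be knocked a few centimetres aside while the robot is not near it.
It also fails if it takes over 210 s, if anything falls off the work surface, if the arm or the gripper's body presses on something with over 40 N, if the wrist force passes 120 N, or if a joint passes its speed limit or range.

### The arm

A 6-joint arm with a two-finger parallel gripper is mounted at the origin on the work surface. World frame = base frame: x ahead of the robot, y to its left, z up, the work surface at z = 0. Lengths are in m, angles in rad, forces in N, time in s.
With the tool pointing down it reaches from about 0.375 to 0.925 m from the base axis. Payload 5.7 kg.
Tool frame: the origin (TCP) lies between the finger pads, 19 mm behind the fingertips; this is the grasp point; x points along the fingers, z is the direction in which the jaws open and shut, and the axes are right-handed (so a half turn about x gives the same grasp; the last joint's range is limited). The gripper opens to 85 mm and grips with 20 to 120 N. Pads are 22 mm wide; open, the fingers measure 114 mm over their backs; the gripper's body (76 mm by 85 mm) begins 54 mm behind the grasp point. The pads swing forward as they close: fully open they stand 13 mm farther back than shut.
Start: joints at [1.01, 0.359, 1.51, -0, 1.272, -0.115], TCP at [0.259, 0.541, 0.25] pointing down, gripper open.
Joint ranges: [-2.97, 2.97], [-1.01, 2.36], [0.21, 2.38], [-0.96, 4.11], [0.2, 2.71], [-2.98, 2.98]. Speed limits (rad/s): [2.39, 2.39, 3.14, 3.14, 3.14, 3.14].

### API

Orientations are given as a unit quaternion [w, x, y, z].
In Python, from rig import monitor, grab_frame, finish_job gives the robot as it stands. The module is installed in compiled form; this text tells all that it offers.
- The arm moves only by the shell command python3 -m creep 'ROWS' [FORCE]. ROWS is JSON, a list that holds one entry, the list of rows, each a list of 7 numbers: the turn, a rotation vector about the tool's x, y, z in rad, then the shift along the tool's x, y, z in m, then the finger opening in m, from 0 to 0.0854. A call has 1 to 5 rows; each row shifts and turns the commanded pose from where the row before left it, along the tool's axes as they then stand; what a row does not reach is not made up. A row lasts 1/12 s, in which the tool goes at most 41.7 mm and 7.16 degrees, less where a joint would pass 70% of its speed; a pose out of reach is approached as far as the arm can. A call with a gripper value outside its range is refused whole. The fingers move at their own pace and stop on an object; FORCE is the grip in N (left out, the last holds). Time passes only in rows, so rows that do not move let the fingers close. It gives the time, the measured TCP pose, the force and the opening at its end, in the units of the state.
- monitor.get_obs(): the state, without advancing time (a new reading comes with each control period).
- grab_frame(name): name is "scene" or "top" or "wrist"; returns a dict with "image" (420x560x3 uint8, red, green, blue), "fx", "fy", "cx", "cy" (pixels), "k1" (the pictures are not rectified: a ray, as slopes to the right and down, at radius r is drawn at 1 + k1 r^2 times it, then the intrinsics apply), "eye" and "rotation" of the camera in the world. Camera axes: x right, y down, z forward; pixel columns grow to the right and rows downward; lengths in m; the calibration is good to about 2 mm. A picture is of the moment at which its call begins. There is no depth.
- finish_job(): hands the job in, once; it reports no verdict.
The state is a dict: "time_s": time; "joint_positions": joint angles; "qd": joint speeds; "joint_torque": joint torques, N m; "tool_pos": TCP position; "tool_rot": TCP orientation; "force": force on the tool from outside, world axes, zero at the start; "moment": the same for the moment, N m; "opening": finger opening in m.
Only numpy, scipy, OpenCV 4.12 (cv2) and the standard library are available. Lean on these libraries where they do the work, as an engineer would, in place of code of your own. Each camera call takes 0.05 s, during which the arm holds its last target.

## Working session

There is one attempt and no reset: what is moved stays moved. The work goes in short steps, Python scripts to look and compute and a shell command to move; the robot and the scene stay as the last step left them, time stands still between calls to the robot, and variables do not carry over. Pictures are saved under pics/ and viewed, and the job is handed in when it is done.

```bash
ls; mkdir -p pics; cat > h.py <<'E'
import numpy as np, cv2
from rig import monitor, grab_frame, finish_job
def snap(name,out,crop=None,scale=1):
    f=grab_frame(name); im=f["image"][:,:,::-1].copy()
    if crop: x0,y0,x1,y1=crop; im=im[y0:y1,x0:x1]
    if scale!=1: im=cv2.resize(im,None,fx=scale,fy=scale,interpolation=cv2.INTER_CUBIC)
    cv2.imwrite("pics/"+out,im)
    np.save("pics/"+out+".npy",f,allow_pickle=True); return f
def load(out): return np.load("pics/"+out+".npy",allow_pickle=True).item()
def ray(f,u,v):
    d=np.array([(u-f["cx"])/f["fx"],(v-f["cy"])/f["fy"]]);s=d.copy()
    for _ in range(30): s=d/(1+f["k1"]*(s@s))
    return np.array(f["rotation"])@np.array([s[0],s[1],1.])
def px(f,u,v,z):
    r=ray(f,u,v);e=np.array(f["eye"]);return e+r*(z-e[2])/r[2]
def proj(f,p):
    c=np.array(f["rotation"]).T@(np.array(p)-np.array(f["eye"]));s=c[:2]/c[2];s=s*(1+f["k1"]*(s@s))
    return np.array([s[0]*f["fx"]+f["cx"],s[1]*f["fy"]+f["cy"]])
def R(q):
    from scipy.spatial.transform import Rotation as S
    return S.from_quat([q[1],q[2],q[3],q[0]])
def delta(p,yawdir=None):
    """shift in tool axes to world point p; turn about tool x"""
    o=monitor.get_obs();r=R(o["tool_rot"]).as_matrix();d=r.T@(np.array(p)-np.array(o["tool_pos"]));return np.round(d,4)
def st():
    o=monitor.get_obs();print(round(o["time_s"],2),np.round(o["tool_pos"],4),np.round(R(o["tool_rot"]).as_matrix(),3).tolist(),np.round(o["force"],1),round(o["opening"],4),np.round(o["joint_positions"],2))
E
python3 - <<'E'
from h import *
st()
for n in ["scene","top","wrist"]:
    f=snap(n,n+"0.png",scale=1.42); print(n,f["fx"],f["k1"],np.round(f["eye"],3),np.round(f["rotation"],2).tolist())
E
```

```text
pics
0.0 [0.2583 0.5408 0.2491] [[-0.001, -0.902, 0.431], [-0.002, 0.431, 0.902], [-1.0, 0.0, -0.002]] [ 0.1 -0.   0.7] 0.0853 [ 1.01  0.36  1.51  0.    1.27 -0.12]
scene 520.9325332797591 -0.02771704453595513 [ 1.454 -0.129  0.766] [-0.36, 0.67, 0.58, -0.3]
top 392.1293405133829 -0.0861600602585481 [0.438 0.027 0.905] [-0.01, 0.71, -0.7, 0.04]
wrist 335.8313933504583 0.022322393976320788 [0.196 0.569 0.373] [0.12, 0.84, 0.53, 0.07]
```

```bash
sed -i 's/np.array(f\["rotation"\])/R(f["rotation"]).as_matrix()/' h.py; grep -n as_matrix h.py
```

```text
13:    return R(f["rotation"]).as_matrix()@np.array([s[0],s[1],1.])
17:    c=R(f["rotation"]).as_matrix().T@(np.array(p)-np.array(f["eye"]));s=c[:2]/c[2];s=s*(1+f["k1"]*(s@s))
24:    o=monitor.get_obs();r=R(o["tool_rot"]).as_matrix();d=r.T@(np.array(p)-np.array(o["tool_pos"]));return np.round(d,4)
26:    o=monitor.get_obs();print(round(o["time_s"],2),np.round(o["tool_pos"],4),np.round(R(o["tool_rot"]).as_matrix(),3).tolist(),np.round(o["force"],1),round(o["opening"],4),np.round(o["joint_positions"],2))
```

View pics/top0.png

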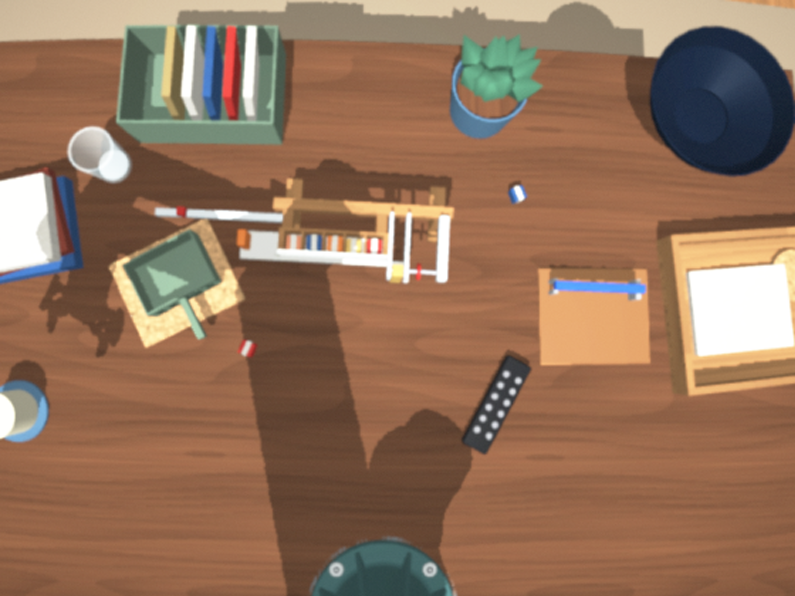

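View pics/scene0.png

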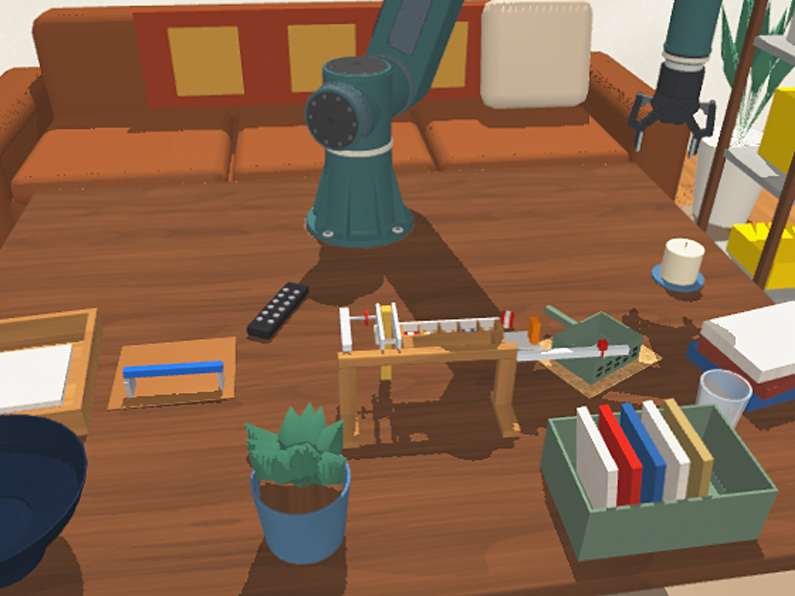

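View pics/wrist0.png

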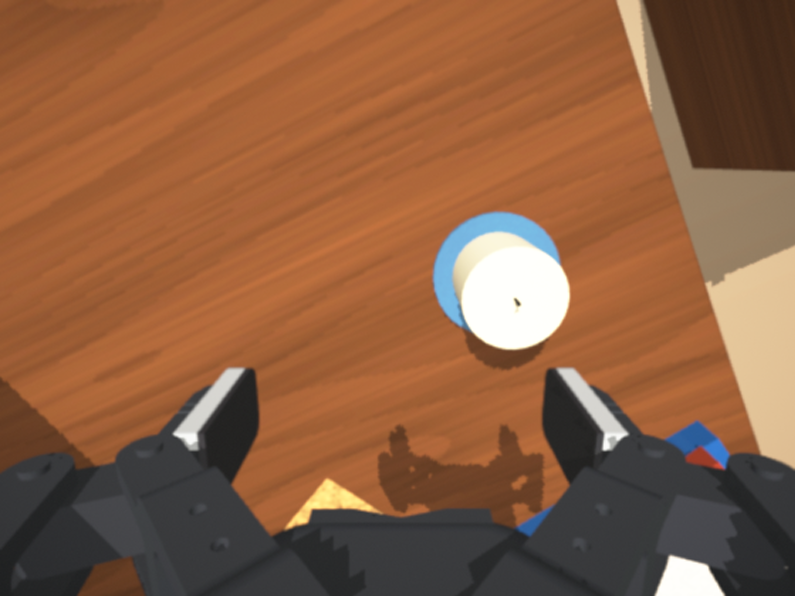

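```bash
python3 - <<'E'
from h import *
f=load("top0.png");im=f["image"][:,:,::-1]
def c(x0,y0,x1,y1,s,n): cv2.imwrite("pics/"+n,cv2.resize(im[y0:y1,x0:x1],None,fx=s,fy=s,interpolation=cv2.INTER_CUBIC))
c(60,110,190,250,4,"c1.png"); c(160,115,330,215,4.6,"c2.png"); c(310,110,470,270,3.7,"c3.png")
f=load("scene0.png");im=f["image"][:,:,::-1]
c(220,190,480,330,3,"c4.png")
E
```

```text
(no output)
```

View pics/c1.png

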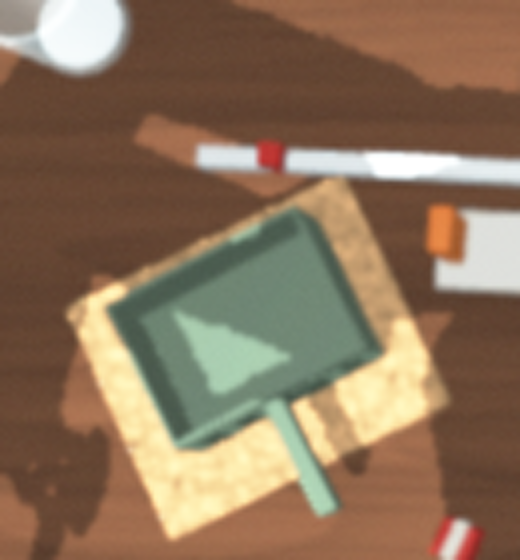

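View pics/c2.png

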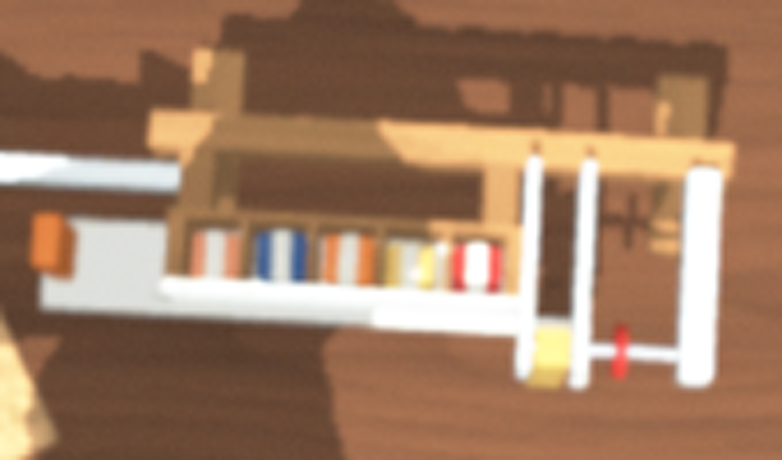

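View pics/c3.png

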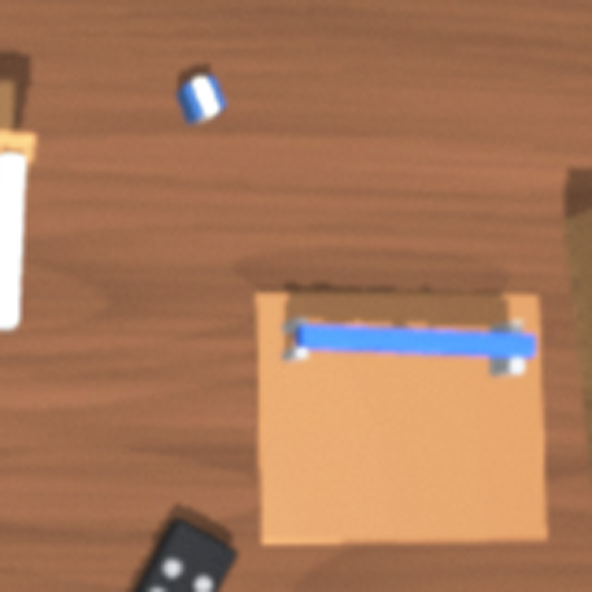

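View pics/c4.png

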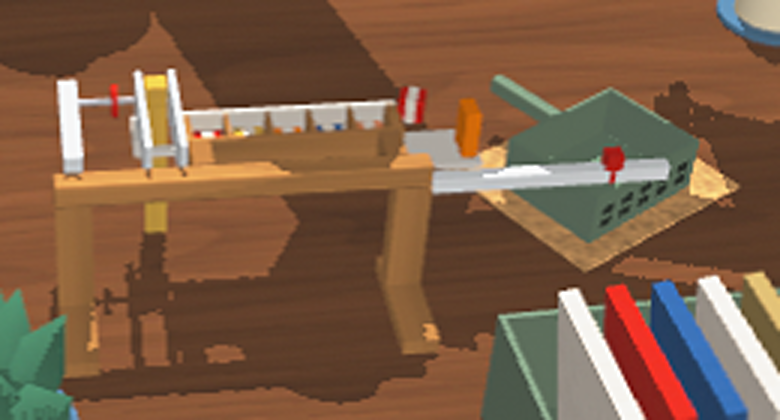

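```bash
python3 - <<'E'
from h import *
f=load("top0.png")
k=1/1.42
def c(ox,oy,s,u,v,z): return np.round(px(f,ox+(u+.5)/s-.5,oy+(v+.5)/s-.5,z),4)
print("collar",c(160,115,4.6,621,353,.118))
print("bar housing end",c(160,115,4.6,680,355,.118))
print("link top",c(160,115,4.6,552,342,.132))
print("handle top",c(160,115,4.6,47,241,.122))
print("tool blue ends top",c(310,110,3.7,297,336,.047),c(310,110,3.7,535,346,.047))
print("mat",[c(310,110,3.7,*p,.003) for p in [(256,294),(540,293),(548,541),(263,544)]])
print("blue sweet",c(310,110,3.7,202,98,.02)); print("red",c(60,110,4,458,540,.02))
print("cork",[c(60,110,4,*p,.004) for p in [(345,180),(450,402),(172,540),(68,312)]])
print("basket rim",[c(60,110,4,*p,.045) for p in [(300,207),(384,352),(180,448),(108,310)]])
print("bhandle end",c(60,110,4,328,512,.042))
E
```

```text
collar [ 0.5347 -0.04    0.118 ]
bar housing end [ 0.5344 -0.0661  0.118 ]
link top [ 0.5371 -0.0089  0.132 ]
handle top [0.5782 0.2124 0.122 ]
tool blue ends top [ 0.5279 -0.2606  0.047 ] [ 0.5252 -0.412   0.047 ]
mat [array([ 0.5588, -0.2487,  0.003 ]), array([ 0.5644, -0.4386,  0.003 ]), array([ 0.4039, -0.4419,  0.003 ]), array([ 0.4005, -0.2532,  0.003 ])]
blue sweet [ 0.6802 -0.2096  0.02  ]
red [0.421  0.2205 0.02  ]
cork [array([0.6275, 0.2975, 0.004 ]), array([0.4995, 0.2312, 0.004 ]), array([0.4171, 0.389 , 0.004 ]), array([0.5474, 0.4569, 0.004 ])]
basket rim [array([0.6033, 0.3096, 0.045 ]), array([0.5235, 0.2593, 0.045 ]), array([0.4684, 0.3702, 0.045 ]), array([0.5439, 0.4146, 0.045 ])]
bhandle end [0.4352 0.2877 0.042 ]
```

```bash

python3 -m creep '[[[0.12,0,0,0,0,0,0.05],[0.12,0,0,0,0,0,0.05],[0.12,0,0,0,0,0,0.05],[0.12,0,0,0,0,0,0.05],[0.12,0,0,0,0,0,0.05]]]' 60
python3 -m creep '[[[0.12,0,0,0,0,0,0.05],[0.12,0,0,0,0,0,0.05],[0.12,0,0,0,0,0,0.05],[0.12,0,0,0,0,0,0.05],[0.063,0,0,0,0,0,0.05]]]'
python3 -m creep '[[[0,0,0,0,-0.039,0.012,0.05],[0,0,0,0,-0.039,0.012,0.05],[0,0,0,0,-0.039,0.012,0.05],[0,0,0,0,-0.039,0.012,0.05],[0,0,0,0,-0.039,0.012,0.05]]]'
python3 -m creep '[[[0,0,0,0,-0.039,0.012,0.05],[0,0,0,0,-0.039,0.012,0.05],[0,0,0,0,-0.039,0.012,0.05],[0,0,0,0,-0.039,0.012,0.05],[0,0,0,0,-0.039,0.012,0.05]]]'
python3 - <<'E'
from h import *
st(); snap("wrist","w1.png",scale=1.42)
E
```

```text
time_s: 0.57
tool_pos: [0.2585, 0.5411, 0.2496]
tool_rot: [0.683, -0.182, 0.684, 0.181]
force: [-0.8, 0.2, -0.2]
opening: 0.0499
time_s: 0.98
tool_pos: [0.2586, 0.5411, 0.2496]
tool_rot: [0.707, 0.008, 0.707, -0.009]
force: [0.3, 0.1, 0.4]
opening: 0.05
time_s: 1.4
tool_pos: [0.315, 0.3435, 0.2497]
tool_rot: [0.707, 0.006, 0.707, -0.006]
force: [1.6, 0.4, -0.1]
opening: 0.0503
time_s: 1.82
tool_pos: [0.3715, 0.1474, 0.25]
tool_rot: [0.707, 0.006, 0.707, -0.006]
force: [1.1, 0.7, -0.2]
opening: 0.0499
1.82 [0.3715 0.1474 0.25  ] [[0.0, 0.018, 1.0], [-0.0, 1.0, -0.018], [-1.0, -0.0, 0.0]] [ 1.1  0.7 -0.2] 0.0499 [ 0.2   0.06  1.91 -0.    1.17  0.22]
```

View pics/w1.png

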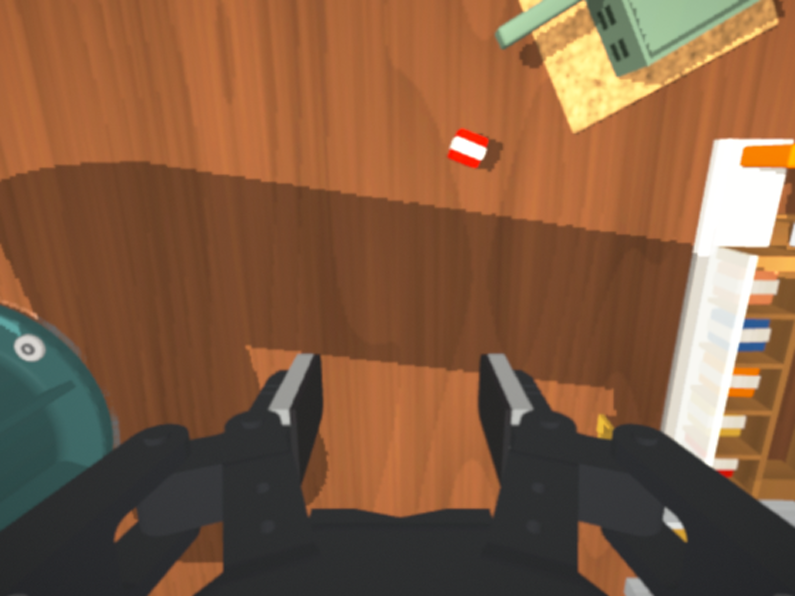

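```bash

python3 -m creep '[[[0,0,0,0,-0.038,0.018,0.05],[0,0,0,0,-0.038,0.018,0.05],[0,0,0,0,-0.038,0.018,0.05],[0,0,0,0,-0.038,0.018,0.05],[0,0,0,0,-0.038,0.018,0.05]]]'
python3 -m creep '[[[0,0,0,0,-0.038,0.018,0.05],[0,0,0,0,-0.038,0.018,0.05],[0,0,0,0,-0.02,0.012,0.05],[0,0,0,0,0,0,0.05]]]'
python3 - <<'E'
from h import *
st(); snap("wrist","w2.png",scale=1.42)
E
python3 -m creep '[[[0,0,0,0,-0.038,0,0.05],[0,0,0,0,-0.038,0,0.05],[0,0,0,0,-0.038,0,0.05],[0,0,0,0,-0.038,0,0.05],[0,0,0,0,-0.038,0,0.05]]]'
python3 -m creep '[[[0,0,0,0,-0.036,0,0.05],[0,0,0,0,-0.036,0,0.05],[0,0,0,0,0,0,0.05]]]'
python3 - <<'E'
from h import *
st(); snap("wrist","w3.png",scale=1.42)
E
```

```text
time_s: 2.28
tool_pos: [0.4578, -0.0424, 0.25]
tool_rot: [0.707, 0.006, 0.707, -0.006]
force: [0.4, 0.8, 0.5]
opening: 0.0498
time_s: 2.62
tool_pos: [0.5063, -0.1414, 0.25]
tool_rot: [0.708, 0.007, 0.706, -0.009]
force: [0.5, 0.4, 0.9]
opening: 0.0497
2.62 [ 0.5063 -0.1414  0.25  ] [[0.003, 0.022, 1.0], [-0.003, 1.0, -0.022], [-1.0, -0.003, 0.003]] [0.5 0.4 0.9] 0.0497 [-0.4   0.25  1.67 -0.    1.22 -0.38]
time_s: 3.08
tool_pos: [0.4995, -0.3265, 0.2499]
tool_rot: [0.707, 0.006, 0.707, -0.006]
force: [0.1, 0.2, -0.7]
opening: 0.0499
time_s: 3.33
tool_pos: [0.4986, -0.4039, 0.2498]
tool_rot: [0.707, 0.006, 0.707, -0.009]
force: [0.3, -0.5, 0.8]
opening: 0.0499
3.33 [ 0.4986 -0.4039  0.2498] [[0.0, 0.021, 1.0], [-0.004, 1.0, -0.021], [-1.0, -0.004, 0.0]] [ 0.3 -0.5  0.8] 0.0499 [-0.79  0.42  1.42 -0.    1.3  -0.77]
```

View pics/w2.png

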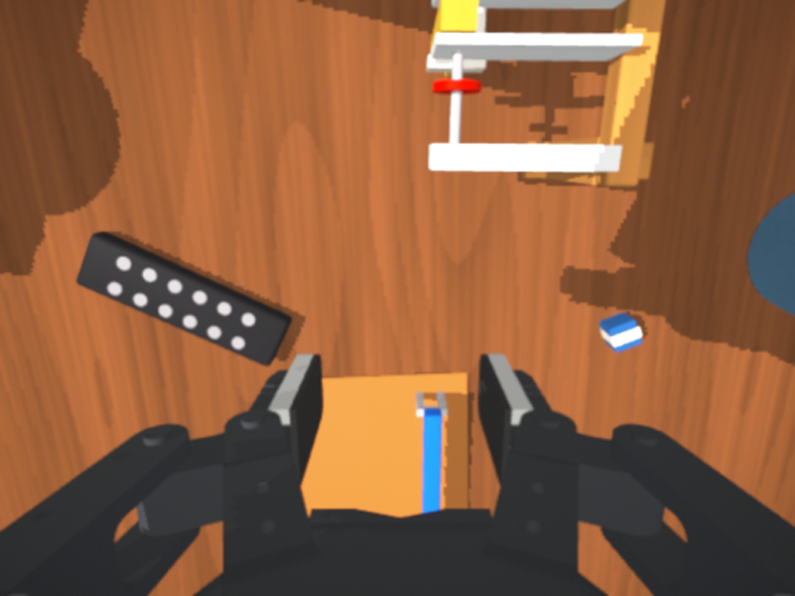

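View pics/w3.png

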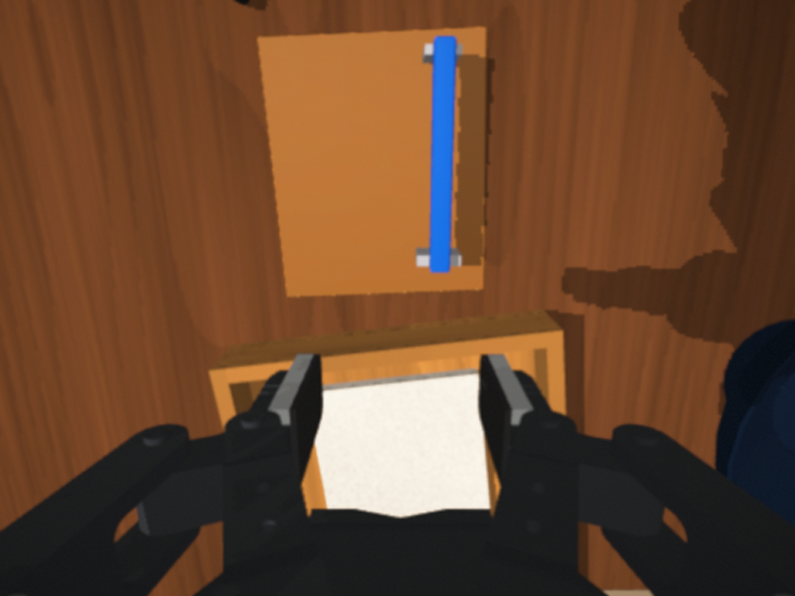

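```bash
python3 - <<'E'
from h import *
f=load("w3.png"); k=1.42
q=lambda f,u,v,z: np.round(px(f,(u+.5)/k-.5,(v+.5)/k-.5,z),4)
print("tool", q(f,445,38,.047),q(f,440,271,.047))
f=load("w2.png")
print("fork",q(f,432,398,.027)," blue end",q(f,432,411,.047))
print("collar",q(f,457,84,.118),"bar@housing",q(f,454,144,.118),"bar@lug",q(f,457,55,.118))
print("collar ends", q(f,434,86,.118),q(f,480,86,.118))
print("sweet",q(f,622,332,.02))
f=load("w1.png")
print("handle top", q(f,766,150,.122),"sweet",q(f,470,148,.02))
E
```

```text
tool [ 0.5291 -0.2678  0.047 ] [ 0.5265 -0.4148  0.047 ]
fork [ 0.53   -0.2621  0.027 ]  blue end [ 0.5287 -0.2623  0.047 ]
collar [ 0.537  -0.0404  0.118 ] bar@housing [ 0.5358 -0.0686  0.118 ] bar@lug [ 0.5368 -0.0275  0.118 ]
collar ends [ 0.5256 -0.0411  0.118 ] [ 0.5484 -0.0416  0.118 ]
sweet [ 0.6803 -0.2114  0.02  ]
handle top [0.5558 0.2141 0.122 ] sweet [0.4224 0.22   0.02  ]
```

```bash

python3 -m creep '[[[0,0,0,0,0.033,0.014,0.05],[0,0,0,0.02,0.033,0.014,0.05],[0,0,0,0.04,0,0,0.05],[0,0,0,0.04,0,0,0.05],[0,0,0,0.04,0,0,0.05]]]'
python3 -m creep '[[[0,0,0,0.03,0,0,0.05],[0,0,0,0,0,0,0.05]]]'
python3 - <<'E'
from h import *
st(); print(delta([0.528,-0.339,0.040])); snap("wrist","w4.png",scale=1.42)
E
```

```text
time_s: 3.8
tool_pos: [0.5283, -0.3297, 0.1095]
tool_rot: [0.707, 0.005, 0.707, -0.005]
force: [0.2, -0.4, -0.2]
opening: 0.0501
time_s: 3.97
tool_pos: [0.5237, -0.3272, 0.074]
tool_rot: [0.703, 0.009, 0.711, -0.003]
force: [-1.1, 0.7, 0.0]
opening: 0.0503
3.97 [ 0.5237 -0.3272  0.074 ] [[-0.01, 0.016, 1.0], [0.009, 1.0, -0.016], [-1.0, 0.008, -0.01]] [-1.1  0.7  0. ] 0.0503 [-0.67  0.58  1.63  0.    0.95 -0.65]
[ 0.0338 -0.012   0.0049]
```

View pics/w4.png

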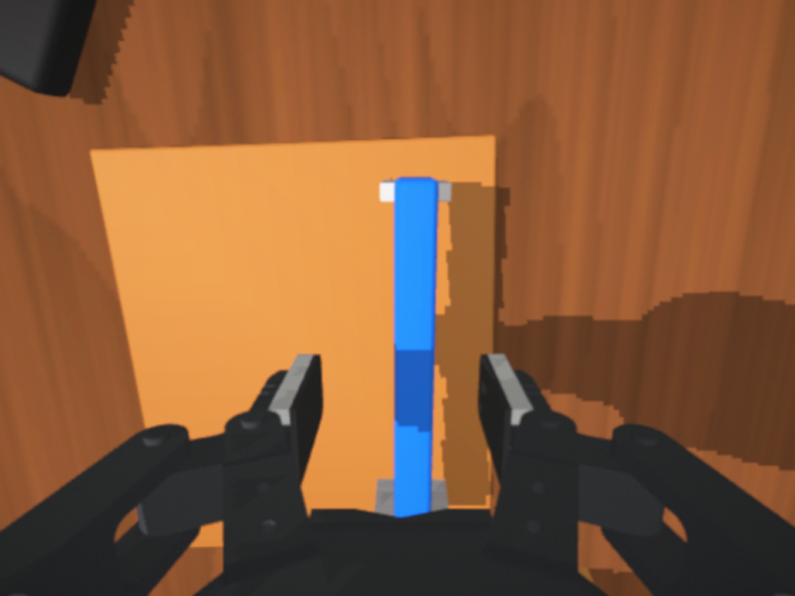

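```bash

python3 -m creep '[[[0,0,0,0.015,-0.006,0,0.05],[0,0,0,0.013,-0.006,0,0.05],[0,0,0,0,0,0,0.05],[0,0,0,0,0,0,0.05],[0,0,0,0,0,0,0.05]]]'
python3 - <<'E'
from h import *
st(); print(delta([0.528,-0.339,0.040]))
E
```

```text
time_s: 4.43
tool_pos: [0.5282, -0.3454, 0.0534]
tool_rot: [0.708, 0.006, 0.707, -0.007]
force: [-0.0, -0.6, -0.1]
opening: 0.0501
4.43 [ 0.5282 -0.3454  0.0534] [[0.001, 0.018, 1.0], [-0.001, 1.0, -0.018], [-1.0, -0.001, 0.001]] [-0.  -0.6 -0.1] 0.0501 [-0.69  0.62  1.62  0.    0.9  -0.67]
[ 0.0134  0.0065 -0.0003]
```

```bash

python3 -m creep '[[[0,0,0,0.0134,0.0065,0,0.05],[0,0,0,0,0,0,0.05],[0,0,0,0,0,0,0.05],[0,0,0,0,0,0,0.0],[0,0,0,0,0,0,0.0]]]' 80
python3 -m creep '[[[0,0,0,0,0,0,0],[0,0,0,0,0,0,0],[0,0,0,0,0,0,0],[0,0,0,0,0,0,0],[0,0,0,0,0,0,0]]]'
python3 - <<'E'
from h import *
st()
E
python3 -m creep '[[[0,0,0,-0.01,0,0,0],[0,0,0,-0.03,0,0,0],[0,0,0,-0.04,0,0,0],[0,0,0,-0.04,0,0,0],[0,0,0,-0.04,0,0,0]]]'
python3 -m creep '[[[0,0,0,-0.02,0,0,0],[0,0,0,0,0,0,0],[0,0,0,0,0,0,0],[0,0,0,0,0,0,0]]]'
python3 - <<'E'
from h import *
st(); snap("wrist","w5.png",scale=1.42);snap("scene","s5.png",scale=1.42)
E
```

```text
time_s: 4.85
tool_pos: [0.5282, -0.3393, 0.0395]
tool_rot: [0.707, 0.006, 0.707, -0.007]
force: [0.1, -0.2, -0.9]
opening: 0.0269
time_s: 5.27
tool_pos: [0.5282, -0.3392, 0.0395]
tool_rot: [0.707, 0.006, 0.707, -0.007]
force: [-0.8, 0.6, 5.9]
opening: 0.0125
5.27 [ 0.5282 -0.3392  0.0395] [[0.001, 0.018, 1.0], [-0.001, 1.0, -0.018], [-1.0, -0.001, 0.001]] [-0.8  0.6  5.9] 0.0125 [-0.68  0.64  1.63 -0.    0.87 -0.66]
time_s: 5.68
tool_pos: [0.5271, -0.3383, 0.2004]
tool_rot: [0.707, 0.007, 0.707, -0.006]
force: [0.9, 0.0, -0.6]
opening: 0.0127
time_s: 6.02
tool_pos: [0.5269, -0.3381, 0.2177]
tool_rot: [0.706, 0.007, 0.708, -0.006]
force: [-0.2, 0.2, -1.8]
opening: 0.0122
6.02 [ 0.5269 -0.3381  0.2177] [[-0.002, 0.018, 1.0], [0.001, 1.0, -0.018], [-1.0, 0.001, -0.002]] [-0.2  0.2 -1.8] 0.0122 [-0.68  0.43  1.49 -0.    1.23 -0.66]
```

View pics/w5.png

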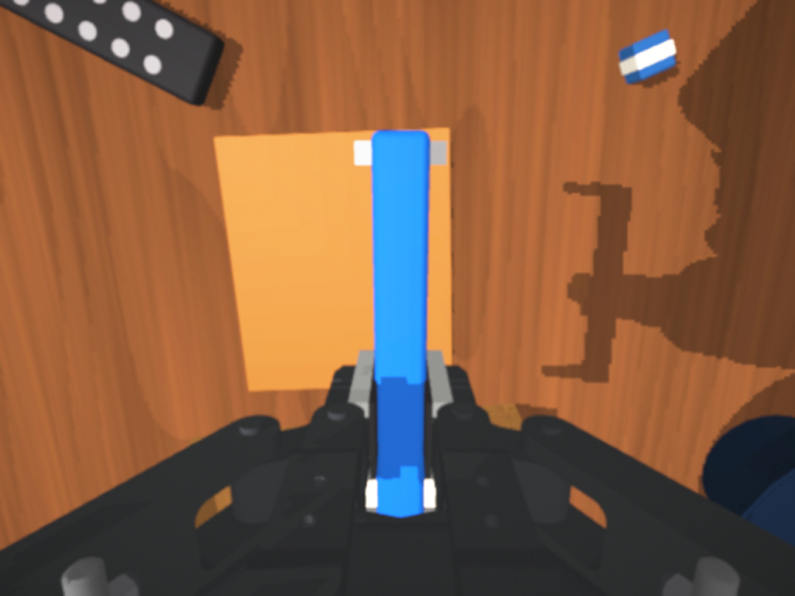

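View pics/s5.png

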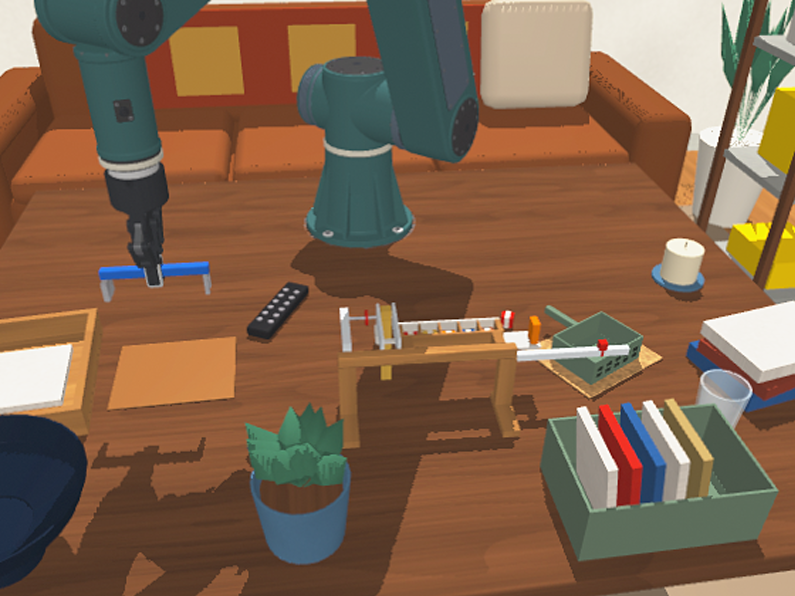

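```bash
python3 - <<'E'
from h import *
f=load("w5.png"); k=1.42
q=lambda f,u,v,z: np.round(px(f,(u+.5)/k-.5,(v+.5)/k-.5,z),4)
print("blue end top",q(f,401,131,.2252),"tines",q(f,363,141,.205),q(f,438,141,.205))
# dispenser from mid of estimates
for yaw in [-1.4,-1.9,-2.4]:
    a=np.radians(yaw);M=np.array([[np.cos(a),-np.sin(a)],[np.sin(a),np.cos(a)]])
    O=np.array([.5362,-.0405])-M@[-.035,-.123]
    f=load("top0.png")
    print(yaw,O,"handle",O+M@[0,.131],[np.round(proj(f,[*(O+M@[x/1000,y/1000]),z]),1) for x,y,z in [(-47,-156,.130),(45,-156,.130),(-47,-81,.135),(45,-81,.135),(0,131,.122),(-18,79,.118),(-18,-79,.118)]])
E
```

```text
blue end top [ 0.5283 -0.265   0.2252] tines [ 0.5179 -0.2664  0.205 ] [ 0.5384 -0.2668  0.205 ]
-1.4 [0.57419471 0.08160816] handle [0.57739533 0.21256905] [array([311.6, 196.6]), array([313.2, 151.3]), array([274.2, 194.6]), array([276.1, 148.8]), array([169.7, 167.4]), array([195.3, 177.7]), array([273.5, 181.3])]
-1.9 [0.57525884 0.08127195] handle [0.57960217 0.21219992] [array([311.6, 196.7]), array([313.5, 151.4]), array([274.1, 194.4]), array([276.5, 148.7]), array([169.9, 166.3]), array([195.4, 176.8]), array([273.6, 181.1])]
-2.4 [0.57632    0.08092646] handle [0.58180572 0.21181155] [array([311.5, 196.9]), array([313.8, 151.6]), array([274.1, 194.2]), array([276.8, 148.5]), array([170.2, 165.3]), array([195.6, 176. ]), array([273.7, 180.9])]
```

```bash

python3 -m creep '[[[0,0,0,0,0.035,0,0],[0,0,0,0,0.039,0.001,0],[0,0,0,0,0.039,0.001,0],[0,0,0,0,0.039,0.001,0],[0,0,0,0,0.039,0,0]]]'
python3 -m creep '[[[0,0,0,0,0.03,0,0],[0,0,0,0.02,0.0166,0,0],[0,0,0,0.01,0,0,0],[0,0,0,0,0,0,0],[0,0,0,0,0,0,0]]]'
python3 -m creep '[[[0,0,0,0,0,0,0],[0,0,0,0,0,0,0]]]'
python3 - <<'E'
from h import *
st(); snap("wrist","w6.png",(150,0,400,200),3.2);snap("scene","s6.png",(220,170,420,310),4);snap("top","t6.png",(200,130,360,250),5)
E
```

```text
time_s: 6.53
tool_pos: [0.533, -0.1459, 0.2168]
tool_rot: [0.706, 0.007, 0.708, -0.006]
force: [0.7, 0.3, -0.1]
opening: 0.0129
time_s: 6.95
tool_pos: [0.5341, -0.1016, 0.1872]
tool_rot: [0.706, 0.006, 0.708, -0.006]
force: [0.2, 0.2, -0.5]
opening: 0.0125
time_s: 7.12
tool_pos: [0.5356, -0.1026, 0.189]
tool_rot: [0.707, 0.007, 0.707, -0.007]
force: [0.3, 0.1, 0.0]
opening: 0.0129
7.12 [ 0.5356 -0.1026  0.189 ] [[0.001, 0.019, 1.0], [-0.001, 1.0, -0.019], [-1.0, -0.001, 0.001]] [0.3 0.1 0. ] 0.0129 [-0.32  0.35  1.7  -0.    1.09 -0.3 ]
```

View pics/w6.png

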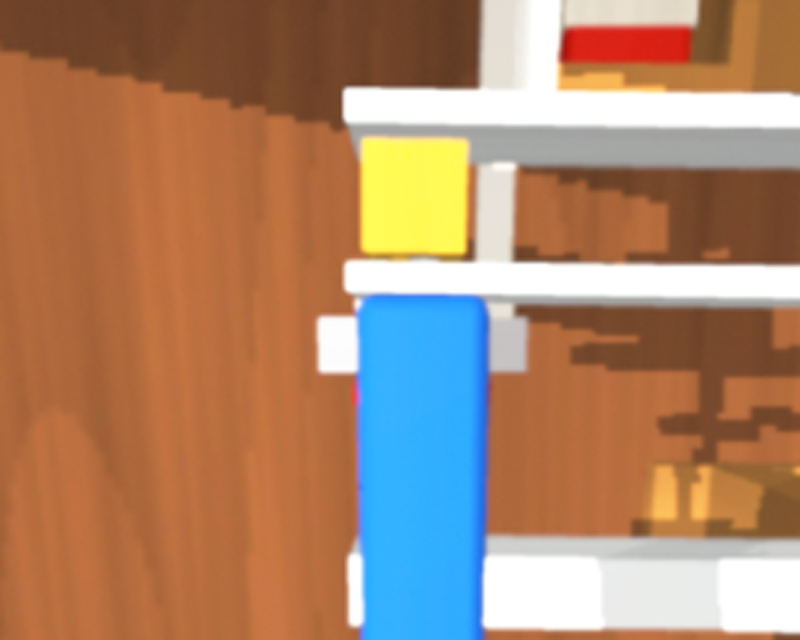

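View pics/s6.png

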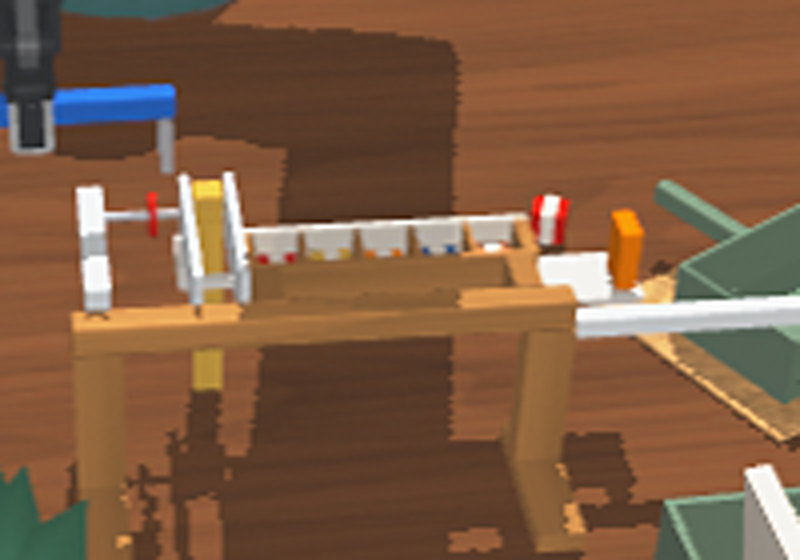

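View pics/t6.png

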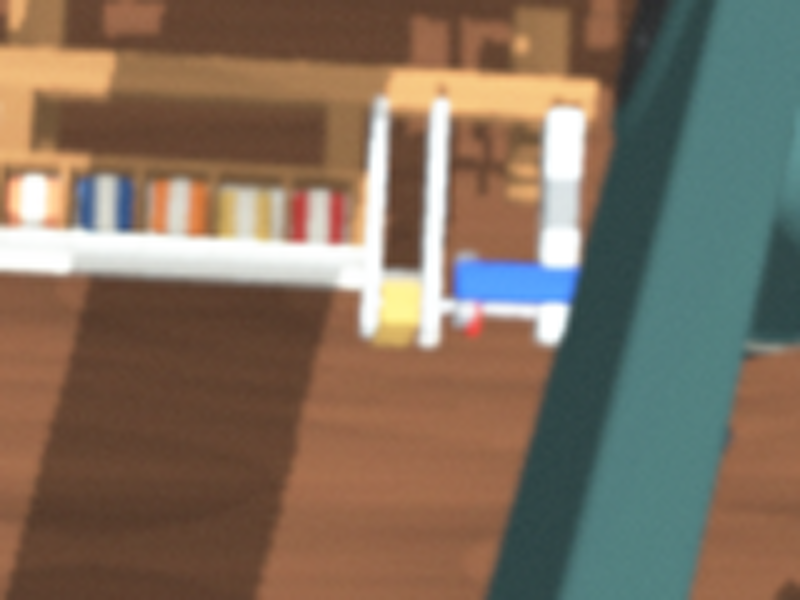

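```bash
python3 - <<'E'
from h import *
f=load("w6.png"); s=3.2
q=lambda u,v,z: np.round(px(f,150+(u+.5)/s-.5,(v+.5)/s-.5,z),4)
print("link",q(362,138,.132),q(468,254,.132),q(415,196,.132))
print("lug2 top",q(500,262,.135),q(500,293,.135), "lug1",q(500,90,.135),q(500,125,.135))
print("housing",q(540,555,.13),q(540,630,.13))
for h in (.024,.03): print("fork",h,q(318,318,.1525+h),q(527,373,.1525+h))
print("blue end",q(423,296,.1965), "red sides",q(357,395,.118),q(489,395,.118))
print("eye",f["eye"])
E
```

```text
link [ 0.5282 -0.0034  0.132 ] [ 0.5444 -0.0203  0.132 ] [ 0.5362 -0.0117  0.132 ]
lug2 top [ 0.5492 -0.0218  0.135 ] [ 0.5492 -0.0263  0.135 ] lug1 [0.5492 0.0022 0.135 ] [ 0.5492 -0.0025  0.135 ]
housing [ 0.5565 -0.0689  0.13  ] [ 0.5566 -0.0822  0.13  ]
fork 0.024 [ 0.5243 -0.0308  0.1765] [ 0.5496 -0.0377  0.1765]
fork 0.03 [ 0.5248 -0.031   0.1825] [ 0.549  -0.0376  0.1825]
blue end [ 0.537  -0.0296  0.1965] red sides [ 0.5252 -0.0419  0.118 ] [ 0.5485 -0.0424  0.118 ]
eye [ 0.53666583 -0.03529534  0.31312641]
```

```bash

python3 -m creep '[[[0,0,0,0.008,0.001,0,0],[0,0,0,0.01,0,0,0],[0,0,0,0.01,0,0,0],[0,0,0,0.008,0,0,0],[0,0,0,0.0065,0,0,0]]]'
python3 -m creep '[[[0,0,0,0,0,0,0],[0,0,0,0,0,0,0],[0,0,0,0,0,0,0]]]'
python3 - <<'E'
from h import *
st(); snap("wrist","w7.png",(150,0,400,200),3.2);snap("scene","s7.png",(220,170,420,310),4)
E
```

```text
time_s: 7.68
tool_pos: [0.5342, -0.1, 0.1444]
tool_rot: [0.706, 0.007, 0.708, -0.006]
force: [0.6, -0.4, -1.6]
opening: 0.0123
time_s: 7.93
tool_pos: [0.5353, -0.1002, 0.1461]
tool_rot: [0.707, 0.006, 0.707, -0.006]
force: [-0.3, 0.4, -0.6]
opening: 0.0127
7.93 [ 0.5353 -0.1002  0.1461] [[0.0, 0.018, 1.0], [-0.0, 1.0, -0.018], [-1.0, -0.0, 0.0]] [-0.3  0.4 -0.6] 0.0127 [-0.31  0.4   1.75 -0.    1.   -0.29]
```

View pics/w7.png

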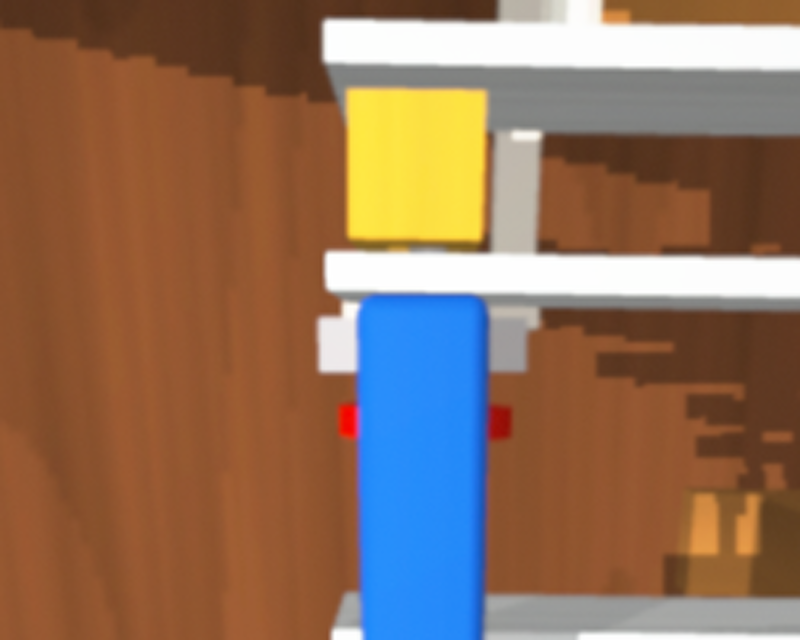

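View pics/s7.png

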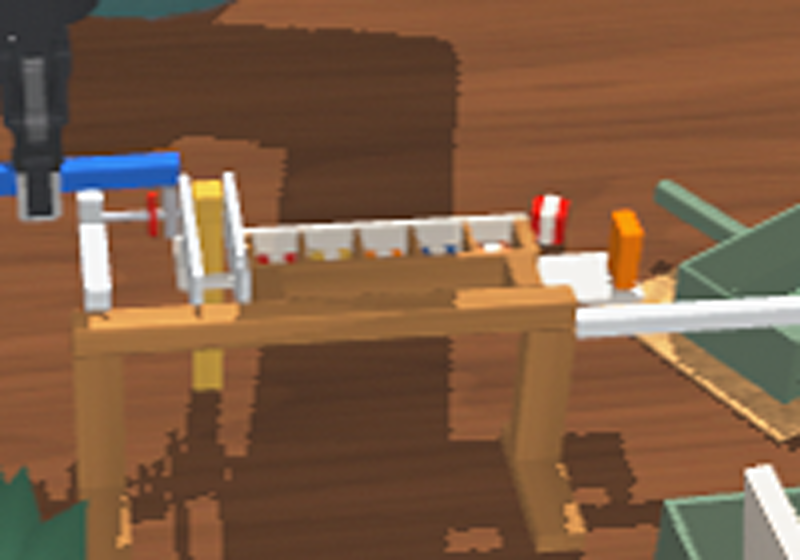

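```bash

python3 -m creep '[[[0,0,0,0,-0.004,0,0],[0,0,0,0,-0.004,0,0],[0,0,0,0,-0.004,0,0],[0,0,0,0,-0.004,0,0],[0,0,0,0,-0.004,0,0]]]' 110
python3 -m creep '[[[0,0,0,0,-0.002,0,0],[0,0,0,0,0,0,0],[0,0,0,0,0,0,0],[0,0,0,0,0,0,0]]]'
python3 - <<'E'
from h import *
st(); snap("wrist","w8.png",(150,0,400,200),3.2);snap("scene","s8.png",(220,170,420,310),4)
E
```

```text
time_s: 8.45
tool_pos: [0.5346, -0.12, 0.1461]
tool_rot: [0.707, 0.007, 0.707, -0.006]
force: [0.9, 5.0, -1.2]
opening: 0.0121
time_s: 8.78
tool_pos: [0.5345, -0.1217, 0.146]
tool_rot: [0.707, 0.007, 0.707, -0.006]
force: [1.1, 5.9, -1.7]
opening: 0.012
8.78 [ 0.5345 -0.1217  0.146 ] [[-0.0, 0.019, 1.0], [0.002, 1.0, -0.019], [-1.0, 0.002, -0.0]] [ 1.1  5.9 -1.7] 0.012 [-0.35  0.4   1.74  0.    1.   -0.33]
```

View pics/w8.png

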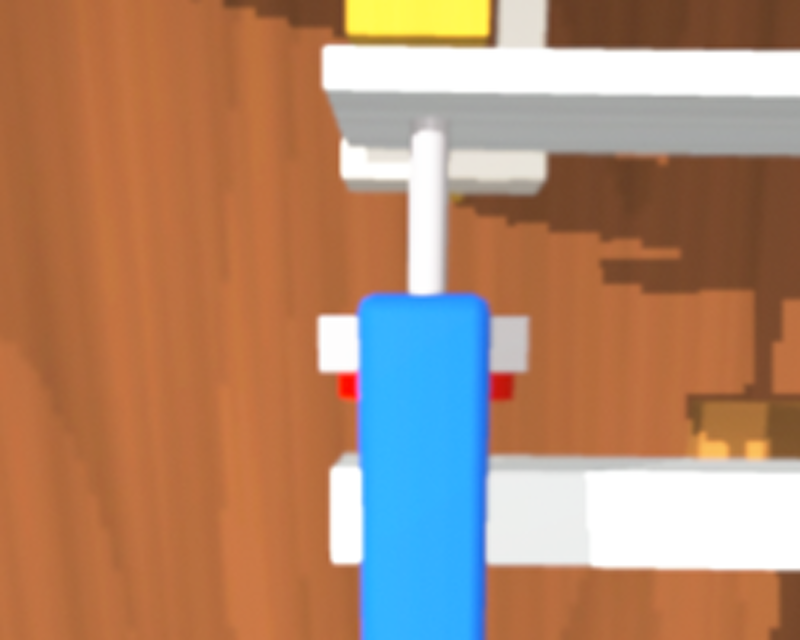

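View pics/s8.png

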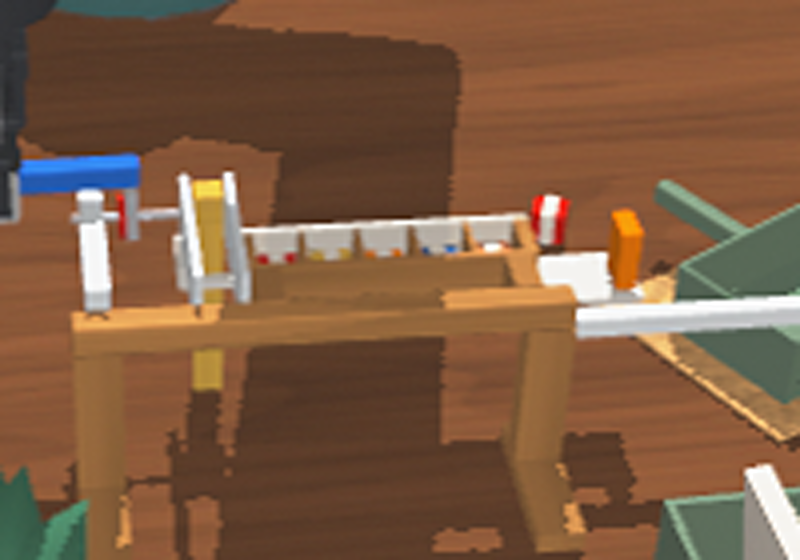

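```bash

python3 -m creep '[[[0,0,0,0,-0.002,0,0],[0,0,0,0,-0.002,0,0],[0,0,0,0,-0.001,0,0],[0,0,0,0,0,0,0],[0,0,0,0,0,0,0]]]'
python3 -m creep '[[[0,0,0,0,-0.0015,0,0],[0,0,0,0,0,0,0],[0,0,0,0,0,0,0],[0,0,0,0,0,0,0],[0,0,0,0,0,0,0]]]'
python3 - <<'E'
from h import *
st(); snap("wrist","w9.png",(150,0,400,200),3.2);snap("scene","s9.png",(220,170,420,310),4)
E
```

```text
time_s: 9.3
tool_pos: [0.5343, -0.1263, 0.1459]
tool_rot: [0.707, 0.008, 0.707, -0.006]
force: [1.2, 8.0, -1.1]
opening: 0.0121
time_s: 9.72
tool_pos: [0.5343, -0.1277, 0.1459]
tool_rot: [0.707, 0.008, 0.707, -0.006]
force: [1.8, 7.7, -1.6]
opening: 0.0118
9.72 [ 0.5343 -0.1277  0.1459] [[-0.001, 0.019, 1.0], [0.002, 1.0, -0.019], [-1.0, 0.002, -0.001]] [ 1.8  7.7 -1.6] 0.0118 [-0.36  0.4   1.74  0.    1.   -0.34]
```

View pics/s9.png

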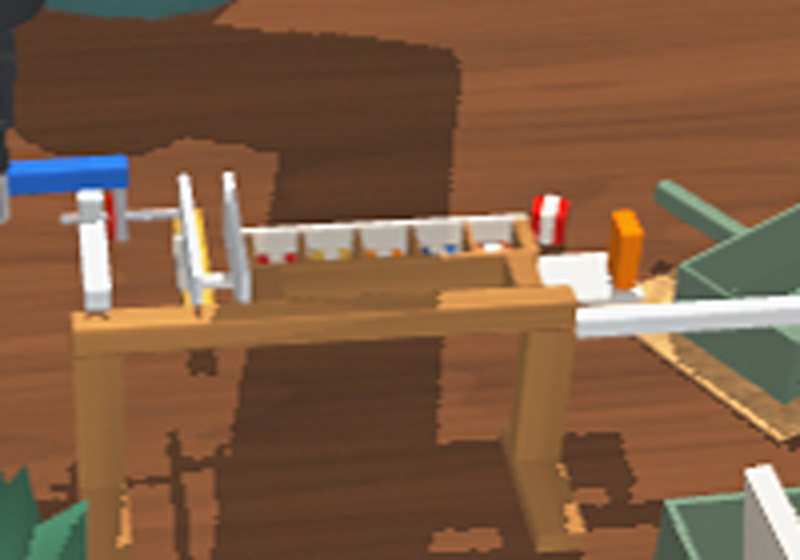

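The link is toppling. I'll hold a moment, then return the bar and lift.

```bash

python3 -m creep '[[[0,0,0,0,0,0,0],[0,0,0,0,0,0,0],[0,0,0,0,0,0,0],[0,0,0,0,0,0,0],[0,0,0,0,0,0,0]]]'
python3 -m creep '[[[0,0,0,0,0.004,0,0],[0,0,0,0,0.005,0,0],[0,0,0,0,0.006,0,0],[0,0,0,0,0.006,0,0],[0,0,0,0,0.0055,0,0]]]'
python3 -m creep '[[[0,0,0,0,0,0,0],[0,0,0,0,0,0,0],[0,0,0,-0.008,0,0,0],[0,0,0,-0.02,0,0,0],[0,0,0,-0.03,0,0,0]]]'
python3 -m creep '[[[0,0,0,-0.02,0,0,0],[0,0,0,0,0,0,0],[0,0,0,0,0,0,0]]]'
python3 - <<'E'
from h import *
st(); snap("wrist","w10.png",scale=1.42);snap("scene","s10.png",scale=1.42);snap("top","t10.png",scale=1.42)
E
```

```text
time_s: 10.23
tool_pos: [0.5342, -0.1276, 0.1459]
tool_rot: [0.707, 0.008, 0.707, -0.006]
force: [0.6, 7.5, -1.6]
opening: 0.0123
time_s: 10.65
tool_pos: [0.5351, -0.1024, 0.1462]
tool_rot: [0.707, 0.006, 0.707, -0.007]
force: [0.4, 0.7, -1.2]
opening: 0.0122
time_s: 11.07
tool_pos: [0.5331, -0.1023, 0.203]
tool_rot: [0.705, 0.007, 0.709, -0.006]
force: [0.2, -0.6, -0.6]
opening: 0.0119
time_s: 11.32
tool_pos: [0.5361, -0.1031, 0.2259]
tool_rot: [0.708, 0.006, 0.706, -0.007]
force: [0.2, -0.5, -1.8]
opening: 0.012
11.32 [ 0.5361 -0.1031  0.2259] [[0.003, 0.018, 1.0], [-0.002, 1.0, -0.018], [-1.0, -0.002, 0.004]] [ 0.2 -0.5 -1.8] 0.012 [-0.32  0.3   1.66 -0.    1.17 -0.3 ]
```

View pics/w10.png

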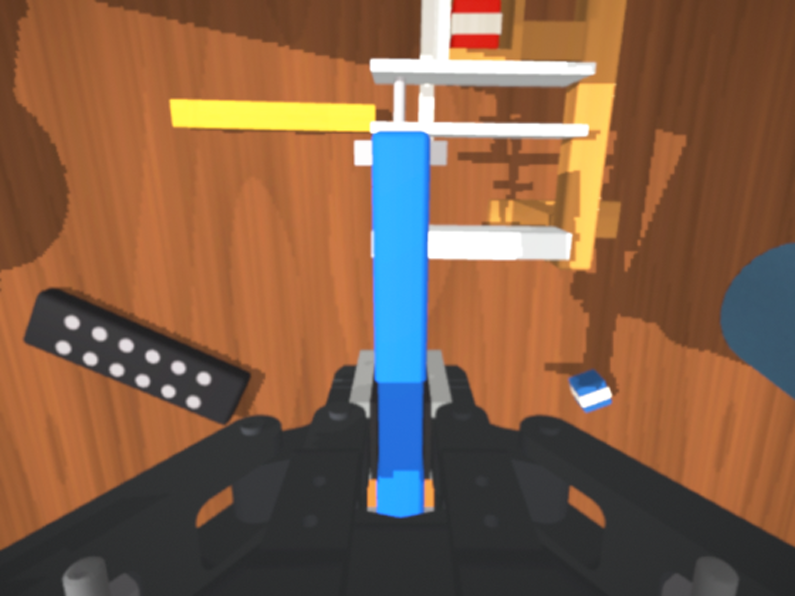

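View pics/t10.png

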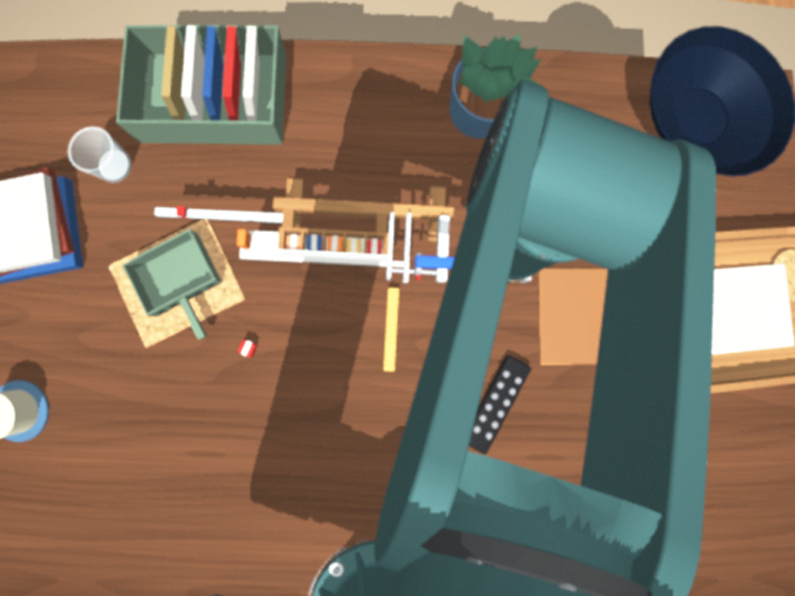

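```bash

python3 -m creep '[[[0,0,0,0,-0.03,0,0],[0,0,0,0,-0.04,0,0],[0,0,0,0,-0.04,0,0],[0,0,0,0,-0.04,0,0],[0,0,0,0,-0.04,0,0]]]'
python3 -m creep '[[[0,0,0,0,-0.03,-0.001,0],[0,0,0,0.03,-0.016,0,0],[0,0,0,0.04,0,0,0],[0,0,0,0.04,0,0,0],[0,0,0,0.04,0,0,0]]]'
python3 -m creep '[[[0,0,0,0.015,0,0,0],[0,0,0,0,0,0,0],[0,0,0,0,0,0,0],[0,0,0,0,0,0,0],[0,0,0,0,0,0,0]]]'
python3 - <<'E'
from h import *
st(); print(delta([0.531,-0.339,0.0405]))
E
```

```text
time_s: 11.88
tool_pos: [0.5305, -0.2935, 0.2226]
tool_rot: [0.706, 0.007, 0.708, -0.006]
force: [1.1, -0.5, -0.5]
opening: 0.0123
time_s: 12.3
tool_pos: [0.5287, -0.3384, 0.0714]
tool_rot: [0.707, 0.007, 0.707, -0.007]
force: [0.1, 0.4, -1.8]
opening: 0.0117
time_s: 12.72
tool_pos: [0.531, -0.3391, 0.0609]
tool_rot: [0.708, 0.006, 0.706, -0.007]
force: [0.2, 0.1, -0.9]
opening: 0.0118
12.72 [ 0.531  -0.3391  0.0609] [[0.003, 0.018, 1.0], [-0.002, 1.0, -0.018], [-1.0, -0.002, 0.003]] [ 0.2  0.1 -0.9] 0.0118 [-0.68  0.61  1.62 -0.    0.91 -0.66]
[ 0.0204  0.0002 -0.0001]
```

```bash

python3 -m creep '[[[0,0,0,0.01,0,0,0],[0,0,0,0.008,0,0,0],[0,0,0,0.002,0,0,0],[0,0,0,0,0,0,0],[0,0,0,0,0,0,0]]]' 40
python3 - <<'E'
from h import *
st()
E
```

```text
time_s: 13.13
tool_pos: [0.53, -0.3383, 0.0396]
tool_rot: [0.707, 0.006, 0.707, -0.007]
force: [-0.5, 1.1, 5.1]
opening: 0.0118
13.13 [ 0.53   -0.3383  0.0396] [[0.001, 0.018, 1.0], [-0.001, 1.0, -0.018], [-1.0, -0.001, 0.001]] [-0.5  1.1  5.1] 0.0118 [-0.68  0.64  1.63 -0.    0.87 -0.66]
```

```bash

python3 -m creep '[[[0,0,0,0,0,0,0.045],[0,0,0,0,0,0,0.045],[0,0,0,0,0,0,0.045],[0,0,0,0,0,0,0.045],[0,0,0,-0.02,0,0,0.045]]]' 60
python3 -m creep '[[[0,0,0,-0.04,0,0,0.045],[0,0,0,-0.04,0,0,0.045],[0,0,0,-0.04,0,0,0.045],[0,0,0,0,0,0,0.045]]]'
python3 - <<'E'
from h import *
st();f=load("t10.png"); k=1.42
q=lambda u,v,z: np.round(px(f,(u+.5)/k-.5,(v+.5)/k-.5,z),4)
print("link",q(393,288,.016),q(390,371,.016))
f=load("w10.png");print("link",q(272,114,.016),q(171,112,.016))
print("sweet",q(590,390,.02))
snap("wrist","w11.png",scale=1.42)
E
```

```text
time_s: 13.55
tool_pos: [0.5274, -0.3364, 0.0559]
tool_rot: [0.705, 0.008, 0.709, -0.005]
force: [-0.1, 0.0, -0.3]
opening: 0.0449
time_s: 13.88
tool_pos: [0.5338, -0.3413, 0.1876]
tool_rot: [0.711, 0.003, 0.703, -0.009]
force: [0.7, -1.2, 0.3]
opening: 0.0451
13.88 [ 0.5338 -0.3413  0.1876] [[0.011, 0.018, 1.0], [-0.009, 1.0, -0.018], [-1.0, -0.009, 0.011]] [ 0.7 -1.2  0.3] 0.0451 [-0.68  0.46  1.52 -0.    1.15 -0.66]
link [ 0.5204 -0.0079  0.016 ] [ 0.3879 -0.0054  0.016 ]
link [ 0.4547 -0.0077  0.016 ] [ 0.3893 -0.0057  0.016 ]
sweet [ 0.6794 -0.2097  0.02  ]
```

View pics/w11.png

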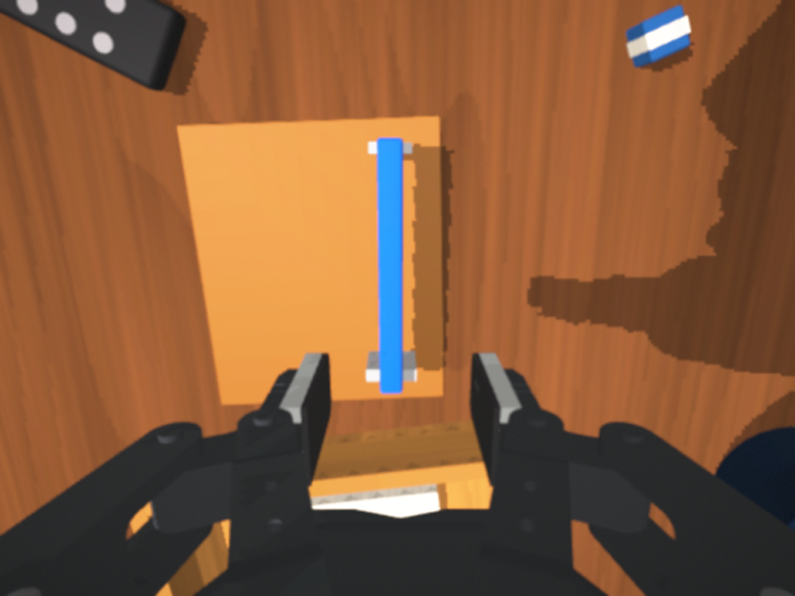

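```bash

python3 -m creep '[[[0,0,0,0,0.025,-0.006,0.045],[0,0,0,0,0.037,-0.0095,0.045],[0,0,0,0,0.037,-0.0095,0.045],[0,0,0,0,0.037,-0.0095,0.045],[0,0,0,0,0.037,-0.0095,0.045]]]'
python3 -m creep '[[[0,0,0,0,0.037,-0.0095,0.045],[0,0,0,0,0.037,-0.0095,0.045],[0,0,0,0,0.037,-0.0095,0.045],[0,0,0,0,0.037,-0.0095,0.045],[0,0,0,0,0.014,-0.003,0.045]]]'
python3 -m creep '[[[-0.12,0,0,0,0,0,0.045],[-0.12,0,0,0,0,0,0.045],[-0.12,0,0,0,0,0,0.045],[-0.12,0,0,0,0,0,0.045],[-0.12,0,0,0,0,0,0.045]]]'
python3 -m creep '[[[-0.12,0,0,0,0,0,0.045],[-0.12,0,0,0,0,0,0.045],[-0.12,0,0,0,0,0,0.045],[-0.12,0,0,0,0,0,0.045],[-0.12,0,0,0,0,0,0.045]]]'
python3 -m creep '[[[-0.12,0,0,0,0,0,0.045],[-0.12,0,0,0,0,0,0.045],[-0.12,0,0,0,0,0,0.045],[-0.01,0,0,0,0,0,0.045],[0,0,0,0,0,0,0.045]]]'
python3 - <<'E'
from h import *
st();print(delta([.4545,-.0067,.022]))
snap("wrist","w12.png",scale=1.42)
E
```

```text
time_s: 14.35
tool_pos: [0.4874, -0.1626, 0.1779]
tool_rot: [0.706, 0.007, 0.708, -0.006]
force: [0.8, 0.1, 0.7]
opening: 0.0447
time_s: 14.77
tool_pos: [0.4472, 0.0022, 0.1778]
tool_rot: [0.706, 0.007, 0.709, -0.005]
force: [-0.1, -0.5, -0.5]
opening: 0.0448
time_s: 15.18
tool_pos: [0.4499, -0.0014, 0.1781]
tool_rot: [0.676, -0.205, 0.677, 0.205]
force: [-0.4, 1.5, -0.4]
opening: 0.0451
time_s: 15.6
tool_pos: [0.4499, -0.0016, 0.1781]
tool_rot: [0.585, -0.395, 0.587, 0.396]
force: [-0.1, 0.6, -0.9]
opening: 0.0447
time_s: 16.02
tool_pos: [0.4501, -0.0016, 0.1784]
tool_rot: [0.505, -0.494, 0.506, 0.495]
force: [-0.1, 0.8, -0.2]
opening: 0.0448
16.02 [ 0.4501 -0.0016  0.1784] [[-0.002, -1.0, 0.022], [0.0, 0.022, 1.0], [-1.0, 0.002, 0.0]] [-0.1  0.8 -0.2] 0.0448 [-0.16  0.23  1.91 -0.    1.   -1.71]
[ 0.1563 -0.0047 -0.005 ]
```

View pics/w12.png

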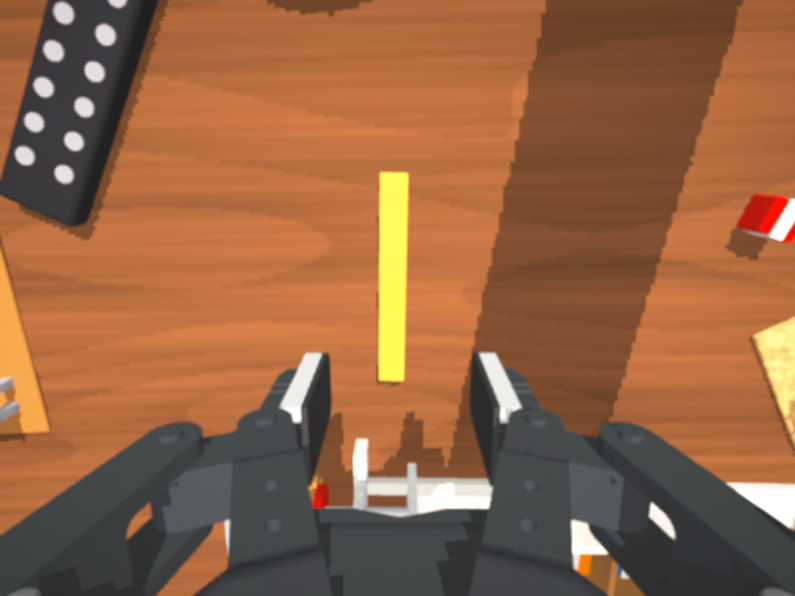

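```bash

python3 -m creep '[[[0,0,0,0.03,-0.0047,-0.005,0.045],[0,0,0,0.04,0,0,0.045],[0,0,0,0.04,0,0,0.045],[0,0,0,0.03,0,0,0.045],[0,0,0,0.0083,0,0,0.045]]]'
python3 -m creep '[[[0,0,0,0,0,0,0.045],[0,0,0,0,0,0,0.045],[0,0,0,0,0,0,0.045]]]'
python3 - <<'E'
from h import *
st();print(delta([.4545,-.0067,.022]))
E
```

```text
time_s: 16.48
tool_pos: [0.4524, -0.0064, 0.0271]
tool_rot: [0.504, -0.493, 0.507, 0.496]
force: [-0.7, 0.1, -0.7]
opening: 0.045
time_s: 16.73
tool_pos: [0.4567, -0.007, 0.0322]
tool_rot: [0.505, -0.496, 0.504, 0.494]
force: [-0.4, 1.2, -0.4]
opening: 0.0455
16.73 [ 0.4567 -0.007   0.0322] [[0.002, -1.0, 0.02], [-0.001, 0.02, 1.0], [-1.0, -0.002, -0.0]] [-0.4  1.2 -0.4] 0.0455 [-0.17  0.49  2.03 -0.    0.62 -1.72]
[0.0102 0.0023 0.0003]
```

```bash

python3 -m creep '[[[0,0,0,0.01,0.002,0,0.045],[0,0,0,0,0,0,0.045],[0,0,0,0,0,0,0],[0,0,0,0,0,0,0],[0,0,0,0,0,0,0]]]' 80
python3 -m creep '[[[0,0,0,0,0,0,0],[0,0,0,0,0,0,0],[0,0,0,0,0,0,0],[0,0,0,0,0,0,0],[0,0,0,-0.02,0,0,0]]]'
python3 -m creep '[[[0,0,0,-0.04,0,0,0],[0,0,0,-0.04,0,0,0],[0,0,0,-0.02,0,0,0],[0,0,0,0,0,0,0],[0,0,0,0,0,0,0]]]'
python3 - <<'E'
from h import *
st();print(delta([.455,-.345,.025]))
snap("scene","s13.png",(150,150,430,330),2.8)
E
```

```text
time_s: 17.15
tool_pos: [0.4543, -0.0068, 0.0222]
tool_rot: [0.505, -0.496, 0.504, 0.495]
force: [-1.0, 0.5, 7.5]
opening: 0.0136
time_s: 17.57
tool_pos: [0.4522, -0.0066, 0.0399]
tool_rot: [0.504, -0.494, 0.505, 0.496]
force: [-0.1, 0.1, -1.5]
opening: 0.0137
time_s: 17.98
tool_pos: [0.4546, -0.0069, 0.1425]
tool_rot: [0.506, -0.497, 0.504, 0.494]
force: [-0.3, 0.3, -1.1]
opening: 0.0136
17.98 [ 0.4546 -0.0069  0.1425] [[0.004, -1.0, 0.019], [-0.001, 0.019, 1.0], [-1.0, -0.004, -0.001]] [-0.3  0.3 -1.1] 0.0136 [-0.17  0.29  1.94 -0.    0.9  -1.72]
[ 0.1177 -0.0062 -0.3379]
```

View pics/s13.png

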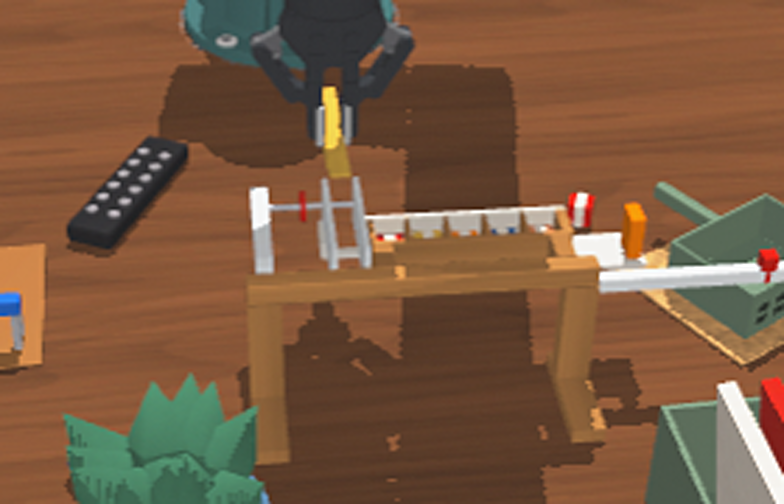

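```bash

python3 -m creep '[[[0,0,0,0,-0.001,-0.03,0],[0,0,0,0,-0.001,-0.038,0],[0,0,0,0,-0.001,-0.038,0],[0,0,0,0,-0.001,-0.038,0],[0,0,0,0,-0.001,-0.038,0]]]'
python3 -m creep '[[[0,0,0,0,-0.001,-0.038,0],[0,0,0,0,0,-0.038,0],[0,0,0,0,0,-0.038,0],[0,0,0,0,0,-0.03,0],[0,0,0,0,0,-0.012,0]]]'
python3 -m creep '[[[0,0,0,0.03,0,0,0],[0,0,0,0.03,0,0,0],[0,0,0,0.025,0,0,0],[0,0,0,0,0,0,0],[0,0,0,0,0,0,0]]]'
python3 - <<'E'
from h import *
st();print(delta([.455,-.345,.025]))
snap("wrist","w14.png",scale=1.42)
E
```

```text
time_s: 18.45
tool_pos: [0.4535, -0.1897, 0.139]
tool_rot: [0.504, -0.494, 0.505, 0.497]
force: [1.3, -0.3, -0.8]
opening: 0.0136
time_s: 18.87
tool_pos: [0.4524, -0.3488, 0.1389]
tool_rot: [0.505, -0.494, 0.506, 0.495]
force: [-0.2, 0.1, -0.7]
opening: 0.0137
time_s: 19.28
tool_pos: [0.4513, -0.3425, 0.0536]
tool_rot: [0.505, -0.493, 0.505, 0.498]
force: [0.6, 0.8, -0.2]
opening: 0.0136
19.28 [ 0.4513 -0.3425  0.0536] [[-0.005, -1.0, 0.019], [0.005, 0.019, 1.0], [-1.0, 0.005, 0.005]] [ 0.6  0.8 -0.2] 0.0136 [-0.77  0.56  1.76  0.    0.83 -2.32]
[ 0.0286 -0.0039 -0.0026]
```

View pics/w14.png

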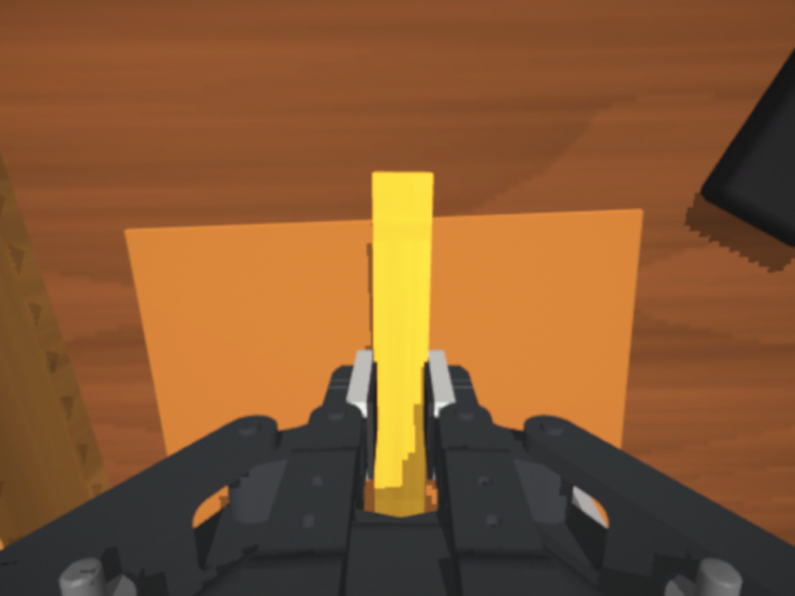

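```bash

python3 -m creep '[[[0,0,0,0.015,0,0,0],[0,0,0,0.012,0,0,0],[0,0,0,0,0,0,0],[0,0,0,0,0,0,0],[0,0,0,0,0,0,0]]]'
python3 - <<'E'
from h import *
st()
E
```

```text
time_s: 19.75
tool_pos: [0.4534, -0.345, 0.0296]
tool_rot: [0.505, -0.496, 0.505, 0.495]
force: [-0.1, -0.1, -0.5]
opening: 0.0138
19.75 [ 0.4534 -0.345   0.0296] [[0.001, -1.0, 0.019], [-0.001, 0.019, 1.0], [-1.0, -0.001, -0.001]] [-0.1 -0.1 -0.5] 0.0138 [-0.77  0.6   1.77 -0.    0.77 -2.32]
```

```bash

python3 -m creep '[[[0,0,0,0.004,0,0,0],[0,0,0,0,0,0,0],[0,0,0,0,0,0,0],[0,0,0,0,0,0,0.045],[0,0,0,0,0,0,0.045]]]'
python3 -m creep '[[[0,0,0,0,0,0,0.045],[0,0,0,-0.02,0,0,0.045],[0,0,0,-0.04,0,0,0.045],[0,0,0,-0.04,0,0,0.045],[0,0,0,-0.04,0,0,0.045]]]'
python3 -m creep '[[[0,0,0,-0.03,0,0,0.045],[0,0,0,0,0,0,0.045],[0,0,0,0,0,0,0.045]]]'
python3 - <<'E'
from h import *
st()
snap("wrist","w15.png",scale=1.42)
E
python3 -m creep '[[[0,0,0,0,0,0.03,0.045],[0,0,0,0,0,0.04,0.045],[0,0,0,0,0,0.04,0.045],[0,0,0,0,0,0.04,0.045],[0,0,0,0,0,0.04,0.045]]]'
python3 -m creep '[[[0,0,0,0,0,0.04,0.045],[0,0,0,0,0,0.04,0.045],[0,0,0,0,0,0.04,0.045],[0,0,0,0,0,0.04,0.045],[0,0,0,0,0,0.04,0.045]]]'
python3 -m creep '[[[0,0,0,0,0,0.04,0.045],[0,0,0,0,0,0.04,0.045],[0,0,0,0,0,0.04,0.045],[0,0,0,0,0,0.04,0.045],[0,0,0,0,0,0.03,0.045]]]'
python3 -m creep '[[[-0.12,0,0,0,0,0.03,0.045],[-0.12,0,0,0,0,0,0.045],[-0.12,0,0,0,0,0,0.045],[-0.12,0,0,0,0,0,0.045],[-0.014,0,0,0,0,0,0.045]]]'
python3 -m creep '[[[0,0,0,0,0,0,0.045],[0,0,0,0,0,0,0.045]]]'
python3 - <<'E'
from h import *
st()
snap("wrist","w16.png",scale=1.42)
E
```

```text
time_s: 20.17
tool_pos: [0.453, -0.3448, 0.025]
tool_rot: [0.505, -0.495, 0.505, 0.495]
force: [-0.5, 0.0, -0.5]
opening: 0.0369
time_s: 20.58
tool_pos: [0.4524, -0.3442, 0.1659]
tool_rot: [0.505, -0.495, 0.505, 0.496]
force: [0.9, -0.5, -0.7]
opening: 0.0447
time_s: 20.83
tool_pos: [0.4541, -0.3458, 0.1971]
tool_rot: [0.505, -0.497, 0.505, 0.494]
force: [-0.9, 0.8, -1.0]
opening: 0.0447
20.83 [ 0.4541 -0.3458  0.1971] [[0.003, -1.0, 0.019], [-0.004, 0.019, 1.0], [-1.0, -0.003, -0.003]] [-0.9  0.8 -1. ] 0.0447 [-0.77  0.37  1.64 -0.    1.13 -2.32]
time_s: 21.3
tool_pos: [0.4548, -0.1526, 0.1927]
tool_rot: [0.504, -0.494, 0.505, 0.497]
force: [1.2, -0.2, 0.3]
opening: 0.0454
time_s: 21.72
tool_pos: [0.4584, 0.047, 0.1929]
tool_rot: [0.504, -0.494, 0.506, 0.496]
force: [0.8, -0.8, -0.3]
opening: 0.0451
time_s: 22.13
tool_pos: [0.4622, 0.2376, 0.1927]
tool_rot: [0.503, -0.495, 0.506, 0.496]
force: [0.4, -0.6, 0.2]
opening: 0.045
time_s: 22.55
tool_pos: [0.4629, 0.2648, 0.1925]
tool_rot: [0.365, -0.604, 0.368, 0.606]
force: [-0.3, 0.2, -0.3]
opening: 0.045
time_s: 22.72
tool_pos: [0.4638, 0.2646, 0.1936]
tool_rot: [0.369, -0.602, 0.37, 0.603]
force: [-0.8, 0.8, -0.7]
opening: 0.0449
22.72 [0.4638 0.2646 0.1936] [[-0.002, -0.891, -0.454], [-0.001, -0.454, 0.891], [-1.0, 0.002, 0.0]] [-0.8  0.8 -0.7] 0.0449 [ 0.39  0.33  1.72 -0.    1.1  -1.65]
```

View pics/w15.png

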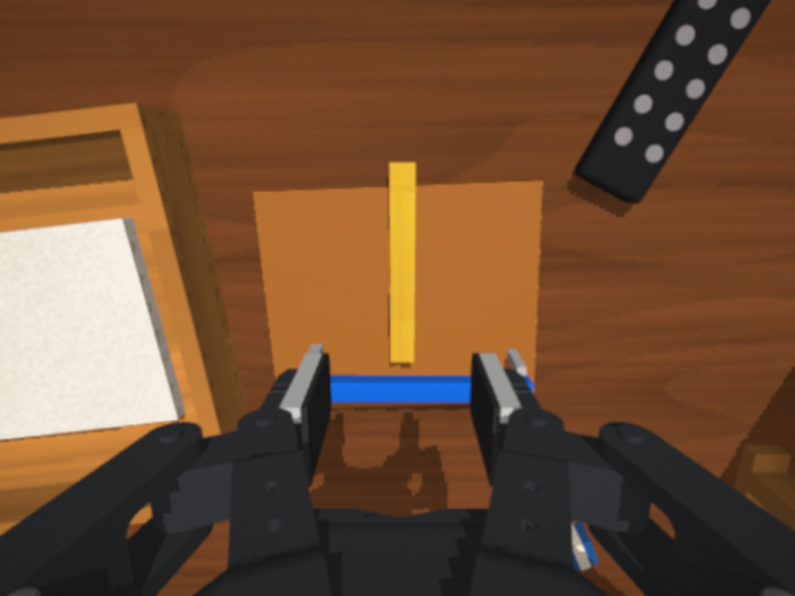

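View pics/w16.png

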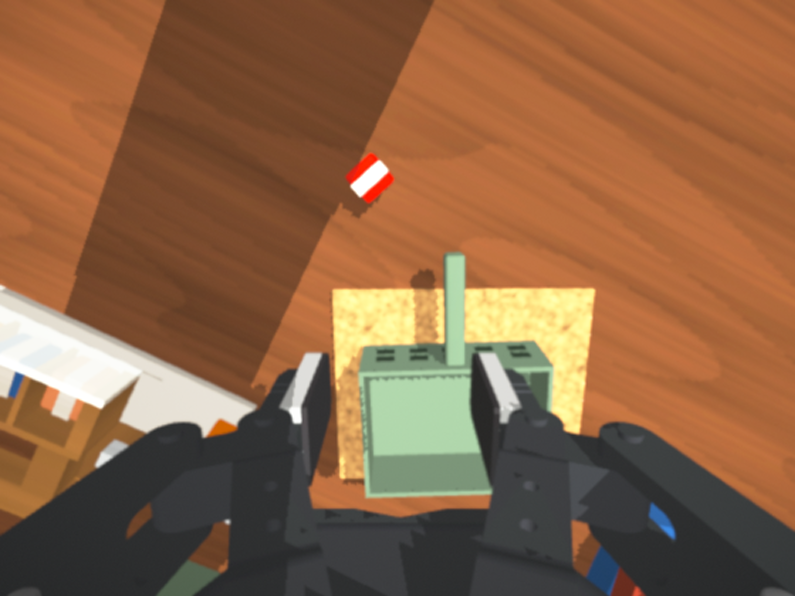

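```bash
python3 - <<'E'
from h import *
f=load("w16.png"); k=1.42
q=lambda u,v,z: np.round(px(f,(u+.5)/k-.5,(v+.5)/k-.5,z),4)
a=q(455,255,.046);b=q(455,362,.046);print(a,b,np.degrees(np.arctan2(*(b-a)[1::-1])),np.linalg.norm(b-a))
print("rim front",q(360,375,.049),q(552,371,.049))
print("cork",q(332,289,.004),q(595,289,.004))
print("sweet",q(370,178,.02))
u=(b-a)/np.linalg.norm(b-a); g=a+u*.025; print("grasp",g,"center",a+u*.115, delta([g[0],g[1],.037+.002]))
E
```

```text
[0.436  0.2844 0.046 ] [0.4947 0.3167 0.046 ] 28.8220333517048 0.06699985074610239
rim front [0.5279 0.2679 0.049 ] [0.4719 0.3713 0.049 ]
cork [0.4999 0.2291 0.004 ] [0.4186 0.3884 0.004 ]
sweet [0.421  0.2205 0.02  ]
grasp [0.45790303 0.29645227 0.046     ] center [0.53675396 0.33984042 0.046     ] [ 0.1549 -0.0092  0.0311]
```

```bash

python3 -m creep '[[[-0.022,0,0,0,-0.0092,0.031,0.045],[0,0,0,0.04,0,0,0.045],[0,0,0,0.04,0,0,0.045],[0,0,0,0.04,0,0,0.045],[0,0,0,0.02,0,0,0.045]]]'
python3 -m creep '[[[0,0,0,0,0,0,0.045],[0,0,0,0,0,0,0.045],[0,0,0,0,0,0,0.045]]]'
python3 - <<'E'
from h import *
st();print(delta([.4579,.2964,.039]))
E
```

```text
time_s: 23.18
tool_pos: [0.4562, 0.2957, 0.051]
tool_rot: [0.361, -0.606, 0.364, 0.608]
force: [-0.3, -0.9, -0.4]
opening: 0.0444
time_s: 23.43
tool_pos: [0.4596, 0.2972, 0.056]
tool_rot: [-0.362, 0.608, -0.361, -0.607]
force: [1.1, 0.4, -0.3]
opening: 0.045
23.43 [0.4596 0.2972 0.056 ] [[0.002, -0.879, -0.476], [0.001, -0.476, 0.879], [-1.0, -0.002, -0.0]] [ 1.1  0.4 -0.3] 0.045 [ 0.45  0.53  1.81 -0.    0.8  -1.62]
[0.017  0.0019 0.0001]
```

```bash

python3 -m creep '[[[0,0,0,0.0165,0.001,0,0.045],[0,0,0,0,0,0,0.045],[0,0,0,0,0,0,0.045],[0,0,0,0,0,0,0],[0,0,0,0,0,0,0]]]' 90
python3 -m creep '[[[0,0,0,0,0,0,0],[0,0,0,0,0,0,0],[0,0,0,0,0,0,0],[0,0,0,0,0,0,0],[0,0,0,0,0,0,0]]]'
python3 - <<'E'
from h import *
st()
snap("wrist","w17.png",scale=1.42)
E
python3 -m creep '[[[0,0,0,-0.01,0,0,0],[0,0,0,-0.01,0,0,0],[0,0,0,-0.015,0,0,0],[0,0,0,-0.01,0,0,0],[0,0,0,0,0,0,0]]]'
python3 -m creep '[[[0,0,0,0,0,0,0],[0,0,0,0,0,0,0],[0,0,0,0,0,0,0]]]'
python3 - <<'E'
from h import *
st()
snap("wrist","w18.png",scale=1.42);snap("scene","s18.png",scale=1.42)
E
```

```text
time_s: 23.85
tool_pos: [0.4585, 0.2968, 0.0396]
tool_rot: [-0.362, 0.608, -0.361, -0.607]
force: [0.2, -0.5, 0.2]
opening: 0.0218
time_s: 24.27
tool_pos: [0.4582, 0.2967, 0.0392]
tool_rot: [-0.362, 0.608, -0.361, -0.607]
force: [-1.2, 0.3, 6.7]
opening: 0.0101
24.27 [0.4582 0.2967 0.0392] [[0.001, -0.879, -0.477], [0.001, -0.477, 0.879], [-1.0, -0.001, -0.0]] [-1.2  0.3  6.7] 0.0101 [ 0.45  0.56  1.82  0.    0.76 -1.62]
time_s: 24.73
tool_pos: [0.4591, 0.2971, 0.0858]
tool_rot: [-0.363, 0.608, -0.36, -0.607]
force: [0.6, 0.4, -0.9]
opening: 0.0103
time_s: 24.98
tool_pos: [0.4571, 0.2961, 0.0827]
tool_rot: [0.361, -0.607, 0.362, 0.608]
force: [-0.1, -0.1, -1.8]
opening: 0.0102
24.98 [0.4571 0.2961 0.0827] [[-0.001, -0.879, -0.477], [-0.001, -0.477, 0.879], [-1.0, 0.001, 0.0]] [-0.1 -0.1 -1.8] 0.0102 [ 0.45  0.49  1.8  -0.    0.86 -1.62]
```

View pics/w18.png

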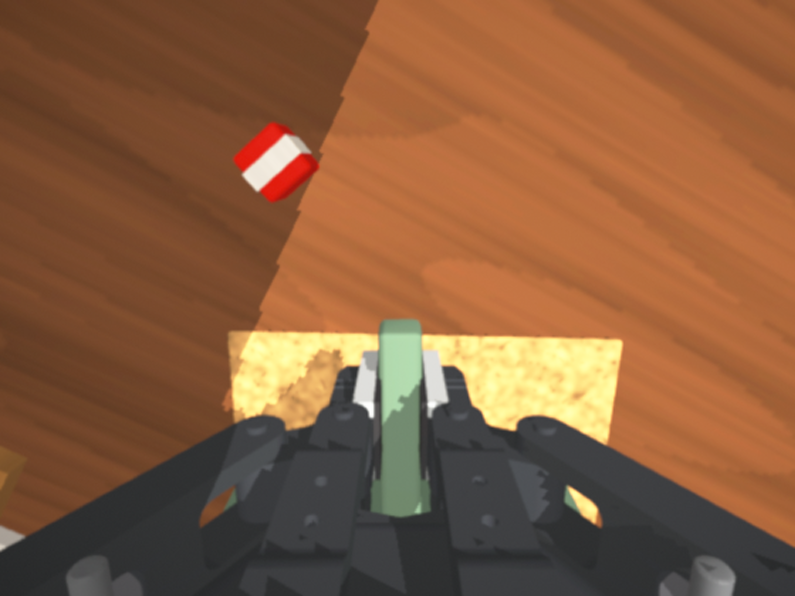

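View pics/s18.png

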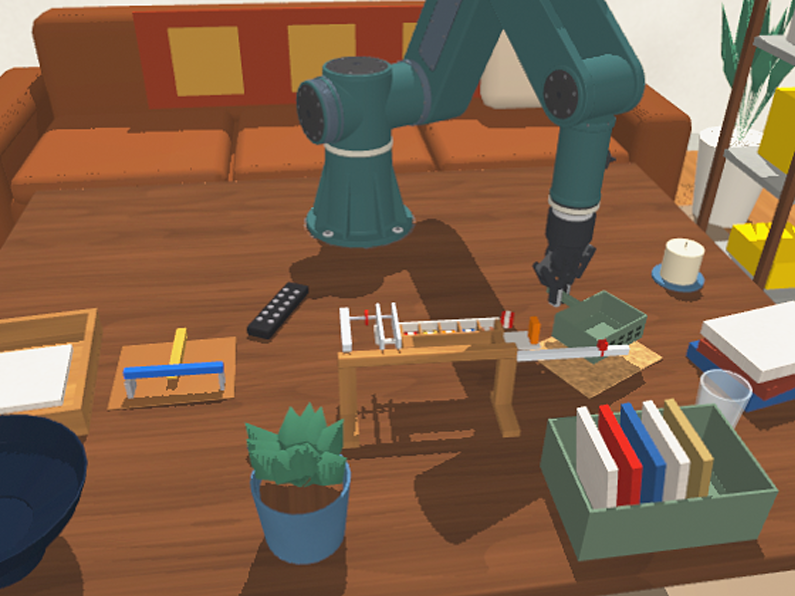

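```bash

python3 -m creep '[[[0,0,0,0,0.02,0.01,0],[0,0,0,0,0.02,0.011,0],[0,0,0,0,0.019,0.011,0],[0,0,0,0,0,0,0],[0,0,0,0,0,0,0]]]'
python3 -m creep '[[[0.08,0,0,0,0,0,0],[0.1,0,0,0,0,0,0],[0.1,0,0,0,0,0,0],[0.1,0,0,0,0,0,0],[0.1,0,0,0,0,0,0]]]'
python3 -m creep '[[[0.042,0,0,0,0,0,0],[0,0,0,0,0,0,0],[0,0,0,0,0,0,0]]]'
python3 - <<'E'
from h import *
st()
print(delta([.39,.053,.056]))
E
```

```text
time_s: 25.5
tool_pos: [0.3889, 0.296, 0.0828]
tool_rot: [0.361, -0.608, 0.362, 0.608]
force: [0.9, 0.0, -2.2]
opening: 0.0105
time_s: 25.92
tool_pos: [0.3921, 0.2968, 0.0833]
tool_rot: [-0.497, 0.503, -0.497, -0.503]
force: [0.3, -0.3, -0.3]
opening: 0.0106
time_s: 26.17
tool_pos: [0.3917, 0.2966, 0.0832]
tool_rot: [0.506, -0.494, 0.506, 0.494]
force: [-1.0, -0.0, -2.0]
opening: 0.0103
26.17 [0.3917 0.2966 0.0832] [[0.001, -1.0, 0.024], [0.0, 0.024, 1.0], [-1.0, -0.001, 0.0]] [-1. -0. -2.] 0.0103 [ 0.51  0.43  1.92 -0.    0.79 -1.04]
[ 0.0271 -0.0041 -0.2436]
```

```bash

python3 -m creep '[[[0,0,0,0,-0.001,-0.025,0],[0,0,0,0,-0.001,-0.035,0],[0,0,0,0,-0.001,-0.035,0],[0,0,0,0,-0.001,-0.035,0],[0,0,0,0,0,-0.035,0]]]'
python3 -m creep '[[[0,0,0,0,0,-0.035,0],[0,0,0,0,0,-0.03,0],[0,0,0,0,0,-0.0136,0],[0,0,0,0.012,0,0,0],[0,0,0,0.012,0,0,0]]]'
python3 -m creep '[[[0,0,0,0.005,0,0,0],[0,0,0,0,0,0,0],[0,0,0,0,0,0,0],[0,0,0,0,0,0,0]]]'
python3 - <<'E'
from h import *
st()
print(delta([.483,.053,.056]));snap("wrist","w19.png",scale=1.42);snap("scene","s19.png",(200,150,440,330),3);snap("top","t19.png",scale=1.42)
E
```

```text
time_s: 26.58
tool_pos: [0.3912, 0.13, 0.0834]
tool_rot: [0.506, -0.495, 0.505, 0.494]
force: [-0.1, -0.1, -1.4]
opening: 0.0104
time_s: 27.0
tool_pos: [0.3902, 0.0513, 0.0596]
tool_rot: [0.507, -0.494, 0.506, 0.493]
force: [0.9, 0.3, -1.4]
opening: 0.0105
time_s: 27.33
tool_pos: [0.3889, 0.0529, 0.0546]
tool_rot: [0.506, -0.494, 0.506, 0.494]
force: [-0.8, 0.2, -1.5]
opening: 0.0102
27.33 [0.3889 0.0529 0.0546] [[0.0, -1.0, 0.024], [-0.0, 0.024, 1.0], [-1.0, -0.0, -0.0]] [-0.8  0.2 -1.5] 0.0102 [-0.04  0.4   2.15 -0.    0.6  -1.59]
[-0.0014 -0.0941  0.0023]
```

View pics/s19.png

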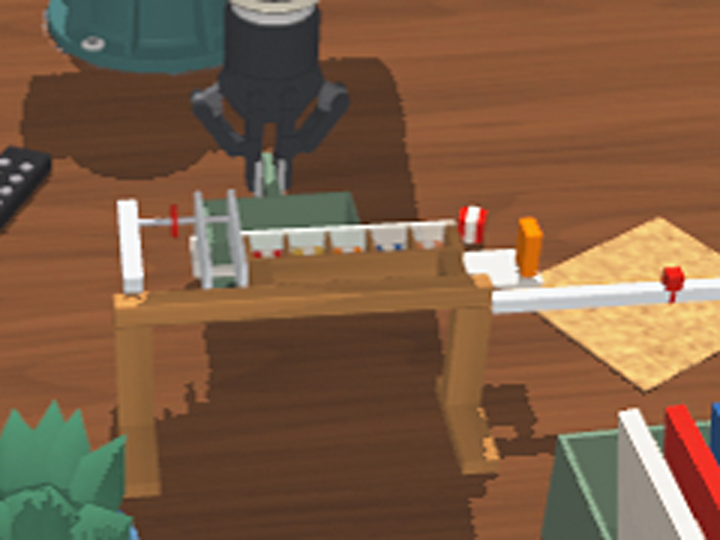

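View pics/t19.png

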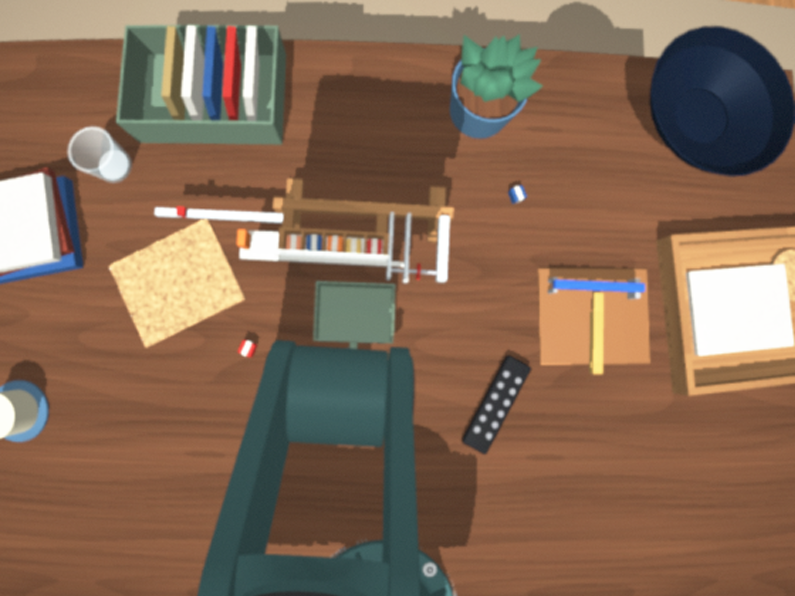

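```bash
python3 - <<'E'
from h import *
f=load("t19.png"); k=1.42
q=lambda u,v,z: np.round(px(f,(u+.5)/k-.5,(v+.5)/k-.5,z),4)
P=[q(*p,.064) for p in [(316,281),(397,285),(395,342),(315,340)]];print(P,np.mean(P,0))
E
```

```text
[array([0.5242, 0.1107, 0.064 ]), array([ 0.5206, -0.012 ,  0.064 ]), array([ 0.4343, -0.0105,  0.064 ]), array([0.4351, 0.1098, 0.064 ])] [0.47855 0.0495  0.064  ]
```

```bash

python3 -m creep '[[[0,0,0,0,-0.018,0.001,0],[0,0,0,0,-0.025,0.001,0],[0,0,0,0,-0.025,0,0],[0,0,0,0,-0.018,0,0],[0,0,0,0,-0.008,0,0]]]'
python3 -m creep '[[[0,0,0,0,0,0,0],[0,0,0,0,0,0,0],[0,0,0,0.008,0,0,0],[0,0,0,0.006,0,0,0],[0,0,0,0,0,0,0]]]'
python3 -m creep '[[[0,0,0,0,0,0,0],[0,0,0,0,0,0,0]]]'
python3 - <<'E'
from h import *
st()
print(delta([.483,.053,.0352]));snap("scene","s20.png",(200,150,440,330),3);snap("wrist","w20.png",scale=1.42)
E
```

```text
time_s: 27.9
tool_pos: [0.4866, 0.0524, 0.0551]
tool_rot: [0.507, -0.495, 0.505, 0.493]
force: [0.3, -0.4, -0.7]
opening: 0.0105
time_s: 28.32
tool_pos: [0.48, 0.0525, 0.0389]
tool_rot: [0.505, -0.493, 0.507, 0.495]
force: [-0.7, 1.1, -1.9]
opening: 0.0101
time_s: 28.48
tool_pos: [0.4818, 0.0524, 0.0401]
tool_rot: [0.506, -0.494, 0.506, 0.494]
force: [0.7, -0.7, -1.2]
opening: 0.0106
28.48 [0.4818 0.0524 0.0401] [[-0.001, -1.0, 0.025], [-0.0, 0.025, 1.0], [-1.0, 0.001, -0.0]] [ 0.7 -0.7 -1.2] 0.0106 [-0.03  0.5   1.96 -0.    0.68 -1.58]
[ 0.0048 -0.0012  0.0006]
```

View pics/s20.png

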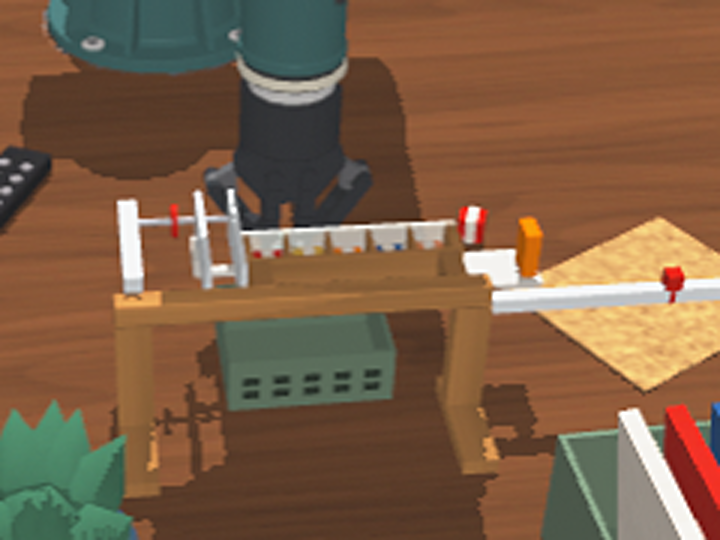

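```bash

python3 -m creep '[[[0,0,0,0.004,0,0,0],[0,0,0,0,0,0,0],[0,0,0,0,0,0,0],[0,0,0,0,0,0,0.04],[0,0,0,0,0,0,0.04]]]' 60
python3 -m creep '[[[0,0,0,0,0,0,0.04],[0,0,0,0,0,0,0.04],[0,0,0,-0.02,0.01,0,0.04],[0,0,0,-0.04,0.01,0,0.04],[0,0,0,-0.04,0,0,0.04]]]'
python3 -m creep '[[[0,0,0,-0.04,0,0,0.04],[0,0,0,-0.03,0,0,0.04],[0,0,0,0,0,0,0.04]]]'
python3 - <<'E'
from h import *
st()
print(delta([.5774,.2115,.2]));snap("scene","s21.png",(200,150,440,330),3);snap("wrist","w21.png",scale=1.42)
E
```

```text
time_s: 29.0
tool_pos: [0.4827, 0.0524, 0.0364]
tool_rot: [0.506, -0.494, 0.506, 0.494]
force: [-0.9, -0.3, 0.2]
opening: 0.0335
time_s: 29.42
tool_pos: [0.4583, 0.0531, 0.1358]
tool_rot: [0.504, -0.492, 0.508, 0.496]
force: [0.7, 0.9, -0.3]
opening: 0.0406
time_s: 29.67
tool_pos: [0.4665, 0.0529, 0.2125]
tool_rot: [0.509, -0.497, 0.503, 0.491]
force: [0.6, 0.6, 0.3]
opening: 0.0401
29.67 [0.4665 0.0529 0.2125] [[0.012, -1.0, 0.025], [-0.0, 0.025, 1.0], [-1.0, -0.012, -0.0]] [0.6 0.6 0.3] 0.0401 [-0.03  0.21  1.84 -0.    1.08 -1.58]
[ 0.0137 -0.1069  0.1613]
```

View pics/w21.png

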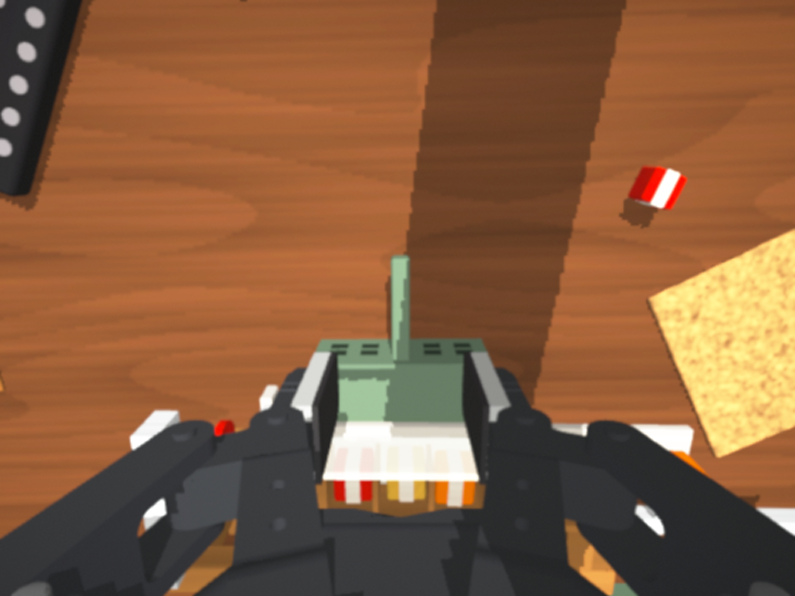

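```bash

python3 -m creep '[[[0,0,0,0,-0.02,0.03,0.032],[0,0,0,0,-0.025,0.038,0.032],[0,0,0,0,-0.025,0.038,0.032],[0,0,0,0,-0.025,0.038,0.032],[0,0,0,0.01,-0.014,0.017,0.032]]]'
python3 -m creep '[[[0,0,0,0.01,0,0,0.032],[0,0,0,0,0,0,0.032],[0,0,0,0,0,0,0.032]]]'
python3 - <<'E'
from h import *
st()
print(delta([.5774,.2115,.112]));snap("wrist","w22.png",scale=1.42);snap("scene","s22.png",(300,150,480,290),4);snap("top","t22.png",(100,110,260,230),5)
E
```

```text
time_s: 30.18
tool_pos: [0.5714, 0.2056, 0.1959]
tool_rot: [0.507, -0.494, 0.505, 0.494]
force: [0.1, 0.4, -0.4]
opening: 0.0317
time_s: 30.43
tool_pos: [0.5665, 0.2008, 0.1838]
tool_rot: [0.504, -0.493, 0.508, 0.495]
force: [-0.7, 0.8, -0.7]
opening: 0.0319
30.43 [0.5665 0.2008 0.1838] [[-0.006, -1.0, 0.025], [-0.002, 0.025, 1.0], [-1.0, 0.006, -0.002]] [-0.7  0.8 -0.7] 0.0319 [ 0.23  0.43  1.58 -0.    1.14 -1.32]
[ 0.0717 -0.0111  0.0111]
```

View pics/w22.png

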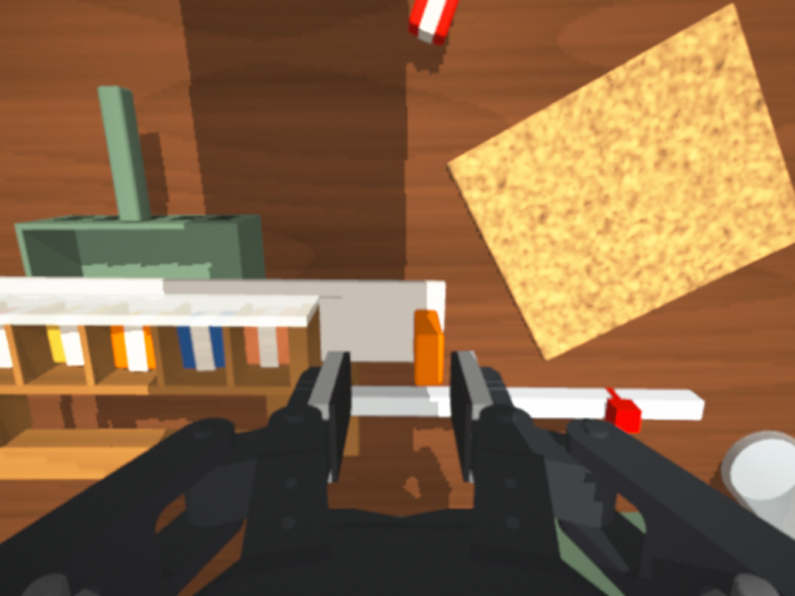

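View pics/s22.png

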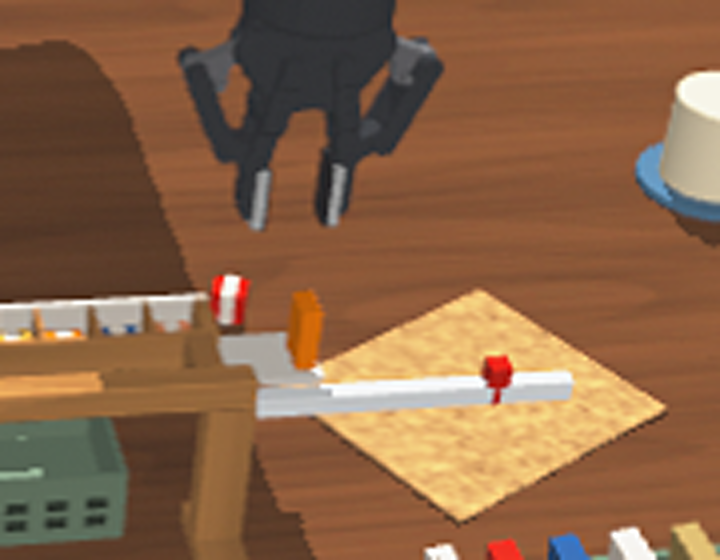

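View pics/t22.png

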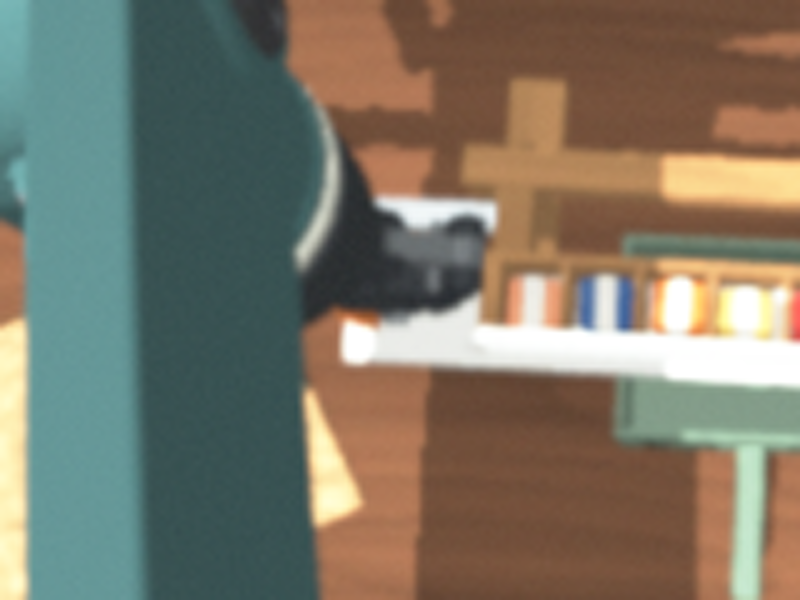

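```bash
python3 - <<'E'
from h import *
f=load("w22.png"); k=1.42
q=lambda u,v,z: np.round(px(f,(u+.5)/k-.5,(v+.5)/k-.5,z),4)
P=[q(*p,.122) for p in [(414,332),(442,332),(443,385),(415,385)]];print(P,np.mean(P,0))
print("red mark cube", q(626,412,.11), q(626,412,.1))
f2=load("s22.png");g=lambda u,v,z: np.round(px(f2,300+(u+.5)/4-.5,150+(v+.5)/4-.5,z),4)
print("handle top scene",g(307,296,.122))
st()
E
```

```text
[array([0.5669, 0.2048, 0.122 ]), array([0.5672, 0.2164, 0.122 ]), array([0.5913, 0.2168, 0.122 ]), array([0.591 , 0.2048, 0.122 ])] [0.5791 0.2107 0.122 ]
red mark cube [0.6125 0.3017 0.11  ] [0.6183 0.3067 0.1   ]
handle top scene [0.5737 0.2138 0.122 ]
30.58 [0.5681 0.2006 0.1862] [[-0.001, -1.0, 0.026], [-0.0, 0.026, 1.0], [-1.0, 0.001, -0.001]] [-0.3  0.2 -0.1] 0.0323 [ 0.23  0.42  1.58 -0.    1.14 -1.32]
```

```bash

python3 -m creep '[[[0,0,0,0,-0.01,0.0105,0.032],[0,0,0,0.02,0,0,0.032],[0,0,0,0.02,0,0,0.032],[0,0,0,0.015,0,0,0.032],[0,0,0,0,0,0,0.032]]]'
python3 -m creep '[[[0,0,0,0,0,0,0.032],[0,0,0,0,0,0,0.032]]]'
python3 - <<'E'
from h import *
st();print(delta([.579,.211,.111]))
snap("wrist","w23.png",scale=1.42)
E
```

```text
time_s: 31.0
tool_pos: [0.5768, 0.2105, 0.129]
tool_rot: [0.505, -0.493, 0.508, 0.494]
force: [-1.0, -0.1, -0.1]
opening: 0.0321
time_s: 31.17
tool_pos: [0.5798, 0.2116, 0.1325]
tool_rot: [0.507, -0.494, 0.506, 0.493]
force: [0.3, 0.3, -0.3]
opening: 0.0323
31.17 [0.5798 0.2116 0.1325] [[0.001, -1.0, 0.025], [0.0, 0.025, 1.0], [-1.0, -0.001, 0.0]] [ 0.3  0.3 -0.3] 0.0323 [ 0.24  0.5   1.6  -0.    1.04 -1.31]
[ 0.0215  0.0008 -0.0007]
```

View pics/w23.png

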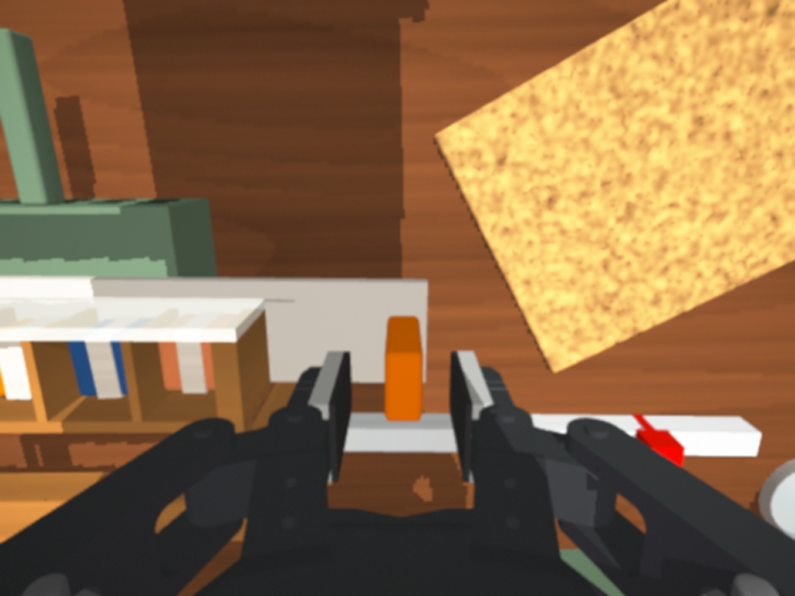

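```bash

python3 -m creep '[[[0,0,0,0.012,0,0,0.032],[0,0,0,0.008,0,0,0.032],[0,0,0,0,0,0,0.032],[0,0,0,0,0,0,0],[0,0,0,0,0,0,0]]]' 50
python3 -m creep '[[[0,0,0,0,0,0,0],[0,0,0,0,0,0,0],[0,0,0,0,0,0,0],[0,0,0,0,0,0,0]]]'
python3 - <<'E'
from h import *
st()
E
```

```text
time_s: 31.63
tool_pos: [0.5789, 0.2126, 0.1111]
tool_rot: [0.506, -0.493, 0.506, 0.494]
force: [-0.1, 0.9, -5.6]
opening: 0.0112
time_s: 31.97
tool_pos: [0.5789, 0.2125, 0.1111]
tool_rot: [0.506, -0.493, 0.506, 0.494]
force: [-0.4, 4.6, -3.9]
opening: 0.011
31.97 [0.5789 0.2125 0.1111] [[-0.001, -1.0, 0.025], [0.001, 0.025, 1.0], [-1.0, 0.001, 0.001]] [-0.4  4.6 -3.9] 0.011 [ 0.24  0.53  1.61  0.    1.   -1.31]
```

```bash

python3 -m creep '[[[0,0,0,0,0,0.008,0],[0,0,0,0,0,0.012,0],[0,0,0,0,0,0.014,0],[0,0,0,0,0,0.014,0],[0,0,0,0,0,0.014,0]]]'
python3 -m creep '[[[0,0,0,0,0,0.012,0],[0,0,0,0,0,0.01,0],[0,0,0,0,0,0.006,0],[0,0,0,0,0,0,0],[0,0,0,0,0,0,0]]]'
python3 -m creep '[[[0,0,0,0,0,0,0],[0,0,0,0,0,0,0]]]'
python3 - <<'E'
from h import *
st();snap("wrist","w24.png",scale=1.42);snap("top","t24.png",(100,110,260,230),5);snap("scene","s24.png",(200,150,480,330),2.8)
E
```

```text
time_s: 32.38
tool_pos: [0.5809, 0.2754, 0.1111]
tool_rot: [0.506, -0.494, 0.506, 0.494]
force: [2.2, -3.2, -5.2]
opening: 0.011
time_s: 32.8
tool_pos: [0.5818, 0.303, 0.1112]
tool_rot: [0.506, -0.494, 0.506, 0.494]
force: [3.9, 1.6, -8.4]
opening: 0.0115
time_s: 32.97
tool_pos: [0.5818, 0.3018, 0.1112]
tool_rot: [0.506, -0.494, 0.506, 0.494]
force: [5.0, 1.0, -10.3]
opening: 0.0114
32.97 [0.5818 0.3018 0.1112] [[0.001, -1.0, 0.025], [0.0, 0.025, 1.0], [-1.0, -0.001, 0.0]] [  5.    1.  -10.3] 0.0114 [ 0.37  0.58  1.52  0.    1.05 -1.17]
```

View pics/w24.png

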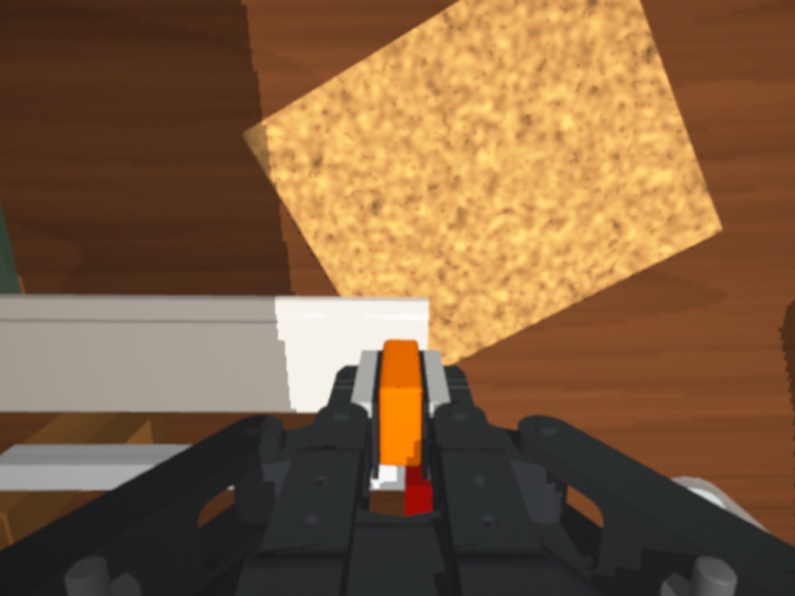

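View pics/s24.png

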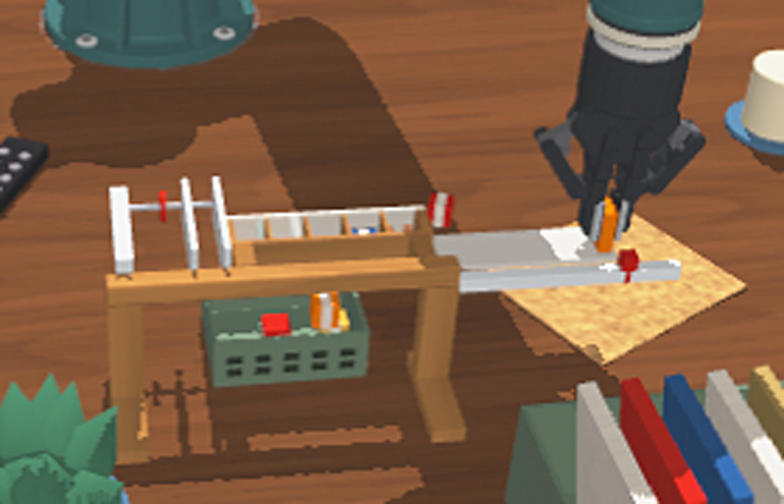

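```bash

python3 -m creep '[[[0,0,0,0,0,0.003,0],[0,0,0,0,0,0.0035,0],[0,0,0,0,0,0,0],[0,0,0,0,0,0,0],[0,0,0,0,0,0,0]]]'
python3 - <<'E'
from h import *
st();snap("wrist","w25.png",(200,180,400,380),3);snap("scene","s25.png",(200,150,480,330),2.8)
E
```

```text
time_s: 33.53
tool_pos: [0.582, 0.3078, 0.1112]
tool_rot: [0.506, -0.494, 0.506, 0.493]
force: [5.2, 1.1, -9.9]
opening: 0.0109
33.53 [0.582  0.3078 0.1112] [[0.0, -1.0, 0.025], [-0.0, 0.025, 1.0], [-1.0, -0.0, -0.0]] [ 5.2  1.1 -9.9] 0.0109 [ 0.38  0.58  1.51 -0.    1.05 -1.16]
```

View pics/w25.png

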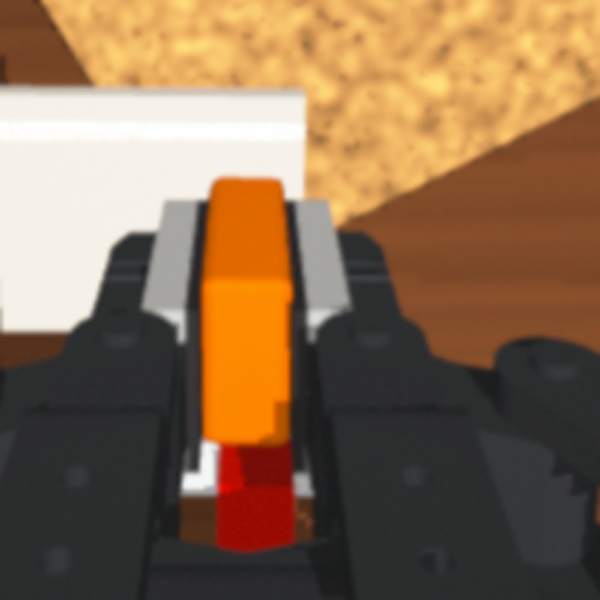

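View pics/s25.png

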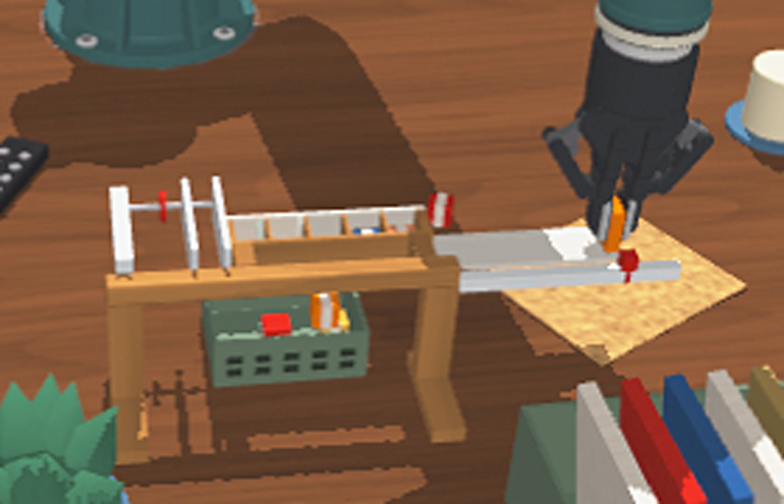

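```bash

python3 -m creep '[[[0,0,0,0,0,0,0],[0,0,0,0,0,0,0],[0,0,0,0,0,0,0]]]'
python3 -m creep '[[[0,0,0,0,0,-0.008,0],[0,0,0,0,0,-0.012,0],[0,0,0,0,0,-0.014,0],[0,0,0,0,0,-0.014,0],[0,0,0,0,0,-0.014,0]]]'
python3 -m creep '[[[0,0,0,0,0,-0.013,0],[0,0,0,0,0,-0.01,0],[0,0,0,0,0,-0.007,0],[0,0,0,0,0,-0.004,0],[0,0,0,0,0,-0.002,0]]]'
python3 -m creep '[[[0,0,0,0,0,0,0],[0,0,0,0,0,0,0]]]'
python3 - <<'E'
from h import *
st();snap("wrist","w26.png",(200,180,400,380),3);snap("scene","s26.png",(200,150,480,330),2.8)
E
```

```text
time_s: 33.88
tool_pos: [0.582, 0.3078, 0.1112]
tool_rot: [0.506, -0.494, 0.506, 0.493]
force: [5.4, 0.4, -11.1]
opening: 0.0111
time_s: 34.3
tool_pos: [0.5799, 0.2457, 0.1112]
tool_rot: [0.506, -0.494, 0.506, 0.494]
force: [4.6, 2.5, -11.6]
opening: 0.0114
time_s: 34.72
tool_pos: [0.5789, 0.2123, 0.1113]
tool_rot: [0.508, -0.492, 0.506, 0.494]
force: [1.8, 17.2, -13.6]
opening: 0.0113
time_s: 34.88
tool_pos: [0.5788, 0.2124, 0.1112]
tool_rot: [0.507, -0.493, 0.506, 0.494]
force: [2.2, 9.9, -12.3]
opening: 0.0114
34.88 [0.5788 0.2124 0.1112] [[-0.0, -1.0, 0.025], [0.003, 0.025, 1.0], [-1.0, 0.0, 0.003]] [  2.2   9.9 -12.3] 0.0114 [ 0.24  0.53  1.61  0.    1.   -1.31]
```

View pics/s26.png

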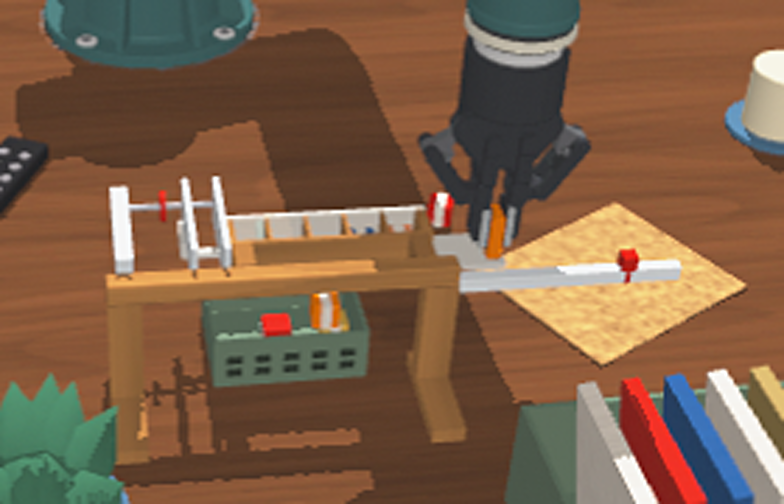

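```bash

python3 -m creep '[[[0,0,0,0,0,0.001,0.032],[0,0,0,0,0,0,0.032],[0,0,0,0,0,0,0.032],[0,0,0,0,0,0,0.032],[0,0,0,-0.02,0,0,0.032]]]' 90
python3 -m creep '[[[0,0,0,-0.04,0,0,0.032],[0,0,0,-0.04,0.02,-0.02,0.032],[0,0,0,0,0.035,-0.03,0.04],[0,0,0,0,0.035,-0.03,0.04],[0,0,0,0,0,0,0.04]]]'
python3 - <<'E'
from h import *
st();print(delta([.4627,.0529,.2]))
E
```

```text
time_s: 35.4
tool_pos: [0.5767, 0.2105, 0.1288]
tool_rot: [0.504, -0.493, 0.508, 0.495]
force: [-1.1, -0.8, -1.0]
opening: 0.0317
time_s: 35.82
tool_pos: [0.488, 0.1385, 0.2045]
tool_rot: [0.503, -0.492, 0.51, 0.495]
force: [-1.8, -0.1, -0.5]
opening: 0.0401
35.82 [0.488  0.1385 0.2045] [[-0.01, -1.0, 0.025], [-0.003, 0.025, 1.0], [-1.0, 0.01, -0.004]] [-1.8 -0.1 -0.5] 0.0401 [ 0.14  0.28  1.76 -0.    1.11 -1.4 ]
[ 0.0051  0.0231 -0.0862]
```

```bash

python3 -m creep '[[[0,0,0,0,0.008,-0.03,0.04],[0,0,0,0,0.006,-0.03,0.04],[0,0,0,0,0,-0.0258,0.04],[0,0,0,0,0,0,0.04],[0,0,0,0,0,0,0.04]]]'
python3 - <<'E'
from h import *
st();print(delta([.480,.0525,.035]));snap("wrist","w27.png",scale=1.42);snap("top","t27.png",scale=1.42)
E
```

```text
time_s: 36.23
tool_pos: [0.4811, 0.0558, 0.2057]
tool_rot: [0.507, -0.493, 0.507, 0.493]
force: [0.4, 0.2, -0.2]
opening: 0.0398
36.23 [0.4811 0.0558 0.2057] [[0.0, -1.0, 0.028], [-0.0, 0.028, 1.0], [-1.0, -0.0, -0.0]] [ 0.4  0.2 -0.2] 0.0398 [-0.03  0.24  1.81 -0.    1.09 -1.57]
[ 0.1707  0.001  -0.0033]
```

View pics/w27.png

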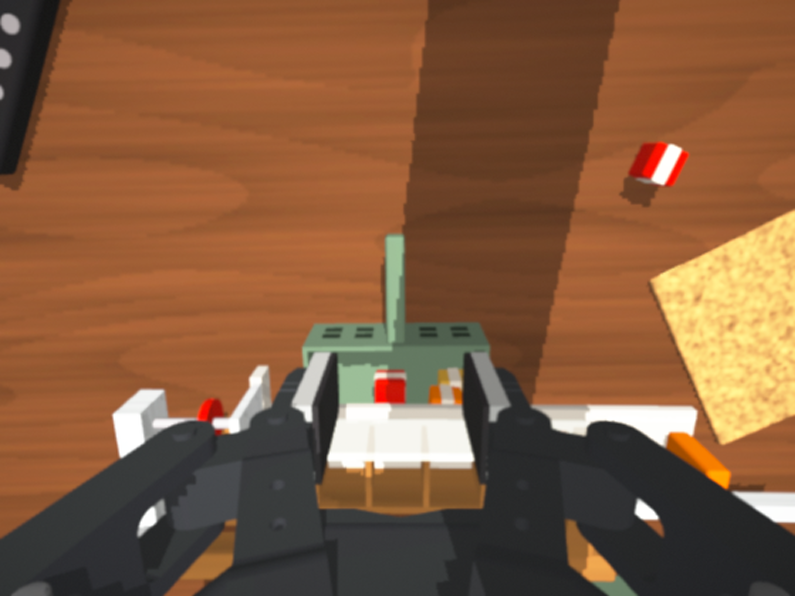

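View pics/t27.png

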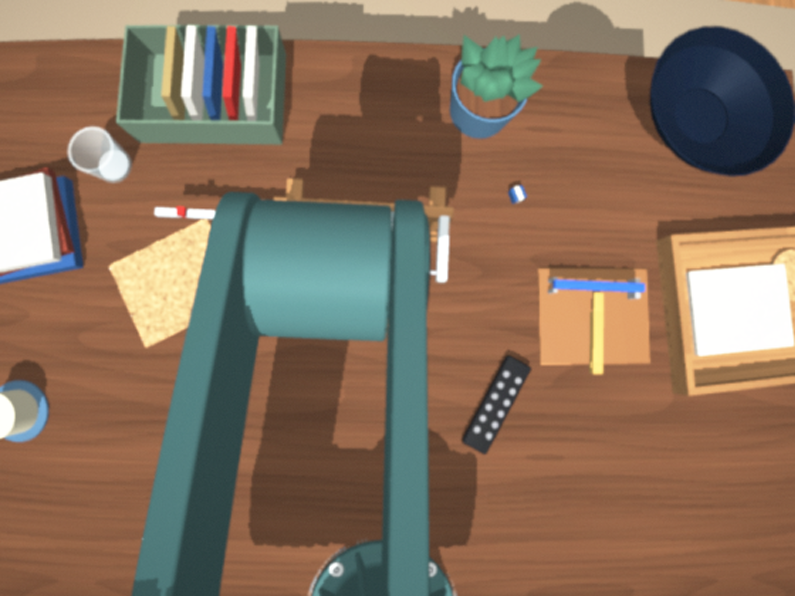

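```bash

python3 -m creep '[[[0,0,0,0.02,0.001,-0.0033,0.04],[0,0,0,0.04,0,0,0.04],[0,0,0,0.04,0,0,0.04],[0,0,0,0.04,0,0,0.04],[0,0,0,0.02,0,0,0.04]]]'
python3 -m creep '[[[0,0,0,0.01,0,0,0.04],[0,0,0,0,0,0,0.04],[0,0,0,0,0,0,0.04],[0,0,0,0,0,0,0.04]]]'
python3 - <<'E'
from h import *
st();print(delta([.480,.0525,.0355]));snap("wrist","w28.png",scale=1.42)
E
```

```text
time_s: 36.75
tool_pos: [0.478, 0.0547, 0.0419]
tool_rot: [0.505, -0.493, 0.507, 0.495]
force: [-0.8, -0.1, -0.3]
opening: 0.0403
time_s: 37.08
tool_pos: [0.4814, 0.0539, 0.0366]
tool_rot: [0.507, -0.495, 0.505, 0.493]
force: [0.4, 0.3, 1.0]
opening: 0.04
37.08 [0.4814 0.0539 0.0366] [[0.003, -1.0, 0.024], [-0.0, 0.024, 1.0], [-1.0, -0.003, -0.0]] [0.4 0.3 1. ] 0.04 [-0.03  0.51  1.96 -0.    0.67 -1.58]
[ 0.0011  0.0013 -0.0014]
```

View pics/w28.png

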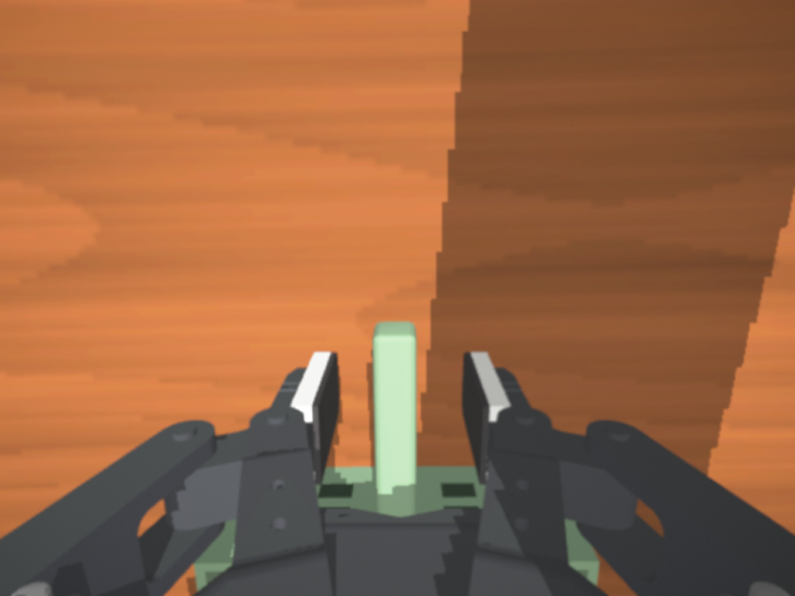

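Handle lies between the pads; grip and lift slightly.

```bash

python3 -m creep '[[[0,0,0,0,0,-0.0014,0.04],[0,0,0,0,0,0,0],[0,0,0,0,0,0,0],[0,0,0,0,0,0,0],[0,0,0,0,0,0,0]]]' 100
python3 -m creep '[[[0,0,0,0,0,0,0],[0,0,0,0,0,0,0],[0,0,0,0,0,0,0],[0,0,0,-0.006,0,0,0],[0,0,0,-0.008,0,0,0]]]'
python3 -m creep '[[[0,0,0,0,0,0,0],[0,0,0,0,0,0,0],[0,0,0,0,0.01,0,0],[0,0,0,0,0.02,0,0],[0,0,0,0,0.02,0,0]]]'
python3 -m creep '[[[0,0,0,0,0.02,0,0],[0,0,0,0,0.014,0,0],[0,0,0,0,0.006,0,0],[0,0,0,0,0,0,0],[0,0,0,0,0,0,0]]]'
python3 - <<'E'
from h import *
st();snap("wrist","w29.png",scale=1.42);snap("scene","s29.png",(200,150,440,330),3);snap("top","t29.png",(160,150,360,300),4)
E
```

```text
time_s: 37.55
tool_pos: [0.4803, 0.0521, 0.0359]
tool_rot: [0.506, -0.494, 0.506, 0.493]
force: [-1.2, 0.1, 7.0]
opening: 0.0102
time_s: 37.97
tool_pos: [0.479, 0.0521, 0.0492]
tool_rot: [0.506, -0.493, 0.507, 0.494]
force: [-0.2, -0.5, -1.3]
opening: 0.0105
time_s: 38.38
tool_pos: [0.429, 0.0534, 0.0491]
tool_rot: [0.506, -0.494, 0.506, 0.494]
force: [-0.8, 0.1, -2.4]
opening: 0.01
time_s: 38.8
tool_pos: [0.3904, 0.0544, 0.0494]
tool_rot: [0.506, -0.494, 0.506, 0.494]
force: [0.0, -0.2, -2.2]
opening: 0.0101
38.8 [0.3904 0.0544 0.0494] [[0.001, -1.0, 0.025], [-0.0, 0.025, 1.0], [-1.0, -0.001, -0.0]] [ 0.  -0.2 -2.2] 0.0101 [-0.04  0.41  2.15 -0.    0.58 -1.58]
```

View pics/s29.png

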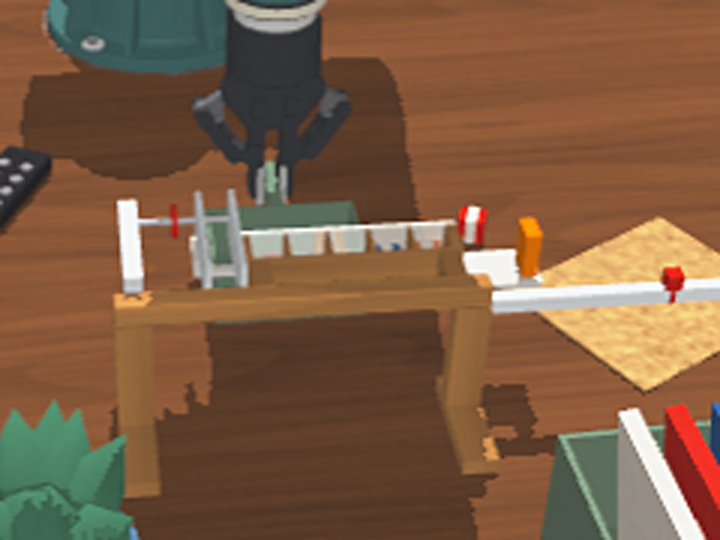

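View pics/t29.png

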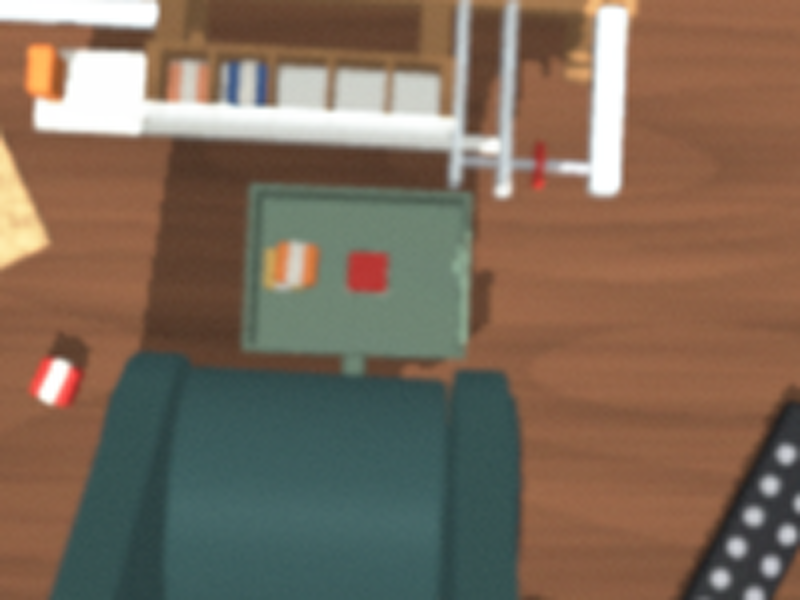

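```bash

python3 -m creep '[[[0,0,0,-0.015,0,0,0],[0,0,0,-0.02,0,0.015,0],[0,0,0,0,0,0.03,0],[0,0,0,0,0,0.035,0],[0,0,0,0,0,0.035,0]]]'
python3 -m creep '[[[0,0,0,0,0,0.035,0],[0,0,0,0,0,0.035,0],[0,0,0,0,0,0.035,0],[0,0,0,0,0,0.02,0],[0,0,0,0,0,0.006,0]]]'
python3 -m creep '[[[0,0,0,0,0,0,0],[-0.08,0,0,0,0,0,0],[-0.1,0,0,0,0,0,0],[-0.1,0,0,0,0,0,0],[-0.1,0,0,0,0,0,0]]]'
python3 -m creep '[[[-0.08,0,0,0,0,0,0],[-0.037,0,0,0,0,0,0],[0,0,0,0,0,0,0],[0,0,0,0,0,0,0]]]'
python3 - <<'E'
from h import *
st();print(delta([.4425,.3015,.0403]))
E
```

```text
time_s: 39.37
tool_pos: [0.3943, 0.1707, 0.0849]
tool_rot: [0.507, -0.494, 0.506, 0.493]
force: [1.0, -0.6, -2.0]
opening: 0.0103
time_s: 39.78
tool_pos: [0.3977, 0.3044, 0.0846]
tool_rot: [0.507, -0.495, 0.504, 0.494]
force: [0.7, 0.5, -1.7]
opening: 0.0099
time_s: 40.2
tool_pos: [0.3959, 0.2985, 0.0841]
tool_rot: [0.402, -0.581, 0.403, 0.581]
force: [0.5, -0.0, -2.2]
opening: 0.01
time_s: 40.53
tool_pos: [0.396, 0.2989, 0.0842]
tool_rot: [0.37, -0.603, 0.37, 0.603]
force: [-0.6, -0.3, -2.6]
opening: 0.0104
40.53 [0.396  0.2989 0.0842] [[-0.001, -0.892, -0.453], [-0.001, -0.453, 0.892], [-1.0, 0.001, -0.0]] [-0.6 -0.3 -2.6] 0.0104 [ 0.51  0.44  1.9  -0.    0.8  -1.53]
[ 0.0438 -0.0427 -0.0188]
```

```bash

python3 -m creep '[[[0,0,0,0,-0.015,-0.007,0],[0,0,0,0,-0.018,-0.008,0],[0,0,0,0,-0.0097,-0.0038,0],[0,0,0,0,0,0,0],[0,0,0,0.012,0,0,0]]]'
python3 -m creep '[[[0,0,0,0.014,0,0,0],[0,0,0,0.012,0,0,0],[0,0,0,0,0,0,0],[0,0,0,0,0,0,0],[0,0,0,0,0,0,0]]]'
python3 - <<'E'
from h import *
st();print(delta([.4425,.3015,.0403]))
E
```

```text
time_s: 40.95
tool_pos: [0.4442, 0.3033, 0.0737]
tool_rot: [-0.371, 0.603, -0.369, -0.602]
force: [0.1, 0.2, -1.6]
opening: 0.0104
time_s: 41.37
tool_pos: [0.4423, 0.3029, 0.0467]
tool_rot: [0.369, -0.603, 0.369, 0.603]
force: [-0.5, -0.1, -1.3]
opening: 0.0103
41.37 [0.4423 0.3029 0.0467] [[-0.0, -0.891, -0.455], [-0.0, -0.455, 0.891], [-1.0, 0.0, -0.0]] [-0.5 -0.1 -1.3] 0.0103 [ 0.47  0.54  1.84 -0.    0.76 -1.57]
[ 0.0064  0.0004 -0.0013]
```

```bash

python3 -m creep '[[[0,0,0,0.006,0,0,0],[0,0,0,0,0,0,0],[0,0,0,0,0,0,0],[0,0,0,0,0,0,0.04],[0,0,0,0,0,0,0.04]]]'
python3 -m creep '[[[0,0,0,0,0,0,0.04],[0,0,0,0,0,0,0.04],[0,0,0,-0.02,0,0,0.04],[0,0,0,-0.04,0,0,0.04],[0,0,0,-0.04,0,0,0.04]]]' 60
python3 -m creep '[[[0,0,0,-0.04,0,0,0.04],[0,0,0,-0.01,0,0,0.04],[0,0,0,0,0,0,0.04],[0,0,0,0,0,0,0.04]]]'
python3 - <<'E'
from h import *
st();snap("wrist","w30.png",scale=1.42);snap("scene","s30.png",scale=1.42);f=snap("top","t30.png",scale=1.42)
E
```

```text
time_s: 41.78
tool_pos: [0.4428, 0.3031, 0.0407]
tool_rot: [-0.369, 0.603, -0.369, -0.603]
force: [0.4, 1.4, 0.4]
opening: 0.0333
time_s: 42.2
tool_pos: [0.4412, 0.3022, 0.1401]
tool_rot: [0.368, -0.602, 0.371, 0.604]
force: [1.0, 0.4, 0.7]
opening: 0.0399
time_s: 42.53
tool_pos: [0.4428, 0.3031, 0.1907]
tool_rot: [-0.37, 0.603, -0.369, -0.603]
force: [-0.8, -1.2, -0.4]
opening: 0.0401
42.53 [0.4428 0.3031 0.1907] [[0.001, -0.891, -0.455], [0.001, -0.455, 0.891], [-1.0, -0.001, -0.0]] [-0.8 -1.2 -0.4] 0.0401 [ 0.47  0.33  1.72 -0.    1.09 -1.57]
```

View pics/w30.png

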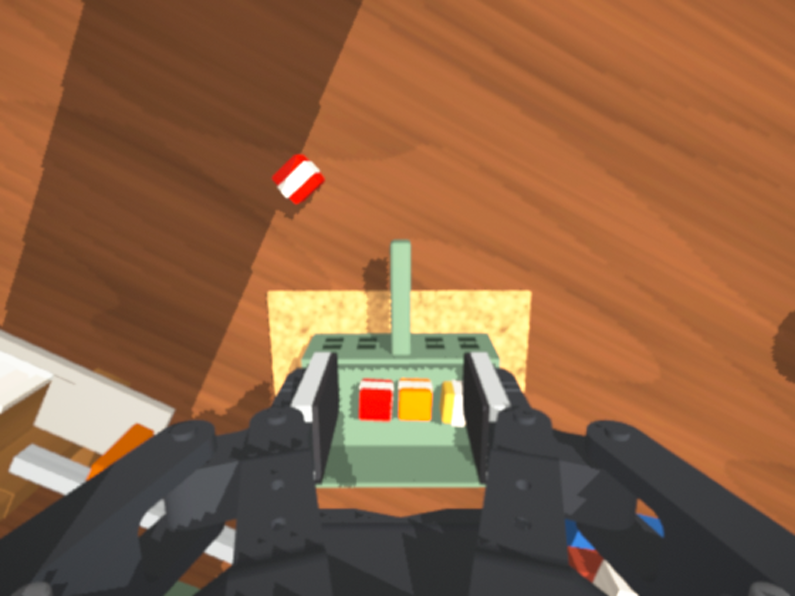

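View pics/s30.png

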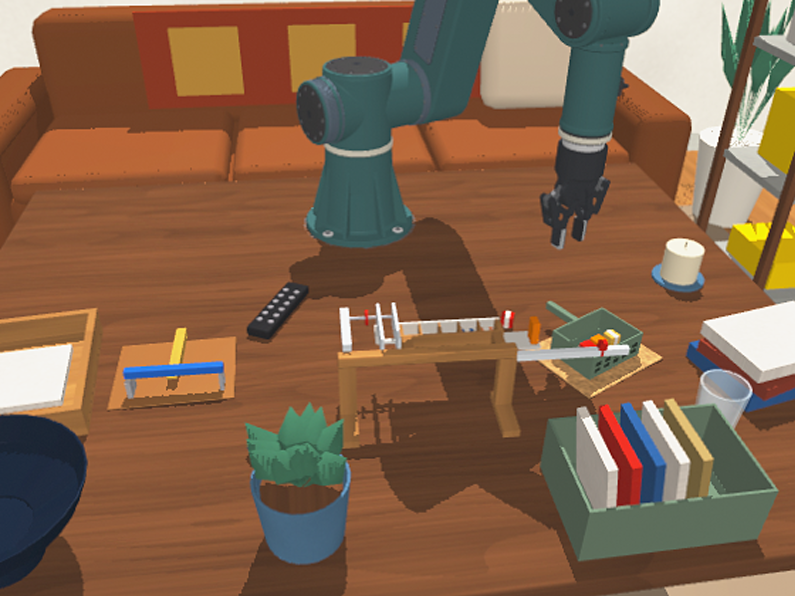

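View pics/t30.png

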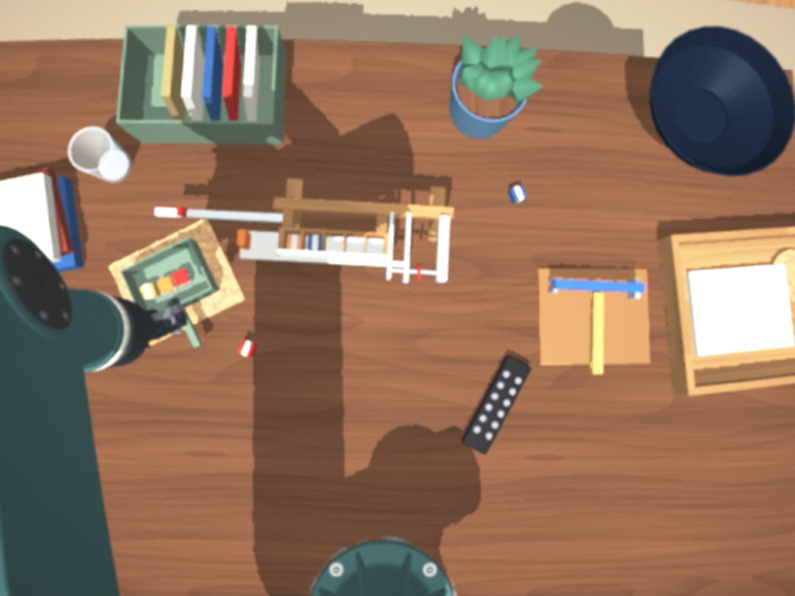

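```bash
python3 - <<'E'
from h import *
f=load("w30.png");im=f["image"][:,:,::-1]
cv2.imwrite("pics/c30.png",cv2.resize(im[95:155,175:245],None,fx=9,fy=9,interpolation=cv2.INTER_CUBIC))
E
```

```text
(no output)
```

View pics/c30.png

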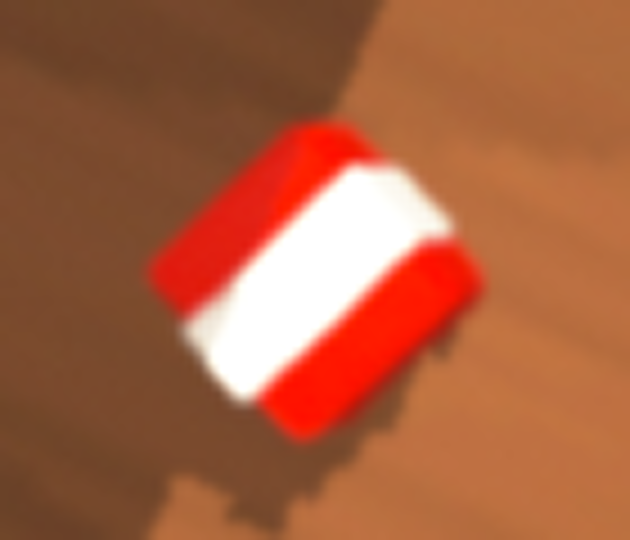

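```bash
python3 - <<'E'
from h import *
f=load("w30.png")
g=lambda u,v,z: px(f,175+(u+.5)/9-.5,95+(v+.5)/9-.5,z)
# top-face stripe edge lines (right edge of white): (255,395)->(425,240)
a=g(245,400,.022);b=g(435,235,.022);print(np.degrees(np.arctan2(*(b-a)[1::-1])), np.linalg.norm(b-a))
a=g(215,300,.022);b=g(355,170,.022);print(np.degrees(np.arctan2(*(b-a)[1::-1])))
print("centre",g(318,285,.02),g(318,280,.022))
st()
E
```

```text
156.05233177719347 0.02420362994770347
157.52540662929343
centre [0.42081866 0.22129835 0.02      ] [0.4201312  0.22144815 0.022     ]
42.68 [0.4414 0.3023 0.1885] [[-0.003, -0.891, -0.455], [-0.002, -0.455, 0.891], [-1.0, 0.004, -0.0]] [-0.8 -0.6  0.4] 0.04 [ 0.47  0.33  1.72 -0.    1.09 -1.57]
```

```bash

python3 -m creep '[[[0.12,0,0,0,0,0,0.045],[0.12,0,0,0,0,0,0.045],[0.12,0,0,0,0,0,0.045],[0.12,0,0,0,0,0,0.045],[0.12,0,0,0,0,0,0.045]]]'
python3 -m creep '[[[0.12,0,0,0,0,0,0.045],[0.12,0,0,0,0,0,0.045],[0.033,0,0,0,0,0,0.045],[0,0,0,0,0,0,0.045]]]'
python3 - <<'E'
from h import *
st();print(delta([.4205,.2213,.1]))
f=load("w30.png"); k=1.42
q=lambda u,v,z: np.round(px(f,(u+.5)/k-.5,(v+.5)/k-.5,z),4)
for p in [(376,400),(415,400),(453,403)]: print(q(*p,.029))
E
```

```text
time_s: 43.1
tool_pos: [0.4415, 0.3024, 0.1883]
tool_rot: [0.531, -0.465, 0.534, 0.466]
force: [-0.3, -0.7, -0.0]
opening: 0.0448
time_s: 43.43
tool_pos: [0.4416, 0.3024, 0.1884]
tool_rot: [0.588, -0.39, 0.591, 0.39]
force: [-0.3, 0.1, -0.4]
opening: 0.045
43.43 [0.4416 0.3024 0.1884] [[-0.003, -0.92, 0.391], [-0.002, 0.391, 0.92], [-1.0, 0.002, -0.003]] [-0.3  0.1 -0.4] 0.045 [ 0.47  0.33  1.72 -0.    1.09 -0.7 ]
[ 0.0887 -0.0125 -0.0827]
[0.527  0.3263 0.029 ]
[0.5152 0.3494 0.029 ]
[0.5056 0.3729 0.029 ]
```

```bash

python3 -m creep '[[[0,0,0,0,-0.004,-0.03,0.045],[0,0,0,0.02,-0.005,-0.03,0.045],[0,0,0,0.03,-0.0035,-0.0227,0.045],[0,0,0,0.038,0,0,0.045],[0,0,0,0,0,0,0.045]]]'
python3 -m creep '[[[0,0,0,0,0,0,0.045],[0,0,0,0,0,0,0.045]]]'
python3 - <<'E'
from h import *
st();print(delta([.4205,.2213,.023]));snap("wrist","w31.png",scale=1.42)
E
```

```text
time_s: 43.85
tool_pos: [0.4166, 0.2191, 0.0966]
tool_rot: [0.585, -0.389, 0.594, 0.391]
force: [-1.7, -0.2, -0.2]
opening: 0.0448
time_s: 44.02
tool_pos: [0.4226, 0.2225, 0.1029]
tool_rot: [0.589, -0.391, 0.589, 0.391]
force: [0.5, 1.0, -0.2]
opening: 0.0448
44.02 [0.4226 0.2225 0.1029] [[0.0, -0.921, 0.389], [0.0, 0.389, 0.921], [-1.0, -0.0, 0.0]] [ 0.5  1.  -0.2] 0.0448 [ 0.34  0.38  1.93  0.    0.83 -0.83]
[ 0.0799  0.0014 -0.002 ]
```

View pics/w31.png

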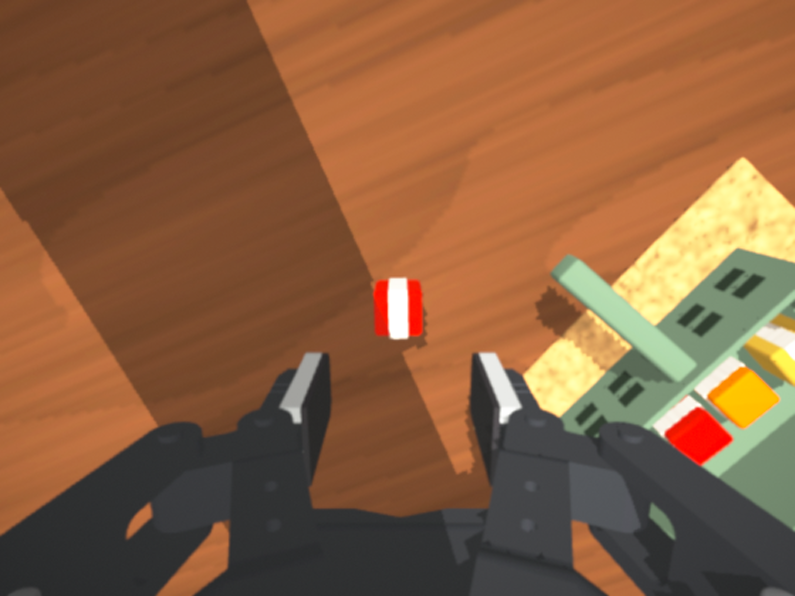

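```bash

python3 -m creep '[[[0,0,0,0.03,0.001,-0.001,0.045],[0,0,0,0.03,0,0,0.045],[0,0,0,0.015,0,0,0.045],[0,0,0,0.0045,0,0,0.045],[0,0,0,0,0,0,0.045]]]' 40
python3 -m creep '[[[0,0,0,0,0,0,0.045],[0,0,0,0,0,0,0],[0,0,0,0,0,0,0],[0,0,0,0,0,0,0],[0,0,0,0,0,0,0]]]'
python3 -m creep '[[[0,0,0,0,0,0,0],[0,0,0,0,0,0,0]]]'
python3 - <<'E'
from h import *
st()
E
python3 -m creep '[[[0,0,0,-0.02,0,0,0],[0,0,0,-0.04,0,0,0],[0,0,0,-0.04,0,0,0],[0,0,0,-0.03,0,0,0],[0,0,0,0,0,0,0]]]'
python3 -m creep '[[[-0.12,0,0,0,0,0,0],[-0.12,0,0,0,0,0,0],[-0.12,0,0,0,0,0,0],[-0.12,0,0,0,0,0,0],[-0.12,0,0,0,0,0,0]]]'
python3 -m creep '[[[-0.12,0,0,0,0,0,0],[-0.12,0,0,0,0,0,0],[-0.033,0,0,0,0,0,0],[0,0,0,0,0,0,0]]]'
python3 - <<'E'
from h import *
st();c=np.array([.5248,.3449]);x=np.array([.891,.454]);y=np.array([-.454,.891])
p=c+.025*x-.020*y;print(p,delta([*p,.09]));snap("scene","s32.png",(280,130,480,270),4)
E
```

```text
time_s: 44.48
tool_pos: [0.4212, 0.2221, 0.0232]
tool_rot: [0.59, -0.391, 0.589, 0.391]
force: [0.2, -0.2, 0.1]
opening: 0.0451
time_s: 44.9
tool_pos: [0.4218, 0.222, 0.0243]
tool_rot: [0.591, -0.391, 0.588, 0.39]
force: [-0.4, 1.2, 7.7]
opening: 0.0213
time_s: 45.07
tool_pos: [0.4218, 0.222, 0.0243]
tool_rot: [0.591, -0.391, 0.588, 0.39]
force: [-1.0, -0.2, 7.9]
opening: 0.0214
45.07 [0.4218 0.222  0.0243] [[0.003, -0.921, 0.39], [0.001, 0.39, 0.921], [-1.0, -0.002, 0.002]] [-1.  -0.2  7.9] 0.0214 [ 0.34  0.53  1.99  0.    0.62 -0.83]
time_s: 45.48
tool_pos: [0.4245, 0.223, 0.1594]
tool_rot: [0.594, -0.392, 0.585, 0.389]
force: [1.0, 0.3, 0.5]
opening: 0.0208
time_s: 45.9
tool_pos: [0.4204, 0.2214, 0.1532]
tool_rot: [-0.446, 0.549, -0.446, -0.548]
force: [-0.9, 0.7, -0.3]
opening: 0.0213
time_s: 46.23
tool_pos: [0.4204, 0.2214, 0.1531]
tool_rot: [-0.369, 0.603, -0.369, -0.603]
force: [0.1, -0.2, 0.5]
opening: 0.0209
46.23 [0.4204 0.2214 0.1531] [[0.0, -0.89, -0.456], [0.0, -0.456, 0.89], [-1.0, -0.0, -0.0]] [ 0.1 -0.2  0.5] 0.0209 [ 0.34  0.3   1.89 -0.    0.95 -1.7 ]
[0.556155 0.33843 ] [ 0.0632 -0.1742  0.0423]
```

View pics/s32.png

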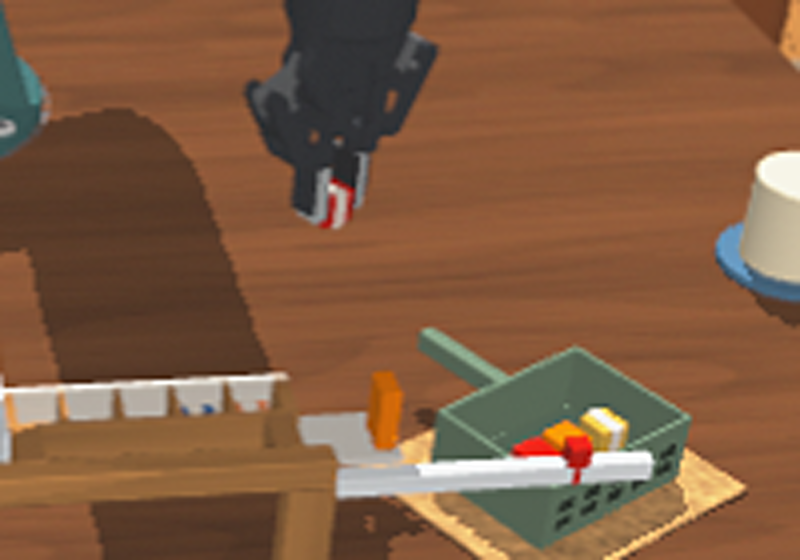

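```bash
python3 - <<'E'
from h import *
c=np.array([.5248,.3449]);x=np.array([.891,.454]);y=np.array([-.454,.891])
p=c+.022*x+.012*y;print(p,delta([*p,.062]))
E
```

```text
[0.538954 0.36558 ] [ 0.0911 -0.171   0.0747]
```

```bash

python3 -m creep '[[[0,0,0,0,-0.025,0.012,0],[0,0,0,0,-0.036,0.016,0],[0,0,0,0,-0.036,0.016,0],[0,0,0,0,-0.036,0.016,0],[0,0,0,0,-0.028,0.011,0]]]'
python3 -m creep '[[[0,0,0,0,-0.01,0.0037,0],[0,0,0,0.03,0,0,0],[0,0,0,0.03,0,0,0],[0,0,0,0.02,0,0,0],[0,0,0,0,0,0,0]]]'
python3 -m creep '[[[0,0,0,0,0,0,0],[0,0,0,0,0,0,0]]]'
python3 - <<'E'
from h import *
st();print(delta([.539,.3656,.062]));snap("wrist","w33.png",scale=1.42)
E
```

```text
time_s: 46.7
tool_pos: [0.5335, 0.3605, 0.1531]
tool_rot: [-0.37, 0.603, -0.369, -0.603]
force: [0.0, 0.1, -0.6]
opening: 0.0208
time_s: 47.12
tool_pos: [0.5352, 0.3635, 0.0682]
tool_rot: [0.367, -0.601, 0.372, 0.604]
force: [-0.8, -0.8, -0.5]
opening: 0.0211
time_s: 47.28
tool_pos: [0.5394, 0.3659, 0.074]
tool_rot: [-0.37, 0.603, -0.369, -0.603]
force: [0.5, 0.3, 0.6]
opening: 0.0211
47.28 [0.5394 0.3659 0.074 ] [[0.001, -0.891, -0.454], [0.0, -0.454, 0.891], [-1.0, -0.001, -0.0]] [0.5 0.3 0.6] 0.0211 [ 0.49  0.62  1.55 -0.    0.97 -1.55]
[ 0.012   0.0005 -0.    ]
```

View pics/w33.png

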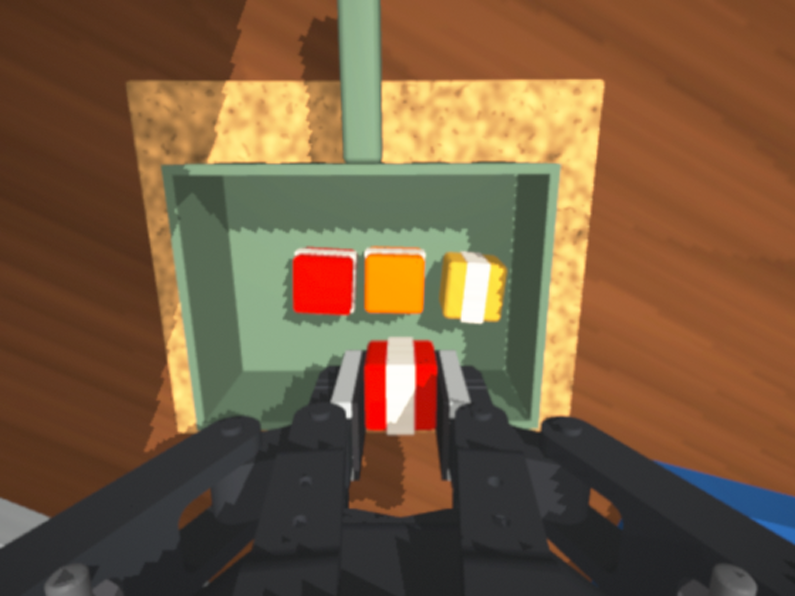

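```bash

python3 -m creep '[[[0,0,0,0.006,0.001,0,0],[0,0,0,0.006,0.001,0,0],[0,0,0,0,0,0,0],[0,0,0,0,0,0,0],[0,0,0,0,0,0,0.034]]]'
python3 -m creep '[[[0,0,0,0,0,0,0.034],[0,0,0,0,0,0,0.034],[0,0,0,-0.02,0,0,0.034],[0,0,0,-0.04,0,0,0.034],[0,0,0,-0.04,0,0,0.034]]]'
python3 -m creep '[[[0,0,0,-0.04,0,0,0.034],[0,0,0,0,0,0,0.034],[0,0,0,0,0,0,0.034]]]'
python3 - <<'E'
from h import *
st();snap("wrist","w34.png",scale=1.42);f=snap("top","t34.png",scale=1.42)
im=f["image"][:,:,::-1];cv2.imwrite("pics/c34.png",cv2.resize(im[115:155,340:390],None,fx=12,fy=12,interpolation=cv2.INTER_CUBIC))
E
```

```text
time_s: 47.75
tool_pos: [0.5371, 0.3648, 0.0609]
tool_rot: [-0.369, 0.603, -0.369, -0.603]
force: [-0.8, -0.8, 0.2]
opening: 0.0316
time_s: 48.17
tool_pos: [0.5357, 0.3641, 0.1602]
tool_rot: [0.368, -0.602, 0.371, 0.604]
force: [0.4, 0.8, -0.2]
opening: 0.034
time_s: 48.42
tool_pos: [0.5391, 0.3659, 0.2045]
tool_rot: [-0.371, 0.604, -0.367, -0.602]
force: [0.2, -0.3, -1.6]
opening: 0.0342
48.42 [0.5391 0.3659 0.2045] [[0.006, -0.891, -0.455], [0.003, -0.455, 0.891], [-1.0, -0.007, 0.0]] [ 0.2 -0.3 -1.6] 0.0342 [ 0.49  0.47  1.45 -0.    1.22 -1.55]
```

View pics/w34.png

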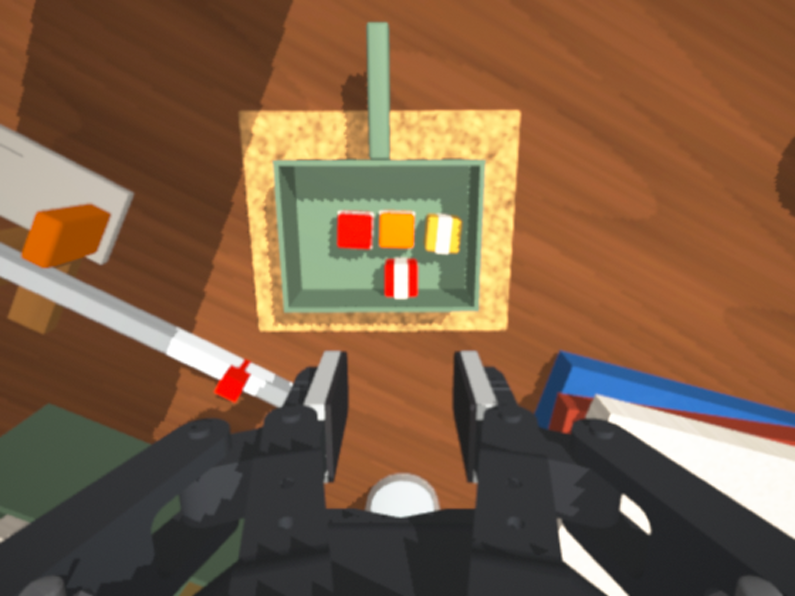

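View pics/c34.png

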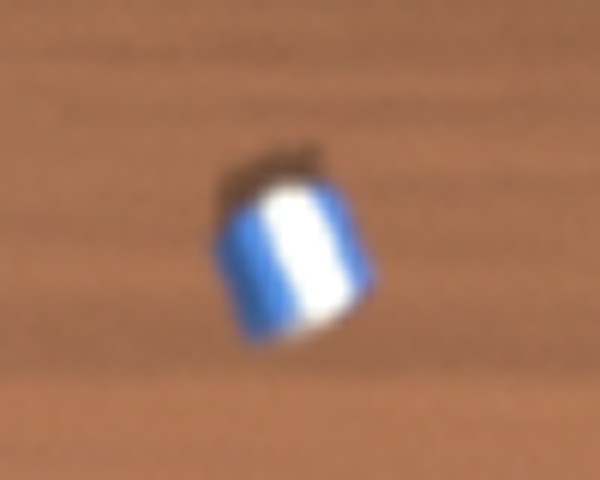

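View pics/t34.png

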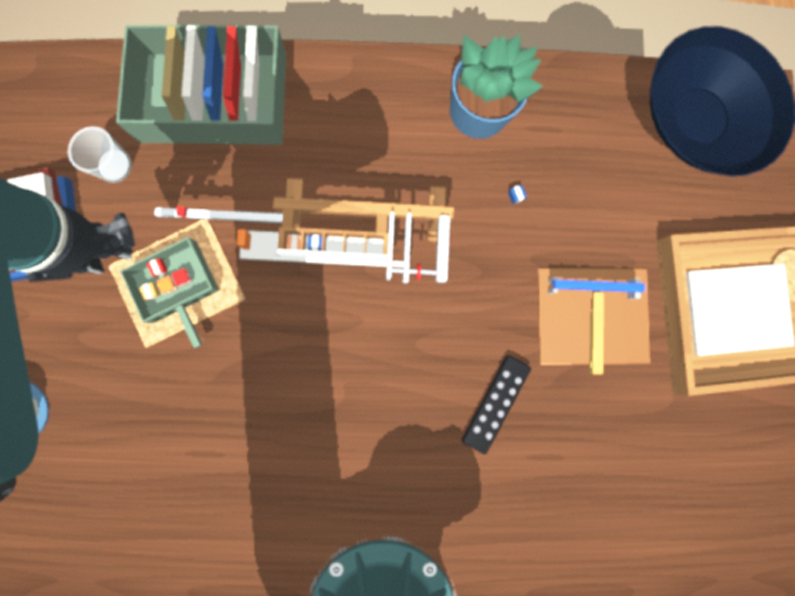

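```bash

python3 -m creep '[[[0,0,0,0,0.006,-0.026,0.045],[0,0,0,0,0.0085,-0.036,0.045],[0,0,0,0,0.0085,-0.036,0.045],[0,0,0,0,0.0085,-0.036,0.045],[0,0,0,0,0.0085,-0.036,0.045]]]'
python3 -m creep '[[[0,0,0,0,0.0085,-0.036,0.045],[0,0,0,0,0.0085,-0.036,0.045],[0,0,0,0,0.0085,-0.036,0.045],[0,0,0,0,0.0085,-0.036,0.045],[0,0,0,0,0.0085,-0.036,0.045]]]'
python3 -m creep '[[[0,0,0,0,0.0085,-0.036,0.045],[0,0,0,0,0.0085,-0.036,0.045],[0,0,0,0,0.0085,-0.036,0.045],[0,0,0,0,0.0085,-0.036,0.045],[0,0,0,0,0.0085,-0.036,0.045]]]'
python3 -m creep '[[[0,0,0,0,0.0085,-0.036,0.045],[0,0,0,0,0,-0.011,0.045],[0,0,0,0,0,0,0.045],[0,0,0,0,0,0,0.045]]]'
python3 - <<'E'
from h import *
st();print(delta([.68,-.2105,.1]));snap("wrist","w35.png",scale=1.42)
E
```

```text
time_s: 48.93
tool_pos: [0.5774, 0.1935, 0.1985]
tool_rot: [0.368, -0.602, 0.37, 0.604]
force: [0.7, 0.6, 0.5]
opening: 0.0448
time_s: 49.35
tool_pos: [0.6215, 0.0139, 0.1985]
tool_rot: [0.368, -0.602, 0.37, 0.604]
force: [0.0, 0.3, -0.0]
opening: 0.045
time_s: 49.77
tool_pos: [0.6656, -0.1654, 0.1982]
tool_rot: [0.369, -0.601, 0.37, 0.605]
force: [0.4, -0.2, -0.4]
opening: 0.0451
time_s: 50.1
tool_pos: [0.6795, -0.2095, 0.1985]
tool_rot: [0.37, -0.601, 0.37, 0.604]
force: [0.2, 0.2, 0.2]
opening: 0.0449
50.1 [ 0.6795 -0.2095  0.1985] [[-0.004, -0.891, -0.454], [0.002, -0.454, 0.891], [-1.0, 0.002, 0.003]] [0.2 0.2 0.2] 0.0449 [-0.4   0.56  1.3   0.    1.29 -2.44]
[ 0.0985 -0.0002 -0.0014]
```

View pics/w35.png

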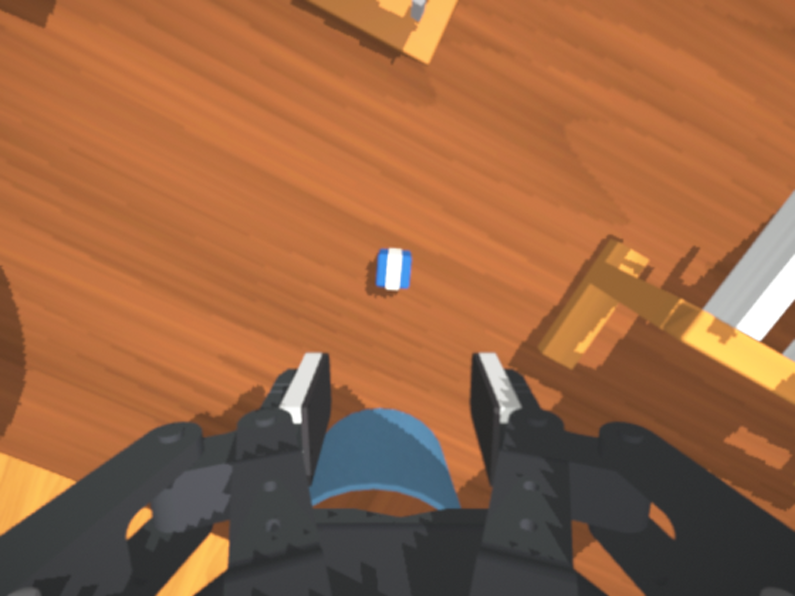

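```bash
python3 - <<'E'
from h import *
f=load("w35.png"); k=1.42
q=lambda u,v,z: np.round(px(f,(u+.5)/k-.5,(v+.5)/k-.5,z),4)
print("sweet",q(394,268,.02)); a=q(393,287,.022);b=q(397,250,.022);print(np.degrees(np.arctan2(*(b-a)[1::-1])))
print("pot base",q(378,410,0.0),"rim",[q(380,486,z) for z in (.06,.08,.1,.12)])
im=f["image"][:,:,::-1];cv2.imwrite("pics/c35.png",cv2.resize(im[165:215,250:305],None,fx=11,fy=11,interpolation=cv2.INTER_CUBIC))
E
```

```text
sweet [ 0.6807 -0.2145  0.02  ]
-159.06271472572527
pot base [ 0.788  -0.1741  0.    ] rim [array([ 0.8046, -0.1616,  0.06  ]), array([ 0.7905, -0.1677,  0.08  ]), array([ 0.7763, -0.1739,  0.1   ]), array([ 0.7622, -0.18  ,  0.12  ])]
```

View pics/c35.png

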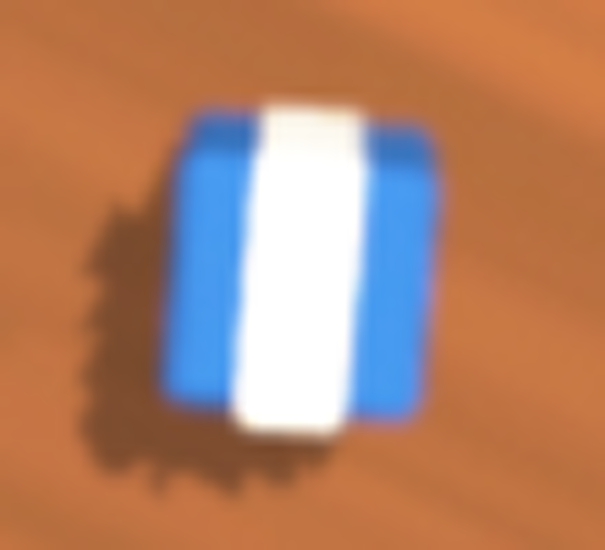

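```bash

python3 -m creep '[[[0.105,0,0,0,0,-0.003,0.045],[0,0,0,0.03,0,0,0.045],[0,0,0,0.04,0,0,0.045],[0,0,0,0.04,0,0,0.045],[0,0,0,0.03,0,0,0.045]]]'
python3 -m creep '[[[0,0,0,0,0,0,0.045],[0,0,0,0,0,0,0.045],[0,0,0,0,0,0,0.045]]]'
python3 - <<'E'
from h import *
st();print(delta([.6805,-.2125,.023]));snap("wrist","w36.png",scale=1.42)
E
```

```text
time_s: 50.57
tool_pos: [0.68, -0.2092, 0.0578]
tool_rot: [0.4, -0.582, 0.4, 0.585]
force: [-0.7, 0.3, 0.5]
opening: 0.0451
time_s: 50.82
tool_pos: [0.683, -0.2116, 0.0626]
tool_rot: [-0.4, 0.584, -0.4, -0.583]
force: [0.2, -0.5, 0.1]
opening: 0.0452
50.82 [ 0.683  -0.2116  0.0626] [[0.002, -0.933, -0.36], [-0.001, -0.36, 0.933], [-1.0, -0.001, -0.001]] [ 0.2 -0.5  0.1] 0.0452 [-0.4   0.7   1.4   0.    1.04 -2.34]
[0.0395 0.0027 0.0002]
```

View pics/w36.png

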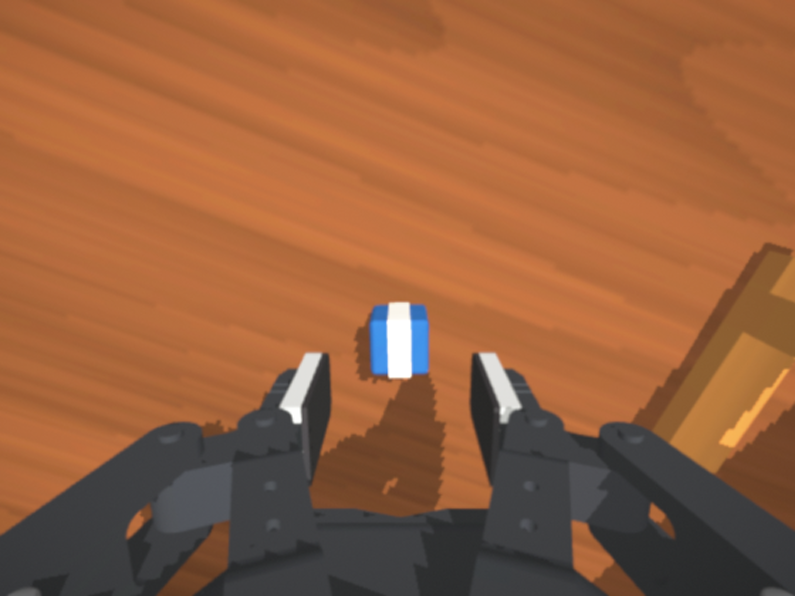

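```bash

python3 -m creep '[[[0,0,0,0.02,0.0025,0,0.045],[0,0,0,0.014,0,0,0.045],[0,0,0,0.004,0,0,0.045],[0,0,0,0,0,0,0.045],[0,0,0,0,0,0,0.045]]]' 40
python3 -m creep '[[[0,0,0,0,0,0,0],[0,0,0,0,0,0,0],[0,0,0,0,0,0,0],[0,0,0,0,0,0,0],[0,0,0,0,0,0,0]]]'
python3 -m creep '[[[0,0,0,-0.02,0,0,0],[0,0,0,-0.04,0,0,0],[0,0,0,-0.04,0,0,0],[0,0,0,-0.04,0,0,0],[0,0,0,-0.03,0,0,0]]]'
python3 -m creep '[[[-0.105,0,0,0,0,0,0],[0,0,0,0,0,0,0],[0,0,0,0,0,0,0]]]'
python3 - <<'E'
from h import *
st();snap("wrist","w37.png",scale=1.42);snap("top","t37.png",scale=1.42)
c=np.array([.5248,.3449]);x=np.array([.891,.454]);y=np.array([-.454,.891])
p=c+.012*x-.040*y;print(p,delta([*p,.17]))
E
```

```text
time_s: 51.28
tool_pos: [0.68, -0.2134, 0.0234]
tool_rot: [-0.4, 0.583, -0.4, -0.583]
force: [0.4, -0.8, -0.2]
opening: 0.045
time_s: 51.7
tool_pos: [0.6805, -0.2137, 0.024]
tool_rot: [-0.4, 0.584, -0.4, -0.582]
force: [-0.1, -0.1, 6.3]
opening: 0.021
time_s: 52.12
tool_pos: [0.6804, -0.2136, 0.1963]
tool_rot: [-0.4, 0.584, -0.4, -0.582]
force: [0.7, -0.4, -0.6]
opening: 0.0211
time_s: 52.37
tool_pos: [0.6791, -0.2131, 0.1925]
tool_rot: [0.37, -0.602, 0.37, 0.603]
force: [-0.4, 0.5, -0.4]
opening: 0.0213
52.37 [ 0.6791 -0.2131  0.1925] [[-0.001, -0.892, -0.453], [0.0, -0.453, 0.892], [-1.0, 0.001, 0.001]] [-0.4  0.5 -0.4] 0.0213 [-0.4   0.57  1.31 -0.    1.27 -2.44]
[0.553652 0.314708] [ 0.022  -0.1277  0.5267]
```

View pics/w37.png

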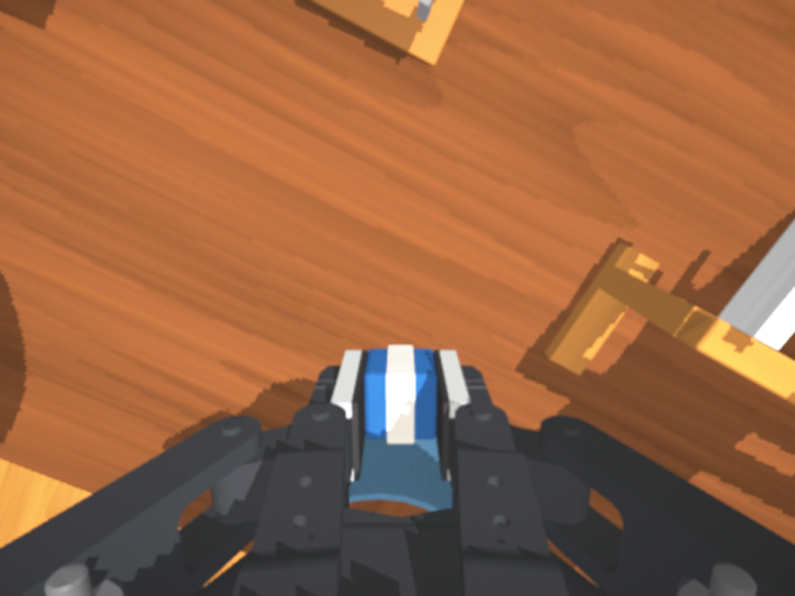

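View pics/t37.png

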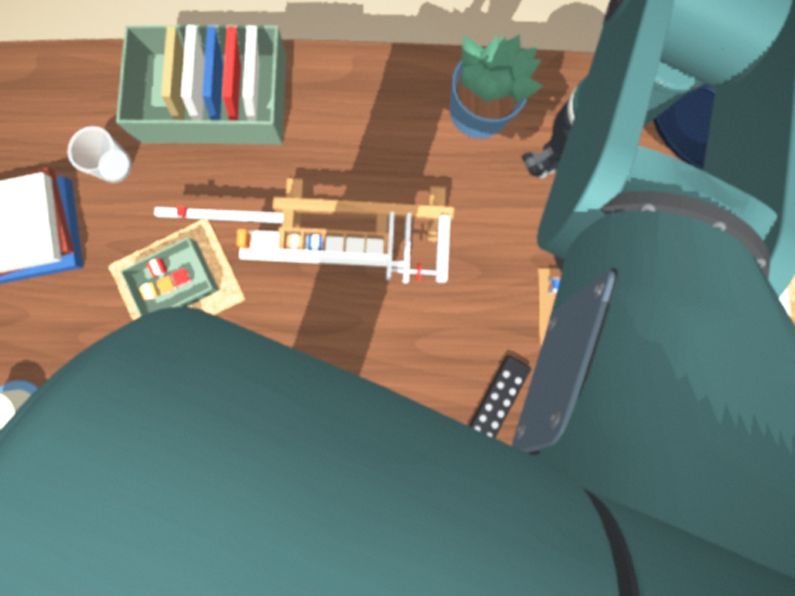

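```bash

python3 -m creep '[[[0,0,0,0,-0.006,0.026,0],[0,0,0,0,-0.0085,0.036,0],[0,0,0,0,-0.0085,0.036,0],[0,0,0,0,-0.0085,0.036,0],[0,0,0,0,-0.0085,0.036,0]]]'
python3 -m creep '[[[0,0,0,0,-0.0085,0.036,0],[0,0,0,0,-0.0085,0.036,0],[0,0,0,0,-0.0085,0.036,0],[0,0,0,0,-0.0085,0.036,0],[0,0,0,0,-0.0085,0.036,0]]]'
python3 -m creep '[[[0,0,0,0,-0.0085,0.036,0],[0,0,0,0,-0.0085,0.036,0],[0,0,0,0,-0.0085,0.036,0],[0,0,0,0,-0.0085,0.036,0],[0,0,0,0,0,0.02,0]]]'
python3 -m creep '[[[0,0,0,0,0,0,0],[0,0,0,0,0,0,0],[0,0,0,0,0,0,0]]]'
python3 - <<'E'
from h import *
st();print(delta([.5398,.3066,.070]));snap("wrist","w38.png",scale=1.42)
E
```

```text
time_s: 52.88
tool_pos: [0.6362, -0.0422, 0.1908]
tool_rot: [0.369, -0.601, 0.37, 0.604]
force: [0.2, 1.3, -1.1]
opening: 0.0208
time_s: 53.3
tool_pos: [0.5922, 0.1374, 0.191]
tool_rot: [0.369, -0.602, 0.371, 0.604]
force: [0.7, 0.1, -0.8]
opening: 0.0207
time_s: 53.72
tool_pos: [0.548, 0.301, 0.1911]
tool_rot: [0.369, -0.602, 0.37, 0.604]
force: [0.5, -0.2, 0.2]
opening: 0.0209
time_s: 53.97
tool_pos: [0.5492, 0.2966, 0.1916]
tool_rot: [0.369, -0.603, 0.37, 0.603]
force: [-0.4, -0.7, -0.5]
opening: 0.0208
53.97 [0.5492 0.2966 0.1916] [[-0.002, -0.891, -0.454], [-0.002, -0.454, 0.891], [-1.0, 0.002, -0.001]] [-0.4 -0.7 -0.5] 0.0208 [ 0.38  0.45  1.52 -0.    1.17 -1.66]
[0.1216 0.0035 0.0133]
```

View pics/w38.png

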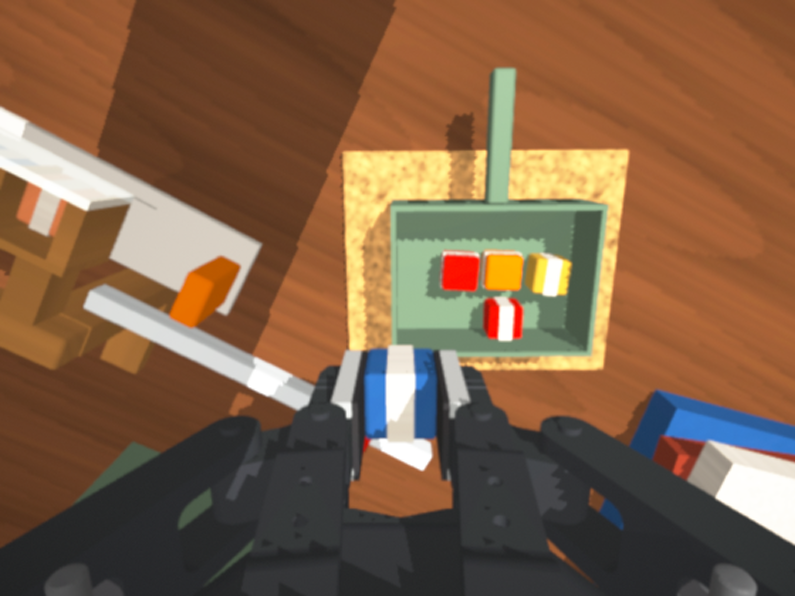

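```bash
python3 - <<'E'
from h import *
f=load("w38.png"); k=1.42
q=lambda u,v,z: np.round(px(f,(u+.5)/k-.5,(v+.5)/k-.5,z),4)
P=[q(*p,.049) for p in [(391,202),(608,205),(594,356),(398,354)]];print(P,np.mean(P,0))
print("red s",q(460,273,.029))
C=[q(*p,.004) for p in [(344,151),(629,150),(603,370)]];print(C,(C[0]+C[2])/2)
E
```

```text
[array([0.5108, 0.2695, 0.049 ]), array([0.4582, 0.3766, 0.049 ]), array([0.537 , 0.4192, 0.049 ]), array([0.5895, 0.3139, 0.049 ])] [0.523875 0.3448   0.049   ]
red s [0.5317 0.3273 0.029 ]
[array([0.5   , 0.2301, 0.004 ]), array([0.4191, 0.3882, 0.004 ]), array([0.5513, 0.4568, 0.004 ])] [0.52565 0.34345 0.004  ]
```

```bash

python3 -m creep '[[[0,0,0,0,0.0035,0.0133,0],[0,0,0,0.03,0,0,0],[0,0,0,0.035,0,0,0],[0,0,0,0.03,0,0,0],[0,0,0,0.015,0,0,0]]]'
python3 -m creep '[[[0,0,0,0,0,0,0],[0,0,0,0,0,0,0],[0,0,0,0,0,0,0]]]'
python3 - <<'E'
from h import *
st();print(delta([.5395,.3066,.070]));snap("wrist","w39.png",scale=1.42)
E
```

```text
time_s: 54.43
tool_pos: [0.5382, 0.3061, 0.0793]
tool_rot: [0.368, -0.602, 0.371, 0.604]
force: [-0.7, 0.3, -0.6]
opening: 0.021
time_s: 54.68
tool_pos: [0.5414, 0.3078, 0.084]
tool_rot: [-0.37, 0.603, -0.369, -0.603]
force: [-0.5, -0.1, 0.4]
opening: 0.021
54.68 [0.5414 0.3078 0.084 ] [[0.002, -0.891, -0.454], [0.001, -0.454, 0.891], [-1.0, -0.002, -0.0]] [-0.5 -0.1  0.4] 0.021 [ 0.41  0.57  1.62  0.    0.95 -1.64]
[ 0.014   0.0023 -0.0002]
```

View pics/w39.png

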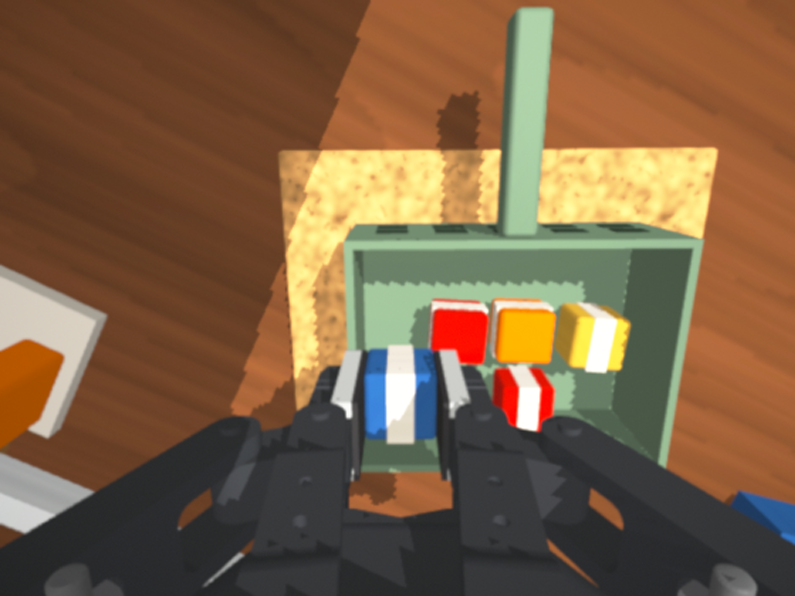

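```bash

python3 -m creep '[[[0,0,0,0.007,0,0.003,0],[0,0,0,0.006,0,0,0],[0,0,0,0,0,0,0],[0,0,0,0,0,0,0],[0,0,0,0,0,0,0.03]]]'
python3 -m creep '[[[0,0,0,0,0,0,0.03],[0,0,0,0,0,0,0.03],[0,0,0,-0.02,0,0,0.03],[0,0,0,-0.04,0,0,0.03],[0,0,0,-0.04,0.01,0,0.03]]]'
python3 -m creep '[[[0,0,0,-0.04,-0.03,0,0.03],[0,0,0,0,-0.03,0.01,0.03],[0,0,0,0,0,0,0.03],[0,0,0,0,0,0,0.03]]]'
python3 - <<'E'
from h import *
st();snap("wrist","w40.png",scale=1.42);snap("top","t40.png",scale=1.42);snap("scene","s40.png",scale=1.42)
E
```

```text
time_s: 55.15
tool_pos: [0.5391, 0.3104, 0.0699]
tool_rot: [-0.369, 0.603, -0.369, -0.603]
force: [0.5, -0.1, 0.1]
opening: 0.0298
time_s: 55.57
tool_pos: [0.5306, 0.3059, 0.1697]
tool_rot: [0.369, -0.603, 0.37, 0.603]
force: [0.7, -0.4, 0.3]
opening: 0.0297
time_s: 55.9
tool_pos: [0.5757, 0.3406, 0.2038]
tool_rot: [-0.37, 0.604, -0.368, -0.603]
force: [-0.2, -0.3, -0.4]
opening: 0.0299
55.9 [0.5757 0.3406 0.2038] [[0.002, -0.89, -0.455], [0.001, -0.455, 0.89], [-1.0, -0.002, -0.0]] [-0.2 -0.3 -0.4] 0.0299 [ 0.43  0.5   1.4  -0.    1.24 -1.61]
```

View pics/w40.png

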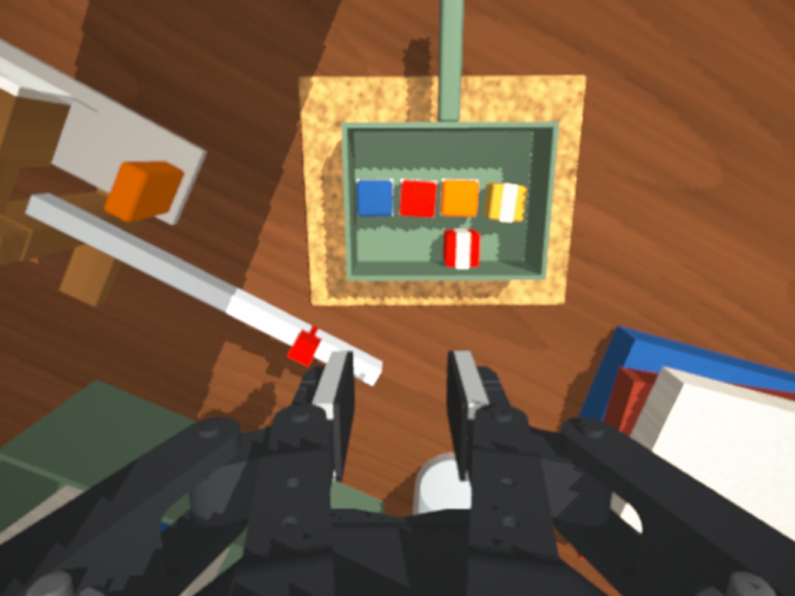

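View pics/t40.png

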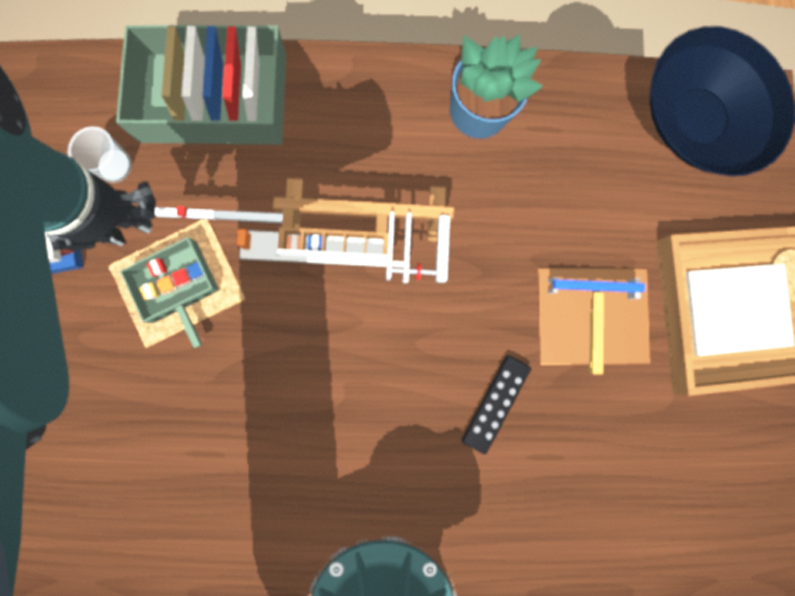

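View pics/s40.png

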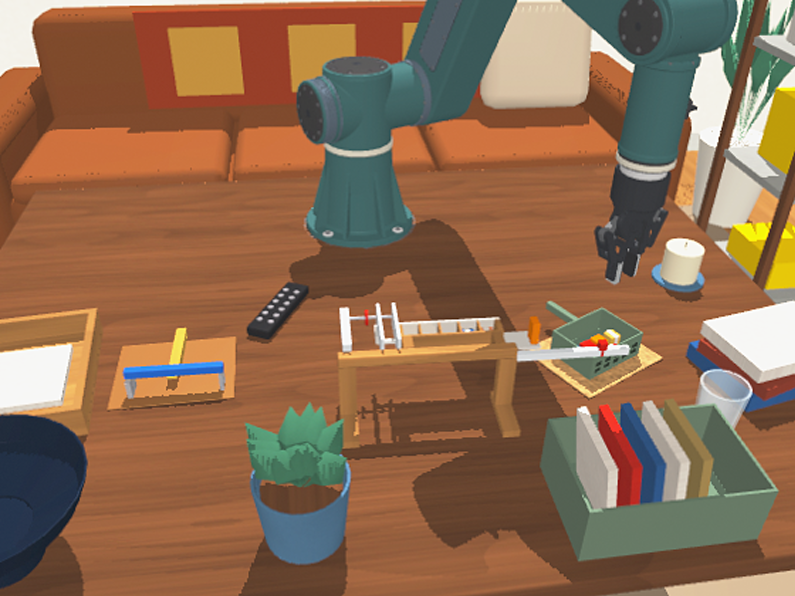

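```bash
python3 - <<'E'
from h import *
f=load("t40.png");k=1.42
q=lambda u,v,z: np.round(px(f,(u+.5)/k-.5,(v+.5)/k-.5,z),4)
print("link",(q(598,293,.019)+q(597,373,.019))/2,"tool",(q(552,286,.047)+q(644,288,.047))/2)
im=f["image"][:,:,::-1];cv2.imwrite("pics/c40.png",cv2.resize(im[125:270,160:460],None,fx=2.6,fy=2.6,interpolation=cv2.INTER_CUBIC))
E
```

```text
link [ 0.4538 -0.3433  0.019 ] tool [ 0.5261  -0.33375  0.047  ]
```

View pics/c40.png

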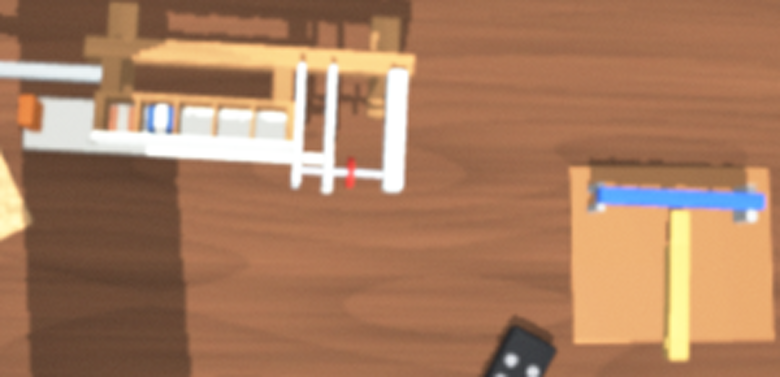

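```bash
python3 -c "
from rig import finish_job
print(finish_job())"
```

```text
the job is handed in; nothing more can be done
None
```

The job is done and handed in at about 56 s of the 210 s allowed; `finish_job()` gives no verdict, so I don't have one.

- **Link:** The fork pushed the collar back until the brass link toppled. The bar then returned to rest. The tool and the link are both on the leather mat, with their middles about 45 mm and 28 mm from its centre.
- **Gate:** I drew it open 95 mm, close to the red mark (97 mm). The first three sweets fell into the basket and the other two stayed in the hopper. I then pushed it shut, and the gripper ended where it had started, at y = 0.2124 against 0.2125 m.
- **Basket:** It stands within about 2 mm of the cork mat's centre. The last wrist picture shows all five sweets in it: three from the hopper and two loose ones.
- **Last checks:** The final pictures show the tool standing, the link lying flat and the remote control untouched. I found only two loose sweets in any view. No check failed; the camera position estimates differed from each other by a few millimetres.

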